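Turn the earring blocks face up and lock them in the display tray

ROBOT

A 6-joint arm with a two-finger parallel gripper is mounted at the origin on the work surface. World frame = base frame: x ahead of the robot, y to its left, z up, the work surface at z = 0. Lengths are in m, angles in degrees, forces in N, time in s.
With the tool pointing down it reaches from about 0.25 to 0.725 m from the base axis. Payload 9.7 kg.
Tool frame: the origin (TCP) lies between the finger pads; the fingertips stand 11 mm ahead of it and the grasp point (between the pads) lies 8 mm behind it; z points along the fingers, y is the direction in which the jaws open and shut (so a half turn about z gives the same grasp; the last joint's range is limited). The gripper opens to 85 mm and grips with 20 to 120 N. Pads are 22 mm wide; open, the fingers measure 114 mm over their backs; the gripper's body (76 mm by 85 mm) begins 54 mm behind the grasp point. The pads swing forward as they close: fully open they stand 13 mm farther back than shut.
Start: joints at [70.875, 4.979, 10.078, 95.1, 0, 90], TCP at [0.18, 0.52, 0.242] pointing down, gripper open.
Joint ranges: [-179.16, 179.16], [-48.56, 103.87], [-65.8, 70.77], [-126.05, 130.52], [-82.76, 87.17], [-180, 180]. Speed limits (degrees/s): [127.2, 127.2, 147.25, 180, 180, 180].

INTERFACE

Orientations are given as [roll, pitch, yaw] about the fixed x, y, z axes, in that order (R = Rz(yaw) Ry(pitch) Rx(roll)).
In Python, from workcell import bot gives the robot as it stands.
- The arm moves only by the tool play_rows, never from a script. Its argument "targets" is a list of rows, each an object of numbers: "fingers": the gripper command: -1 is shut, 1 is fully open, values between are in proportion; "x", "y", "z": the shift along the tool's x, y, z in m; "wx", "wy", "wz": the turn, a rotation vector about the tool's x, y, z in degrees. In form: [{"fingers": .., "x": .., "y": .., "z": .., "wx": .., "wy": .., "wz": ..}, ...]. A call has 1 to 20 rows; each row is the pose to reach, as a shift and turn from the pose commanded when the call began, along the tool's axes at that moment; what a row does not reach only later rows make up. A row lasts 1/12 s, in which the tool goes at most 41.7 mm and 7.16 degrees, less where a joint would pass 70% of its speed; a pose out of reach is approached as far as the arm can. A call with a gripper value outside its range is refused whole. The fingers move at their own pace and stop on an object; "grip_force" is the grip in N (left out, the last holds). Time passes only in rows, so rows that repeat a pose let the fingers close. It gives the time, the measured TCP pose, the force and the opening at its end, in the units of the state.
- bot.get_obs(): the state, without advancing time (a new reading comes with each control period).
- bot.camera(name): name is "scene" or "side" or "wrist"; returns (picture, depth): 400x640x3 uint8, blue, green, red; 400x640 float32, m along the optical axis (not along the pixel's ray), 0 where there is no reading.
- bot.get_calibration(name): a dict with "fx", "fy", "cx", "cy" (pixels), "camera_from_world" (4x4, takes a point from world to camera coordinates). Camera axes: x right, y down, z forward; pixel columns grow to the right and rows downward; lengths in m; the calibration is good to about 2 mm. A picture is of the moment at which its call begins: read the wrist's pose just before it. get_calibration takes no time and is no camera call; for the wrist camera it gives the pose at the moment of the call.
- bot.job_done(): hands the job in, once; it reports no verdict.
Trained networks look in the newest picture that a camera, given by its name, has taken for a name from the list of things; names that differ only in an ending like _2 or _b are one class to them, and where a whole thing is asked for, a point or a joint stands for the part that bears it (a point fixed in the world has none). Each returns a list of dicts, best first, with "confidence" (0 to 1); they miss things now and then, are a little off and sometimes report something else, mostly with a low value. They report only what shows in the picture. A call takes as long as a camera call. They do not tell look-alikes from the thing itself.
- bot.look_for(query, camera): "extent" ([left, top, right, bottom] in pixels, round what is visible of it).
- bot.outline_of(query, camera): "region" (400x640 bool, what is visible of it) and "extent" ([left, top, right, bottom] in pixels, round what is visible of it).
- bot.place_of(query, camera): "point" ([row, column] in pixels: a listed point, or the origin of a listed thing).
The state is a dict: "time": time; "q": joint angles; "qd": joint speeds; "joint_efforts": joint torques, N m; "ee_pos": TCP position; "tcp_rot": TCP orientation; "wrist_force": force on the tool from outside, world axes, zero at the start; "torque": the same for the moment, N m; "opening": finger opening in m.
Only numpy, scipy, OpenCV 4.12 (cv2) and the standard library are available. Lean on these libraries where they do the work, as an engineer would, in place of code of your own. Each camera call takes 0.05 s, during which the arm holds its last target.

TASK

The clamp knob of the display tray has seized: break it loose with a short firm anticlockwise twist and turn the keeper bar a quarter turn, until it lies clear of all four bays. Then turn every earring block that is out on the table over so that its grooved show face is up, and lay each one squarely in the middle of a bay of its own, its length running as the bay does. Finally turn the knob back clockwise, fully home, so that the keeper bar lies over the inner ends of the blocks again, and leave the crockery standing about where it is.

Things in the scene. Friction and masses are not known exactly. Their poses are not given: they have to be found in the camera images.
- tray: fixed dark wooden board on the table, 250 (its x) x 300 (its y) x 8 mm, no rims. Origin at the centre of its underside, z up. Four bays of grey felt (106 along x, 62 along y, flush) lie on it at x = +-56, y = +-98 mm. At its centre a steel drum of 40 mm radius rises to z = 38 mm and carries the keeper bar and its knob
- bay0 (a point): centre of bay 0 on the tray's top face, at tray x = -56, y = -98 mm
- bay1 (a point): centre of bay 1 on the tray's top face, at tray x = -56, y = 98 mm
- bay2 (a point): centre of bay 2 on the tray's top face, at tray x = 56, y = -98 mm
- bay3 (a point): centre of bay 3 on the tray's top face, at tray x = 56, y = 98 mm
- keeper (a joint): keeper bar and knob (one piece) on the tray's vertical centre axis, rad, anticlockwise from above. 0 (start, tight): bar along tray y, over the inner 10 mm of blocks in the bays, 4 mm clear of them. 1.57: along tray x clear of all bays; stop at 1.65. Seized at 0: about 0.6 N m is needed over the first 0.2 rad, then it turns freely; going home it snaps in over the last 0.2 rad. Elsewhere it stays where left
- knob_grip (a point): on the turning axis, 75 mm above the table: middle of the knob's black upright grip bar, 70 long x 16 thick, its top 88 mm up, on a 42 mm disc that ends at 58 mm. It runs along the aluminium keeper bar below (260 x 32 x 10 mm, top 50 mm up). The point's x points across the grip bar, y along it; it turns with the knob
- block0: loose oak earring block, 100 (its x) x 56 (its y) x 28 mm (its z), 0.13 kg; origin at its centre. Its -z face is the show face, with a grey felt panel and three dark grooves across it; its +z face is plain wood. It starts with the show face down; it can stand on its end (56 x 28 mm) by itself. May be absent (two or three of the three are there)
- block1: loose oak earring block, 100 (its x) x 56 (its y) x 28 mm (its z), 0.13 kg; origin at its centre. Its -z face is the show face, with a grey felt panel and three dark grooves across it; its +z face is plain wood. It starts with the show face down; it can stand on its end (56 x 28 mm) by itself. May be absent (two or three of the three are there)
- block2: loose oak earring block, 100 (its x) x 56 (its y) x 28 mm (its z), 0.13 kg; origin at its centre. Its -z face is the show face, with a grey felt panel and three dark grooves across it; its +z face is plain wood. It starts with the show face down; it can stand on its end (56 x 28 mm) by itself. May be absent (two or three of the three are there)
- mug: bystander: ceramic mug, radius 40, height 85 mm, handle on its +y; origin under its centre
- bowl: bystander: terracotta bowl, rim radius 60, height 50 mm; origin under its centre
- jar: bystander: white storage jar, radius 42, height 110 mm; origin under its centre
Not all that is in view belongs to the job. What is shaped like the block1 but purple is not meant. Leave any red look-alike of the block2 alone.

How it is judged (in metres and radians):
On the way, in this order (a step that is already met when the one before it is completed fails the run):
1. the knob is broken loose and the keeper bar turned aside, at least 1.3 rad (value of joint keeper above 1.3 rad), for 0.2 s.
2. with the keeper bar still aside, every block lies in a bay, show face up (value of joint keeper above 1.3 rad and (horizontal distance between block0 and bay0 below 0.012 m or horizontal distance between block0 and bay1 below 0.012 m or horizontal distance between block0 and bay2 below 0.012 m or horizontal distance between block0 and bay3 below 0.012 m) and angle between the x axis of each of block0, block1, block2 and the x axis of tray, either way round below 0.15 rad and angle between each of block0, block1, block2's own z axis and vertical above 3.05 rad and height (world z) of each of block0, block1, block2 below 0.026 m and (horizontal distance between block1 and bay0 below 0.012 m or horizontal distance between block1 and bay1 below 0.012 m or horizontal distance between block1 and bay2 below 0.012 m or horizontal distance between block1 and bay3 below 0.012 m) and (horizontal distance between block2 and bay0 below 0.012 m or horizontal distance between block2 and bay1 below 0.012 m or horizontal distance between block2 and bay2 below 0.012 m or horizontal distance between block2 and bay3 below 0.012 m)), for 0.2 s.
3. the knob is turned home, within 0.15 rad (value of joint keeper below 0.15 rad), for 0.2 s.
At the end, for the whole second after the job is handed in: every block present lies flat and still on the tray, show face up, its centre within 12 mm of a bay's centre and its length within 0.15 rad of the tray's x; the keeper is home, within 0.15 rad of 0 (value of joint keeper below 0.15 rad and (horizontal distance between block0 and bay0 below 0.012 m or horizontal distance between block0 and bay1 below 0.012 m or horizontal distance between block0 and bay2 below 0.012 m or horizontal distance between block0 and bay3 below 0.012 m) and angle between the x axis of each of block0, block1, block2 and the x axis of tray, either way round below 0.15 rad and angle between each of block0, block1, block2's own z axis and vertical above 3.05 rad and height (world z) of each of block0, block1, block2 below 0.026 m and (horizontal distance between block1 and bay0 below 0.012 m or horizontal distance between block1 and bay1 below 0.012 m or horizontal distance between block1 and bay2 below 0.012 m or horizontal distance between block1 and bay3 below 0.012 m) and (horizontal distance between block2 and bay0 below 0.012 m or horizontal distance between block2 and bay1 below 0.012 m or horizontal distance between block2 and bay2 below 0.012 m or horizontal distance between block2 and bay3 below 0.012 m) and linear speed of each of block0, block1, block2 below 0.02 m/s); the robot touches nothing.
It fails at once if the mug is pushed more than 3 cm from its place or tipped over (distance of mug from where it was at the start of the episode above 0.03 m or angle between mug's own z axis and vertical above 0.5 rad).
It fails at once if the bowl is pushed more than 3 cm from its place or tipped over (distance of bowl from where it was at the start of the episode above 0.03 m or angle between bowl's own z axis and vertical above 0.5 rad).
It fails at once if the jar is pushed more than 3 cm from its place or tipped over (distance of jar from where it was at the start of the episode above 0.03 m or angle between jar's own z axis and vertical above 0.5 rad).
Of block0, block1, block2 only 2 to 3 are there at a start; the rules pass over those that are not, and their reading is None.
At some moment in a run one of block0, block1, block2 may be knocked a few centimetres aside while the robot is not near it.
Once in a run the grip may slacken for a moment while it holds something.
It also fails if it takes over 210 s, if anything falls off the work surface, if the arm or the gripper's body presses on something with over 40 N, if the wrist force passes 120 N, or if a joint passes its speed limit or range.

## Working session

There is one attempt and no reset: what is moved stays moved. The work goes in short steps, Python scripts to look and compute and a tool call to move; the robot and the scene stay as the last step left them, time stands still between calls to the robot, and variables do not carry over. Pictures are saved under pics/ and viewed, and the job is handed in when it is done.

Besides the shell and the picture viewer there is one more tool, called in YAML: its name, and indented under it one key for each argument. play_rows: Moves the arm, as the interface text tells. Its arguments: {"type":"object","properties":{"targets":{"type":"array","items":{"type":"object","properties":{"fingers":{"type":"number"},"x":{"type":"number"},"y":{"type":"number"},"z":{"type":"number"},"wx":{"type":"number"},"wy":{"type":"number"},"wz":{"type":"number"}}}},"grip_force":{"type":"number"}},"required":["targets"]}

```bash
ls; mkdir -p pics; python3 - <<'E'
from workcell import bot
import cv2
o=bot.get_obs(); print(o)
for n in ("scene","side","wrist"):
    p,d=bot.camera(n); cv2.imwrite(f"pics/a_{n}.png",p)
    c=bot.get_calibration(n); print(n,c)
E
```

```text
pics
{'time': 0.0, 'q': array([ 7.08749937e+01,  5.01363889e+00,  1.00333376e+01,  9.50991853e+01,
       -2.06507108e-04,  8.99997837e+01]), 'qd': array([ 0.07661207, -0.03450434,  0.11006417,  0.00020757,  0.00349883,
        0.07851371]), 'joint_efforts': array([-1.83388926e-03, -5.20386887e+01,  4.64805079e+01,  1.62930926e-02,
       -1.22495812e-04, -6.06782997e-07]), 'ee_pos': array([0.18012714, 0.51943984, 0.2415487 ]), 'tcp_rot': array([-1.79920513e+02,  2.06206795e-04,  1.60875210e+02]), 'wrist_force': array([-0.11467204,  0.12877095, -0.34297952]), 'torque': array([ 0.01215641,  0.00838147, -0.03595093]), 'opening': 0.08598314309877148}
scene {'fx': 497.3637058078451, 'fy': 497.3637058078451, 'cx': 318.3651740055303, 'cy': 203.1785086368615, 'camera_from_world': array([[ 0.7296329 ,  0.68382903,  0.00369848, -0.4397351 ],
       [ 0.55779607, -0.5920119 , -0.58170909, -0.26785777],
       [-0.39560002,  0.42649709, -0.8133885 ,  1.64140821],
       [ 0.        ,  0.        ,  0.        ,  1.        ]])}
side {'fx': 376.9786860601338, 'fy': 376.9786860601338, 'cx': 314.18929874509655, 'cy': 194.11377790398902, 'camera_from_world': array([[ 0.67589772, -0.7369921 , -0.00221586, -0.3946096 ],
       [-0.44185607, -0.40281757, -0.80156174,  0.31200581],
       [ 0.58985208,  0.54275284, -0.59790791,  1.08143677],
       [ 0.        ,  0.        ,  0.        ,  1.        ]])}
wrist {'fx': 342.6129381706555, 'fy': 342.6129381706555, 'cx': 322.6153740555655, 'cy': 194.39808182071957, 'camera_from_world': array([[ 0.32768446,  0.94478648, -0.00118821, -0.54913776],
       [ 0.90504171, -0.31353817,  0.28739053, -0.03701789],
       [ 0.27115013, -0.09524879, -0.95781276,  0.38027517],
       [ 0.        ,  0.        ,  0.        ,  1.        ]])}
```

View pics/a_scene.png

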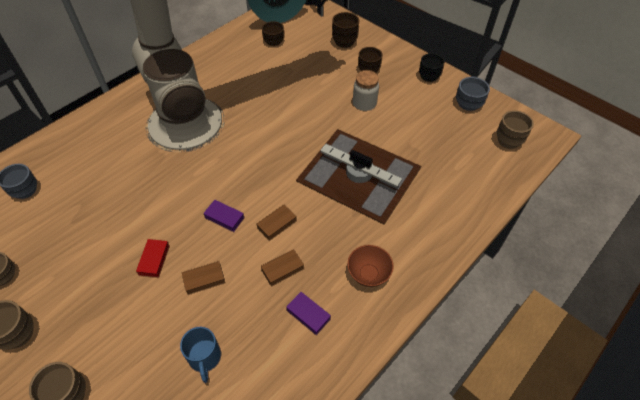

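View pics/a_side.png

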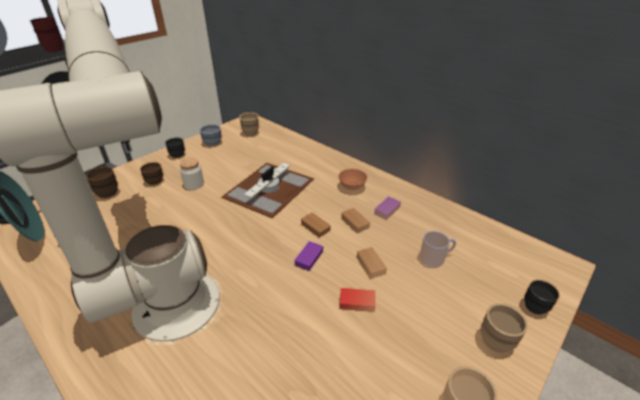

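View pics/a_wrist.png

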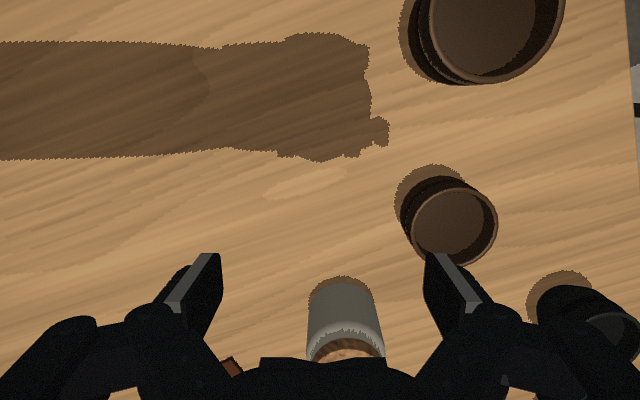

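```bash
cat > h.py <<'E'
from workcell import bot
import numpy as np, cv2
from scipy.spatial.transform import Rotation as R
def grab(n):
    c=bot.get_calibration(n); p,d=bot.camera(n); return p,d,c
def world(d,c):
    v,u=np.mgrid[0:400,0:640]
    P=np.stack([(u-c['cx'])/c['fx']*d,(v-c['cy'])/c['fy']*d,d],-1)
    T=np.linalg.inv(c['camera_from_world'])
    W=P@T[:3,:3].T+T[:3,3]; W[d<=0]=np.nan; return W
def proj(p,c):
    T=c['camera_from_world']; q=T[:3,:3]@np.asarray(p)+T[:3,3]
    return c['fx']*q[0]/q[2]+c['cx'],c['fy']*q[1]/q[2]+c['cy']
def rect(W,m,zlo,zhi):
    P=W[m]; P=P[np.isfinite(P).all(1)]; P=P[(P[:,2]>zlo)&(P[:,2]<zhi)]
    r=cv2.minAreaRect((P[:,:2]*1000).astype(np.float32)); 
    (cx,cy),(w,h),a=r
    if w<h: w,h,a=h,w,a+90
    return [round(float(x),1) for x in (cx,cy,w,h,(a+90)%180-90,np.median(P[:,2])*1000)],len(P)
def obs():
    o=bot.get_obs(); print('t',round(o['time'],2),'q',o['q'].round(1),'p',o['ee_pos'].round(4),'rpy',o['tcp_rot'].round(1),'F',o['wrist_force'].round(1),'T',o['torque'].round(2),'op',round(o['opening'],4)); return o
E
python3 - <<'E'
from h import *
p,d,c=grab("scene"); W=world(d,c)
for q in ("block0","block1","tray","keeper","mug","bowl","jar"):
    for r in bot.outline_of(q,"scene"):
        try: print(q,round(r['confidence'],2),r['extent'],p[r['region']].mean(0).round(),rect(W,r['region'],.003,.2))
        except Exception as e: print(q,e)
for q in ("knob_grip","bay0","bay1","bay2","bay3","block0","mug","bowl","jar"):
    for r in bot.place_of(q,"scene"):
        i=np.round(r['point']).astype(int); print(q,round(r['confidence'],2),i,W[i[0],i[1]].round(3))
cv2.imwrite("pics/crop1.png",cv2.resize(p[120:340,130:450],None,fx=2.5,fy=2.5,interpolation=cv2.INTER_CUBIC))
E
```

```text
block0 0.95 [178.6, 262.7, 226.1, 294.1] [ 38.  68. 105.] ([497.9, -325.9, 100.3, 59.6, 63.8, 27.1], 914)
block0 0.85 [137.5, 243.2, 171.2, 277.9] [ 21.  25. 132.] ([350.3, -383.7, 101.9, 68.9, -52.7, 26.9], 872)
block0 0.65 [264.2, 249.4, 304.9, 287.2] [ 38.  68. 104.] ([625.9, -164.5, 100.3, 59.9, 76.2, 26.9], 867)
block0 0.65 [205.9, 200.4, 241.8, 234.2] [89. 38. 80.] ([385.9, -157.8, 103.5, 69.7, 11.6, 26.4], 739)
block0 0.58 [256.5, 205.6, 297.9, 238.7] [ 37.  66. 102.] ([512.4, -75.6, 101.6, 60.6, 86.6, 26.5], 752)
block0 0.55 [286.7, 292.7, 330.5, 335.3] [97. 43. 87.] ([763.8, -209.7, 101.6, 57.7, 3.0, 26.9], 996)
block0 0.28 [345.6, 245.2, 394.8, 286.2] [ 34.  55. 103.] ([799.3, -14.9, 118.2, 117.3, -38.2, 23.2], 1445)
block0 0.23 [299.5, 130.6, 423.6, 223.4] [55. 65. 80.] ([561.2, 223.5, 300.6, 255.0, 11.4, 8.4], 6013)
block1 0.95 [178.6, 262.7, 226.1, 294.1] [ 38.  68. 105.] ([497.9, -325.9, 100.3, 59.6, 63.8, 27.1], 914)
block1 0.85 [137.5, 243.2, 171.2, 277.9] [ 21.  25. 132.] ([350.3, -383.7, 101.9, 68.9, -52.7, 26.9], 872)
block1 0.65 [264.2, 249.4, 304.9, 287.2] [ 38. 
[... 1615 characters left out ...]
200 383] [0.679 0.194 0.009]
bay2 0.8 [148 340] [0.453 0.26  0.008]
bay2 0.64 [172 396] [0.641 0.305 0.007]
bay2 0.61 [170 324] [0.478 0.158 0.01 ]
bay3 0.84 [200 383] [0.679 0.194 0.009]
bay3 0.8 [148 340] [0.453 0.26  0.008]
bay3 0.64 [172 396] [0.641 0.305 0.007]
bay3 0.61 [170 324] [0.478 0.158 0.01 ]
block0 0.93 [215 229] [ 0.406 -0.156  0.031]
block0 0.88 [280 202] [ 0.507 -0.334  0.027]
block0 0.87 [260 151] [ 0.365 -0.39   0.03 ]
block0 0.84 [312 309] [ 0.768 -0.21   0.03 ]
block0 0.67 [222 275] [ 0.514 -0.082  0.026]
block0 0.63 [269 283] [ 0.637 -0.171  0.03 ]
mug 0.61 [355 202] [ 0.649 -0.456  0.003]
bowl 0.78 [276 369] [ 0.806 -0.022  0.005]
jar 0.81 [103 366] [0.4   0.446 0.037]
```

View pics/crop1.png

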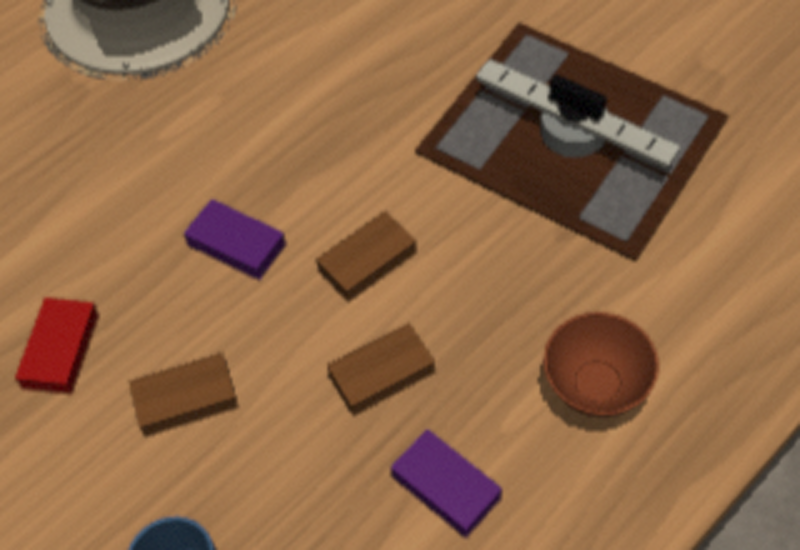

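```bash
cat >> h.py <<'E'
def goal(pos,rpy,base=None):
    """tool-frame shift and turn from current pose (measured) to world pos/rpy"""
    o=bot.get_obs() if base is None else base
    R0=R.from_euler('xyz',o['tcp_rot'],degrees=True); R1=R.from_euler('xyz',rpy,degrees=True)
    s=R0.inv().apply(np.array(pos)-o['ee_pos']); w=(R0.inv()*R1).as_rotvec(degrees=True)
    print('shift',s.round(4),'turn',w.round(2)); return s,w
E
python3 - <<'E'
from h import *
goal([.561,.2235,.22],[180,0,191.3])
E
```

```text
shift [-0.4568 -0.155   0.0223] turn [ -0.     0.   -30.43]
```

play_rows:
  targets:
    - {"fingers": 1,"x": -0.228,"y": -0.078,"z": 0.01,"wz": -15}
    - {"fingers": 1,"x": -0.228,"y": -0.078,"z": 0.01,"wz": -15}
    - {"fingers": 1,"x": -0.228,"y": -0.078,"z": 0.01,"wz": -15}
    - {"fingers": 1,"x": -0.228,"y": -0.078,"z": 0.01,"wz": -15}
    - {"fingers": 1,"x": -0.228,"y": -0.078,"z": 0.01,"wz": -15}
    - {"fingers": 1,"x": -0.228,"y": -0.078,"z": 0.01,"wz": -15}
    - {"fingers": 1,"x": -0.457,"y": -0.155,"z": 0.022,"wz": -30}
    - {"fingers": 1,"x": -0.457,"y": -0.155,"z": 0.022,"wz": -30}
    - {"fingers": 1,"x": -0.457,"y": -0.155,"z": 0.022,"wz": -30}
    - {"fingers": 1,"x": -0.457,"y": -0.155,"z": 0.022,"wz": -30}
    - {"fingers": 1,"x": -0.457,"y": -0.155,"z": 0.022,"wz": -30}
    - {"fingers": 1,"x": -0.457,"y": -0.155,"z": 0.022,"wz": -30}
    - {"fingers": 1,"x": -0.457,"y": -0.155,"z": 0.022,"wz": -30}
    - {"fingers": 1,"x": -0.457,"y": -0.155,"z": 0.022,"wz": -30}

```text
$.targets[0]: bad value
```

```bash
python3 - <<'E'
from h import *
obs()
p,d,c=grab("wrist"); W=world(d,c); cv2.imwrite("pics/w1.png",p)
m=np.isfinite(W).all(-1)
top=(W[...,2]>.083)&(W[...,2]<.093)&(np.hypot(W[...,0]-.561,W[...,1]-.2235)<.06)
print('grip top',rect(W,top,.08,.1))
g=(np.hypot(W[...,0]-.561,W[...,1]-.2235)<.14)
bar=g&(W[...,2]>.045)&(W[...,2]<.055); print('bar',rect(W,bar,.04,.06))
for r in bot.place_of("knob_grip","wrist"): print(r)
E
```

```text
t 1.0 q [70.9  5.  10.1 95.1 -0.  90. ] p [0.1802 0.5196 0.2423] rpy [-180.     0.   160.9] F [-0.3 -0.4  0.1] T [-0.03  0.09 -0.06] op 0.0856
grip top ([0.0, 0.0, 0.0, 0.0, 0.0, nan], 0)
bar ([0.0, 0.0, 0.0, 0.0, 0.0, nan], 0)
  return _methods._mean(a, axis=axis, dtype=dtype,
  ret = ret.dtype.type(ret / rcount)
```

View pics/w1.png

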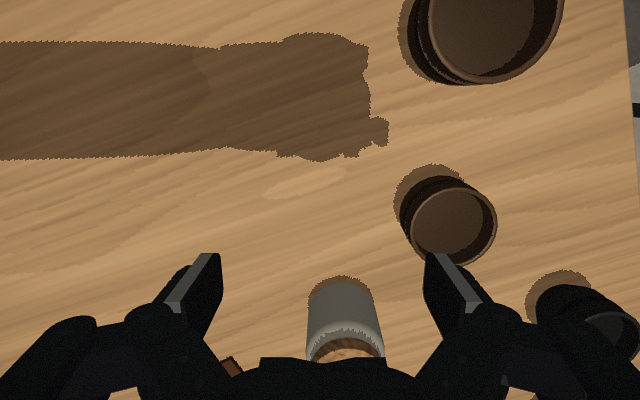

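play_rows:
  targets:
    - {"fingers": 1,"x": -0.228,"y": -0.078,"z": 0.01,"wx": 0,"wy": 0,"wz": -15}
    - {"fingers": 1,"x": -0.228,"y": -0.078,"z": 0.01,"wx": 0,"wy": 0,"wz": -15}
    - {"fingers": 1,"x": -0.228,"y": -0.078,"z": 0.01,"wx": 0,"wy": 0,"wz": -15}
    - {"fingers": 1,"x": -0.228,"y": -0.078,"z": 0.01,"wx": 0,"wy": 0,"wz": -15}
    - {"fingers": 1,"x": -0.228,"y": -0.078,"z": 0.01,"wx": 0,"wy": 0,"wz": -15}
    - {"fingers": 1,"x": -0.457,"y": -0.155,"z": 0.022,"wx": 0,"wy": 0,"wz": -30}
    - {"fingers": 1,"x": -0.457,"y": -0.155,"z": 0.022,"wx": 0,"wy": 0,"wz": -30}
    - {"fingers": 1,"x": -0.457,"y": -0.155,"z": 0.022,"wx": 0,"wy": 0,"wz": -30}
    - {"fingers": 1,"x": -0.457,"y": -0.155,"z": 0.022,"wx": 0,"wy": 0,"wz": -30}
    - {"fingers": 1,"x": -0.457,"y": -0.155,"z": 0.022,"wx": 0,"wy": 0,"wz": -30}
    - {"fingers": 1,"x": -0.457,"y": -0.155,"z": 0.022,"wx": 0,"wy": 0,"wz": -30}
    - {"fingers": 1,"x": -0.457,"y": -0.155,"z": 0.022,"wx": 0,"wy": 0,"wz": -30}
    - {"fingers": 1,"x": -0.457,"y": -0.155,"z": 0.022,"wx": 0,"wy": 0,"wz": -30}

```text
time: 2.18
ee_pos: [0.5652, 0.2191, 0.2185]
tcp_rot: [-179.9, -0.0, -169.4]
wrist_force: [1.4, 1.1, -0.1]
opening: 0.0856
```

```bash
python3 - <<'E'
from h import *
obs()
p,d,c=grab("wrist"); W=world(d,c); cv2.imwrite("pics/w2.png",p)
top=(W[...,2]>.083)&(W[...,2]<.093)&(np.hypot(W[...,0]-.561,W[...,1]-.2235)<.06)
print('grip top',rect(W,top,.08,.1))
g=(np.hypot(W[...,0]-.561,W[...,1]-.2235)<.14)
bar=g&(W[...,2]>.045)&(W[...,2]<.055); print('bar',rect(W,bar,.04,.06))
for r in bot.place_of("knob_grip","wrist"): print(r)
E
```

```text
t 2.18 q [21.2 12.5 15.9 93.4 -0.1 10.6] p [0.5652 0.2191 0.2185] rpy [-179.9   -0.  -169.4] F [ 1.4  1.1 -0.1] T [ 0.1  -0.03 -0.05] op 0.0856
grip top ([558.0, 226.9, 69.6, 15.5, 11.6, 88.6], 1685)
bar ([558.6, 225.8, 260.4, 34.7, 11.5, 50.9], 7920)
{'point': [178.8, 335.9], 'confidence': 0.55}
```

View pics/w2.png

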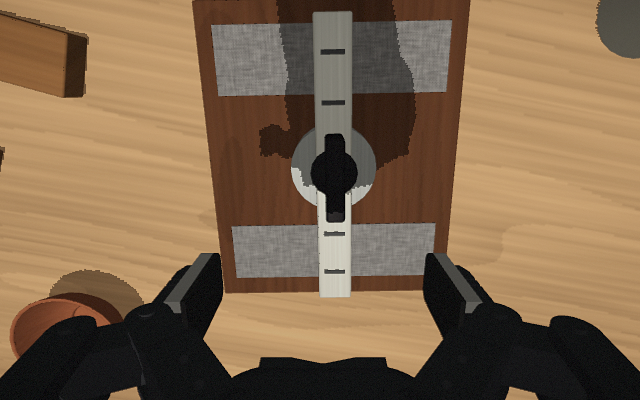

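```bash
python3 - <<'E'
from h import *
p,d,c=grab("wrist"); p,d,c=grab("wrist"); o=obs();W=world(d,c)
h=np.hypot(W[...,0]-.561,W[...,1]-.2235)
print('grip top',rect(W,h<.06,.083,.093))
print('bar',rect(W,h<.14,.045,.055))
h2=cv2.cvtColor(p,cv2.COLOR_BGR2HSV)
r=rect(W,(h<.25)&(W[...,2]>.004)&(W[...,2]<.013),.004,.013);print('tray',r)
goal([.558,.226,.075],[180,0,-168.5])
E
```

```text
t 2.38 q [21.7 12.1 15.7 93.5  0.  10.9] p [0.5608 0.2238 0.2203] rpy [ 180.    -0.  -169.1] F [-0.8 -0.2 -0.9] T [-0.01  0.   -0.01] op 0.0854
grip top ([557.9, 227.0, 69.5, 15.8, 11.5, 88.7], 1678)
bar ([558.5, 225.6, 259.9, 35.4, 11.6, 50.9], 7764)
tray ([568.1, 178.7, 389.1, 299.9, -78.4, 9.1], 58609)
shift [0.0023 0.0027 0.1453] turn [ 0.01 -0.02 -0.62]
```

play_rows:
  grip_force: 110
  targets:
    - {"fingers": 1,"x": 0.002,"y": 0.0025,"z": 0.08,"wx": 0,"wy": 0,"wz": -0.6}
    - {"fingers": 1,"x": 0.002,"y": 0.0025,"z": 0.08,"wx": 0,"wy": 0,"wz": -0.6}
    - {"fingers": 0,"x": 0.002,"y": 0.0025,"z": 0.145,"wx": 0,"wy": 0,"wz": -0.6}
    - {"fingers": 0,"x": 0.002,"y": 0.0025,"z": 0.145,"wx": 0,"wy": 0,"wz": -0.6}
    - {"fingers": 0,"x": 0.002,"y": 0.0025,"z": 0.145,"wx": 0,"wy": 0,"wz": -0.6}
    - {"fingers": 0,"x": 0.002,"y": 0.0025,"z": 0.145,"wx": 0,"wy": 0,"wz": -0.6}
    - {"fingers": 0,"x": 0.002,"y": 0.0025,"z": 0.145,"wx": 0,"wy": 0,"wz": -0.6}

```text
time: 2.97
ee_pos: [0.5593, 0.2266, 0.0779]
tcp_rot: [180.0, 0.2, -168.5]
wrist_force: [0.1, 0.0, 1.0]
opening: 0.0428
```

```bash
python3 - <<'E'
from h import *
p,d,c=grab("side");obs(); cv2.imwrite("pics/s1.png",cv2.resize(p[100:260,160:400],None,fx=3,fy=3))
p,d,c=grab("wrist"); cv2.imwrite("pics/w3.png",p)
E
```

```text
t 3.02 q [22.  12.  -0.2 77.6  0.  10.5] p [0.5597 0.2266 0.0783] rpy [ 180.     0.2 -168.5] F [0.3 0.7 1.5] T [-0.02  0.   -0.02] op 0.0426
```

View pics/w3.png

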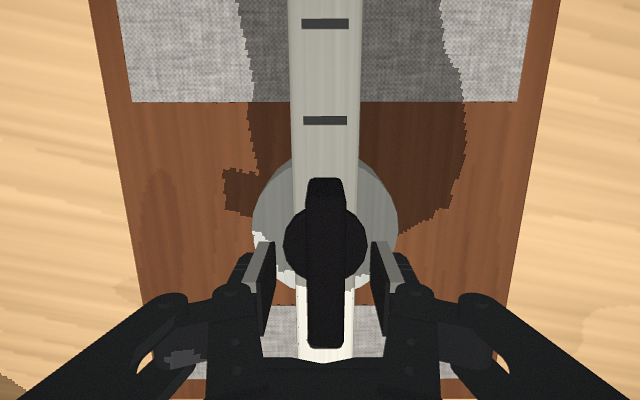

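View pics/s1.png

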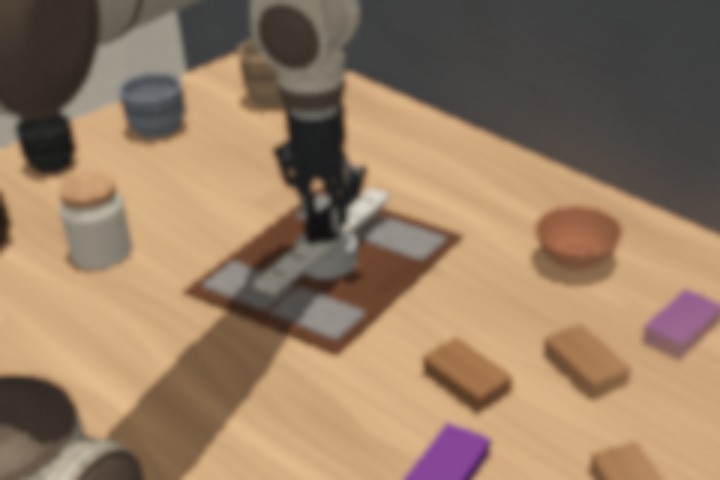

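play_rows:
  grip_force: 120
  targets:
    - {"fingers": -1,"x": 0,"y": 0,"z": 0,"wx": 0,"wy": 0,"wz": 0}
    - {"fingers": -1,"x": 0,"y": 0,"z": 0,"wx": 0,"wy": 0,"wz": 0}
    - {"fingers": -1,"x": 0,"y": 0,"z": 0,"wx": 0,"wy": 0,"wz": 0}
    - {"fingers": -1,"x": 0,"y": 0,"z": 0,"wx": 0,"wy": 0,"wz": 0}
    - {"fingers": -1,"x": 0,"y": 0,"z": 0,"wx": 0,"wy": 0,"wz": 0}
    - {"fingers": -1,"x": 0,"y": 0,"z": 0,"wx": 0,"wy": 0,"wz": 0}

```text
time: 3.57
ee_pos: [0.5592, 0.2274, 0.0773]
tcp_rot: [179.8, 0.2, -168.5]
wrist_force: [-3.3, 8.1, 7.5]
opening: 0.0132
```

```bash
python3 - <<'E'
from h import *
obs()
E
```

```text
t 3.57 q [22.1 12.  -0.3 77.5  0.2 10.5] p [0.5592 0.2274 0.0773] rpy [ 179.8    0.2 -168.5] F [-3.3  8.1  7.5] T [1.43 0.63 0.12] op 0.0132
```

play_rows:
  targets:
    - {"fingers": -1,"x": 0,"y": 0.001,"z": 0,"wx": 0,"wy": 0,"wz": -6}
    - {"fingers": -1,"x": 0,"y": 0.001,"z": 0,"wx": 0,"wy": 0,"wz": -12}
    - {"fingers": -1,"x": 0,"y": 0.001,"z": 0,"wx": 0,"wy": 0,"wz": -18}
    - {"fingers": -1,"x": 0,"y": 0.001,"z": 0,"wx": 0,"wy": 0,"wz": -24}
    - {"fingers": -1,"x": 0,"y": 0.001,"z": 0,"wx": 0,"wy": 0,"wz": -30}

```text
time: 3.98
ee_pos: [0.5592, 0.2275, 0.0774]
tcp_rot: [180.0, 0.2, -138.2]
wrist_force: [-2.0, 4.1, 8.5]
opening: 0.0138
```

```bash
python3 - <<'E'
from h import *
obs()
p,d,c=grab("wrist"); cv2.imwrite("pics/w4.png",p);obs()
E
```

```text
t 3.98 q [ 22.1  12.1  -0.2  77.5   0.1 -19.7] p [0.5592 0.2275 0.0774] rpy [ 180.     0.2 -138.2] F [-2.   4.1  8.5] T [ 0.76  0.58 -0.34] op 0.0138
t 4.03 q [ 22.1  12.1  -0.2  77.5   0.1 -20.1] p [0.5591 0.2275 0.0774] rpy [ 180.     0.2 -137.8] F [-2.5  3.5  9.2] T [0.58 0.52 0.34] op 0.0136
```

View pics/w4.png

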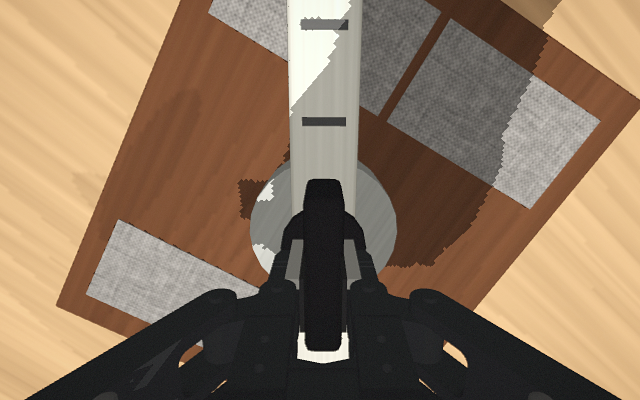

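The bar turned with the tool: in the wrist picture it stays upright while the tray has turned by about 30°. I'll continue to about 90°.

play_rows:
  targets:
    - {"fingers": -1,"x": 0,"y": 0,"z": 0,"wx": 0,"wy": 0,"wz": -7}
    - {"fingers": -1,"x": 0,"y": 0,"z": 0,"wx": 0,"wy": 0,"wz": -14}
    - {"fingers": -1,"x": 0,"y": 0,"z": 0,"wx": 0,"wy": 0,"wz": -21}
    - {"fingers": -1,"x": 0,"y": 0,"z": 0,"wx": 0,"wy": 0,"wz": -28}
    - {"fingers": -1,"x": 0,"y": 0,"z": 0,"wx": 0,"wy": 0,"wz": -35}
    - {"fingers": -1,"x": 0,"y": 0,"z": 0,"wx": 0,"wy": 0,"wz": -42}
    - {"fingers": -1,"x": 0,"y": 0,"z": 0,"wx": 0,"wy": 0,"wz": -49}
    - {"fingers": -1,"x": 0,"y": 0,"z": 0,"wx": 0,"wy": 0,"wz": -56}
    - {"fingers": -1,"x": 0,"y": 0,"z": 0,"wx": 0,"wy": 0,"wz": -60}
    - {"fingers": -1,"x": 0,"y": 0,"z": 0,"wx": 0,"wy": 0,"wz": -60}
    - {"fingers": -1,"x": 0,"y": 0,"z": 0,"wx": 0,"wy": 0,"wz": -60}
    - {"fingers": -1,"x": 0,"y": 0,"z": 0,"wx": 0,"wy": 0,"wz": -60}

```text
time: 5.03
ee_pos: [0.559, 0.2276, 0.0774]
tcp_rot: [-179.9, 0.1, -78.5]
wrist_force: [-4.1, 3.6, 9.9]
opening: 0.0133
```

play_rows:
  targets:
    - {"fingers": 0.2,"x": 0,"y": 0,"z": 0,"wx": 0,"wy": 0,"wz": 0}
    - {"fingers": 0.2,"x": 0,"y": 0,"z": 0,"wx": 0,"wy": 0,"wz": 0}
    - {"fingers": 0.2,"x": 0,"y": 0,"z": 0,"wx": 0,"wy": 0,"wz": 0}
    - {"fingers": 0.2,"x": 0,"y": 0,"z": -0.04,"wx": 0,"wy": 0,"wz": 0}
    - {"fingers": 1,"x": 0,"y": 0,"z": -0.08,"wx": 0,"wy": 0,"wz": 0}
    - {"fingers": 1,"x": 0,"y": 0,"z": -0.12,"wx": 0,"wy": 0,"wz": 0}
    - {"fingers": 1,"x": 0,"y": 0,"z": -0.15,"wx": 0,"wy": 0,"wz": 0}
    - {"fingers": 1,"x": 0,"y": 0,"z": -0.15,"wx": 0,"wy": 0,"wz": 0}

```text
time: 5.7
ee_pos: [0.5601, 0.2269, 0.2327]
tcp_rot: [-179.5, 0.1, -78.5]
wrist_force: [1.0, 0.5, 0.5]
opening: 0.0851
```

```bash
python3 - <<'E'
from h import *
p,d,c=grab("wrist");p,d,c=grab("wrist"); cv2.imwrite("pics/w5.png",p);obs();W=world(d,c)
h=np.hypot(W[...,0]-.559,W[...,1]-.226)
print('grip top',rect(W,h<.06,.083,.093))
print('bar',rect(W,h<.14,.045,.055))
p,d,c=grab("scene");W=world(d,c)
for r in bot.outline_of("block0","scene"):
    print(round(r['confidence'],2),r['extent'],p[r['region']].mean(0).round(),rect(W,r['region'],.02,.035))
for r in bot.outline_of("tray","scene"): print(rect(W,r['region'],.003,.013))
E
```

```text
t 5.8 q [ 22.1  12.   16.2  94.1  -0.  -79.4] p [0.5592 0.2266 0.2266] rpy [-179.9    0.   -78.5] F [-0.2  0.1 -1.1] T [ 0.01  0.01 -0.01] op 0.0857
grip top ([558.3, 226.8, 68.9, 16.0, -78.9, 88.6], 1578)
bar ([559.7, 227.5, 259.9, 34.9, -79.0, 50.8], 7337)
0.93 [203.4, 200.7, 245.6, 228.8] [92. 39. 83.] ([387.6, -162.1, 101.4, 57.2, 14.4, 27.2], 607)
0.88 [179.9, 260.5, 225.9, 294.1] [ 39.  70. 108.] ([497.5, -326.1, 99.8, 58.5, 62.2, 27.5], 784)
0.88 [138.1, 240.1, 170.3, 276.3] [ 22.  26. 136.] ([354.7, -380.5, 102.3, 57.8, -54.6, 27.3], 724)
0.76 [288.5, 291.4, 330.1, 335.1] [101.  43.  89.] ([763.5, -209.7, 101.4, 56.9, 2.6, 27.7], 874)
0.75 [259.5, 206.4, 296.9, 241.9] [ 39.  68. 105.] ([512.3, -75.3, 100.2, 59.1, 85.3, 27.1], 633)
0.56 [261.3, 251.8, 306.7, 284.3] [ 40.  71. 109.] ([625.8, -164.1, 100.1, 59.9, 74.6, 27.4], 743)
([561.3, 223.8, 301.1, 254.5, 11.7, 7.4], 5039)
```

View pics/w5.png

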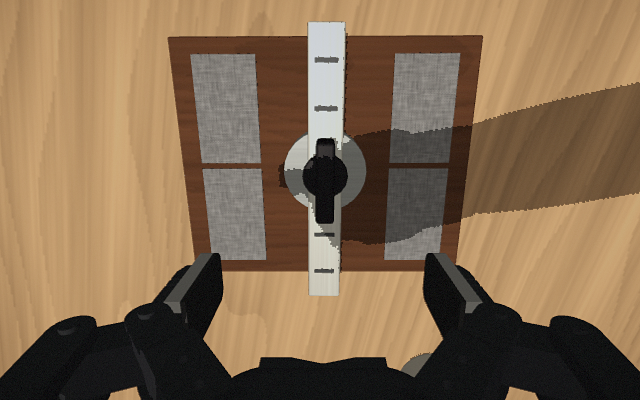

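```bash
cat >> h.py <<'E'
def rpy(yaw,tilt=0):
    r=R.from_euler('xyz',[180,0,yaw],degrees=True)*R.from_rotvec([0,tilt,0],degrees=True)
    return r.as_euler('xyz',degrees=True)
E
python3 - <<'E'
from h import *
o=obs();c=bot.get_calibration("wrist")['camera_from_world']
cp=-c[:3,:3].T@c[:3,3]; R0=R.from_euler('xyz',o['tcp_rot'],degrees=True)
print('cam in tool',R0.inv().apply(cp-o['ee_pos']),'optical axis in tool',R0.inv().apply(c[2,:3]))
goal([.51,-.0,.25],rpy(86)); goal([.51,-.0,.25],rpy(-94))
E
```

```text
t 5.95 q [ 22.1  12.1  16.   94.   -0.  -79.4] p [0.5582 0.2263 0.2236] rpy [179.9  -0.  -78.5] F [ 0.5 -0.2 -0.8] T [-0.    0.03 -0.03] op 0.0853
cam in tool [ 0.07307619  0.0008048  -0.13246892] optical axis in tool [-2.86761753e-01 -2.04849731e-04  9.58001908e-01]
shift [ 0.2122  0.0923 -0.026 ] turn [ 7.0000e-02  1.9000e-01 -1.6453e+02]
shift [ 0.2122  0.0923 -0.026 ] turn [ 0.13 -0.05 15.47]
```

play_rows:
  targets:
    - {"fingers": 1,"x": 0.1,"y": 0.045,"z": -0.026,"wx": 0,"wy": 0,"wz": -40}
    - {"fingers": 1,"x": 0.1,"y": 0.045,"z": -0.026,"wx": 0,"wy": 0,"wz": -40}
    - {"fingers": 1,"x": 0.1,"y": 0.045,"z": -0.026,"wx": 0,"wy": 0,"wz": -40}
    - {"fingers": 1,"x": 0.1,"y": 0.045,"z": -0.026,"wx": 0,"wy": 0,"wz": -40}
    - {"fingers": 1,"x": 0.1,"y": 0.045,"z": -0.026,"wx": 0,"wy": 0,"wz": -40}
    - {"fingers": 1,"x": 0.1,"y": 0.045,"z": -0.026,"wx": 0,"wy": 0,"wz": -40}

```text
time: 6.45
ee_pos: [0.5339, 0.1187, 0.2501]
tcp_rot: [179.9, 0.1, -38.2]
wrist_force: [-0.6, -0.0, 0.5]
opening: 0.0854
```

```bash
python3 - <<'E'
from h import *
obs()
goal([.51,-.0,.25],rpy(86))
E
```

```text
t 6.45 q [  12.5    4.8   10.8   96.1   -0.  -129.3] p [0.5339 0.1187 0.2501] rpy [ 1.799e+02  1.000e-01 -3.820e+01] F [-0.6 -0.   0.5] T [ 0.01  0.02 -0.04] op 0.0854
shift [0.0546 0.1081 0.0002] turn [-2.0000e-02  1.2000e-01 -1.2421e+02]
```

play_rows:
  targets:
    - {"fingers": 1,"x": 0.055,"y": 0.108,"z": 0,"wx": 0,"wy": 0,"wz": 130}
    - {"fingers": 1,"x": 0.055,"y": 0.108,"z": 0,"wx": 0,"wy": 0,"wz": 130}
    - {"fingers": 1,"x": 0.055,"y": 0.108,"z": 0,"wx": 0,"wy": 0,"wz": 130}
    - {"fingers": 1,"x": 0.055,"y": 0.108,"z": 0,"wx": 0,"wy": 0,"wz": 130}
    - {"fingers": 1,"x": 0.055,"y": 0.108,"z": 0,"wx": 0,"wy": 0,"wz": 130}
    - {"fingers": 1,"x": 0.055,"y": 0.108,"z": 0,"wx": 0,"wy": 0,"wz": 130}
    - {"fingers": 1,"x": 0.055,"y": 0.108,"z": 0,"wx": 0,"wy": 0,"wz": 130}
    - {"fingers": 1,"x": 0.055,"y": 0.108,"z": 0,"wx": 0,"wy": 0,"wz": 130}
    - {"fingers": 1,"x": 0.055,"y": 0.108,"z": 0,"wx": 0,"wy": 0,"wz": 130}
    - {"fingers": 1,"x": 0.055,"y": 0.108,"z": 0,"wx": 0,"wy": 0,"wz": 130}
    - {"fingers": 1,"x": 0.055,"y": 0.108,"z": 0,"wx": 0,"wy": 0,"wz": 130}
    - {"fingers": 1,"x": 0.055,"y": 0.108,"z": 0,"wx": 0,"wy": 0,"wz": 130}
    - {"fingers": 1,"x": 0.055,"y": 0.108,"z": 0,"wx": 0,"wy": 0,"wz": 130}
    - {"fingers": 1,"x": 0.055,"y": 0.108,"z": 0,"wx": 0,"wy": 0,"wz": 130}
    - {"fingers": 1,"x": 0.055,"y": 0.108,"z": 0,"wx": 0,"wy": 0,"wz": 130}
    - {"fingers": 1,"x": 0.055,"y": 0.108,"z": 0,"wx": 0,"wy": 0,"wz": 130}
    - {"fingers": 1,"x": 0.055,"y": 0.108,"z": 0,"wx": 0,"wy": 0,"wz": 130}
    - {"fingers": 1,"x": 0.055,"y": 0.108,"z": 0,"wx": 0,"wy": 0,"wz": 130}
    - {"fingers": 1,"x": 0.055,"y": 0.108,"z": 0,"wx": 0,"wy": 0,"wz": 130}

```text
time: 8.03
ee_pos: [0.5097, 0.0008, 0.2499]
tcp_rot: [180.0, -0.1, -168.9]
wrist_force: [0.4, -0.4, -0.4]
opening: 0.0856
```

play_rows:
  targets:
    - {"fingers": 1,"x": 0,"y": 0,"z": 0,"wx": 0,"wy": 0,"wz": 104}
    - {"fingers": 1,"x": 0,"y": 0,"z": 0,"wx": 0,"wy": 0,"wz": 104}
    - {"fingers": 1,"x": 0,"y": 0,"z": 0,"wx": 0,"wy": 0,"wz": 104}
    - {"fingers": 1,"x": 0,"y": 0,"z": 0,"wx": 0,"wy": 0,"wz": 104}
    - {"fingers": 1,"x": 0,"y": 0,"z": 0,"wx": 0,"wy": 0,"wz": 104}
    - {"fingers": 1,"x": 0,"y": 0,"z": 0,"wx": 0,"wy": 0,"wz": 104}
    - {"fingers": 1,"x": 0,"y": 0,"z": 0,"wx": 0,"wy": 0,"wz": 104}
    - {"fingers": 1,"x": 0,"y": 0,"z": 0,"wx": 0,"wy": 0,"wz": 104}
    - {"fingers": 1,"x": 0,"y": 0,"z": 0,"wx": 0,"wy": 0,"wz": 104}
    - {"fingers": 1,"x": 0,"y": 0,"z": 0,"wx": 0,"wy": 0,"wz": 104}
    - {"fingers": 1,"x": 0,"y": 0,"z": 0,"wx": 0,"wy": 0,"wz": 104}
    - {"fingers": 1,"x": 0,"y": 0,"z": 0,"wx": 0,"wy": 0,"wz": 104}
    - {"fingers": 1,"x": 0,"y": 0,"z": 0,"wx": 0,"wy": 0,"wz": 104}
    - {"fingers": 1,"x": 0,"y": 0,"z": 0,"wx": 0,"wy": 0,"wz": 104}
    - {"fingers": 1,"x": 0,"y": 0,"z": 0,"wx": 0,"wy": 0,"wz": 104}
    - {"fingers": 1,"x": 0,"y": 0,"z": 0,"wx": 0,"wy": 0,"wz": 104}
    - {"fingers": 1,"x": 0,"y": 0,"z": 0,"wx": 0,"wy": 0,"wz": 104}

```text
time: 9.45
ee_pos: [0.5099, 0.0008, 0.2506]
tcp_rot: [-179.9, 0.0, 87.7]
wrist_force: [0.7, 0.5, 0.3]
opening: 0.0854
```

```bash
cat >> h.py <<'E'
def blocks(cam="wrist",save=None,zlo=.02,zhi=.036):
    p,d,c=grab(cam); W=world(d,c)
    hsv=cv2.cvtColor(p,cv2.COLOR_BGR2HSV)
    for r in bot.outline_of("block0",cam):
        if r['confidence']<.3: continue
        m=r['region']; col=np.median(hsv[m],0)
        try: print(round(r['confidence'],2),[int(x) for x in r['extent']],'hsv',col,rect(W,cv2.erode(m.astype(np.uint8),np.ones((3,3)))>0,zlo,zhi))
        except Exception as e: print('?',r['extent'],col)
    if save: cv2.imwrite(save,p)
    return p,W,c
E
python3 - <<'E'
from h import *
obs();blocks("wrist","pics/w6.png");obs()
E
```

```text
t 9.45 q [ 0.1 -0.3  5.6 95.9 -0.  92.4] p [0.5099 0.0008 0.2506] rpy [-179.9    0.    87.7] F [0.7 0.5 0.3] T [-0.04  0.   -0.03] op 0.0854
0.93 [211, 259, 272, 324] hsv [144. 149. 116.] ([397.7, -154.0, 71.7, 54.9, 14.8, 28.8], 1934)
0.68 [300, 176, 353, 270] hsv [ 14. 154. 131.] ([508.9, -72.3, 99.7, 53.8, 84.8, 28.9], 4027)
0.65 [491, 292, 577, 329] hsv [143. 153.  85.] ([765.1, -192.8, 85.3, 30.1, 2.7, 28.7], 1189)
0.63 [314, 357, 331, 361] hsv [ 14. 161.  48.] ([0.0, 0.0, 0.0, 0.0, 0.0, nan], 0)
0.6 [389, 244, 461, 332] hsv [ 14. 155. 124.] ([621.2, -160.2, 99.5, 54.2, 75.3, 28.8], 1981)
t 9.55 q [ 0.1 -0.3  5.6 95.9 -0.  92.4] p [0.51   0.0008 0.2509] rpy [-180.     0.    87.7] F [0.2 0.6 0.2] T [ 0.04 -0.03  0.01] op 0.0855
  return _methods._mean(a, axis=axis, dtype=dtype,
  ret = ret.dtype.type(ret / rcount)
```

View pics/w6.png

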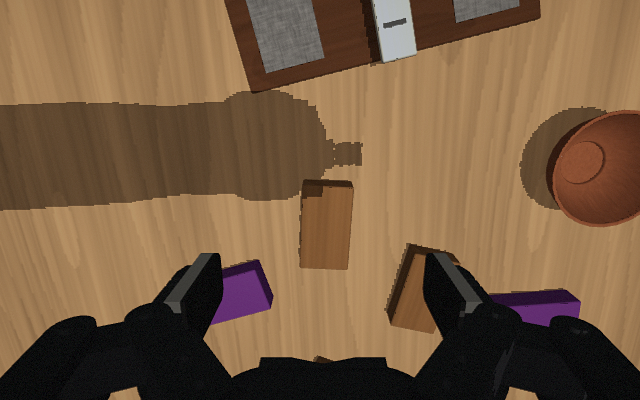

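```bash
python3 - <<'E'
from h import *
t=np.array([.5116,-.0427,.0185]); r=rpy(85,-40); zd=R.from_euler('xyz',r,degrees=True).apply([0,0,1]); print(zd)
goal(t-.1*zd,r)
E
```

```text
[-0.05602263 -0.64034161 -0.76604444]
shift [0.0208 0.0065 0.1558] turn [  0.9  -39.99   2.58]
```

play_rows:
  targets:
    - {"fingers": 1,"x": 0.02,"y": 0.0065,"z": 0.08,"wx": 0.5,"wy": -20,"wz": 1.3}
    - {"fingers": 1,"x": 0.02,"y": 0.0065,"z": 0.08,"wx": 0.5,"wy": -20,"wz": 1.3}
    - {"fingers": 1,"x": 0.02,"y": 0.0065,"z": 0.08,"wx": 0.5,"wy": -20,"wz": 1.3}
    - {"fingers": 1,"x": 0.021,"y": 0.0065,"z": 0.156,"wx": 0.9,"wy": -40,"wz": 2.6}
    - {"fingers": 1,"x": 0.021,"y": 0.0065,"z": 0.156,"wx": 0.9,"wy": -40,"wz": 2.6}
    - {"fingers": 1,"x": 0.021,"y": 0.0065,"z": 0.156,"wx": 0.9,"wy": -40,"wz": 2.6}
    - {"fingers": 1,"x": 0.021,"y": 0.0065,"z": 0.156,"wx": 0.9,"wy": -40,"wz": 2.6}
    - {"fingers": 1,"x": 0.021,"y": 0.0065,"z": 0.156,"wx": 0.9,"wy": -40,"wz": 2.6}

```text
time: 10.22
ee_pos: [0.5173, 0.0224, 0.0939]
tcp_rot: [-179.7, 40.0, 85.2]
wrist_force: [0.2, -0.4, 0.7]
opening: 0.0855
```

```bash
python3 - <<'E'
from h import *
obs();blocks("wrist","pics/w7.png");obs()
t=np.array([.5116,-.0427,.0185]);goal(t,rpy(85,-40))
E
```

```text
t 10.22 q [ 20.3  15.7  -2.2  92.  -35.4 121.7] p [0.5173 0.0224 0.0939] rpy [-179.7   40.    85.2] F [ 0.2 -0.4  0.7] T [ 0.56 -0.08 -0.01] op 0.0855
0.94 [210, 298, 275, 331] hsv [  1. 212.  87.] ([353.4, -373.6, 97.1, 50.6, -54.6, 28.7], 779)
0.89 [296, 283, 364, 323] hsv [ 14. 157.  69.] ([495.9, -319.3, 95.0, 55.8, 63.1, 28.9], 1050)
0.83 [282, 163, 366, 260] hsv [ 14. 156. 118.] ([508.7, -70.1, 98.5, 54.4, 84.4, 28.9], 5125)
0.75 [513, 248, 640, 296] hsv [143. 155.  60.] ([758.9, -203.7, 97.0, 53.2, 2.8, 28.8], 2609)
0.74 [405, 220, 508, 290] hsv [ 14. 157.  69.] ([622.6, -159.6, 99.4, 56.4, 74.7, 28.6], 1875)
0.6 [152, 232, 267, 287] hsv [143. 155.  61.] ([385.2, -156.3, 98.4, 54.5, 15.6, 28.5], 1458)
t 10.32 q [ 20.2  15.4  -2.2  92.  -35.4 121.7] p [0.5182 0.0215 0.0965] rpy [179.9  39.8  84.7] F [ 0.4  0.1 -0.6] T [ 0.6  -0.07  0.02] op 0.0855
shift [ 0.0004 -0.0009  0.1013] turn [-0.04 -0.18 -0.21]
```

View pics/w7.png

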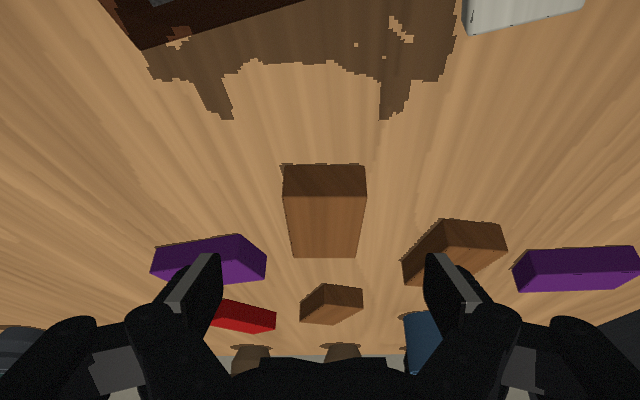

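play_rows:
  grip_force: 60
  targets:
    - {"fingers": 1,"x": 0,"y": -0.001,"z": 0.04,"wx": 0,"wy": 0,"wz": 0}
    - {"fingers": 1,"x": 0,"y": -0.001,"z": 0.075,"wx": 0,"wy": 0,"wz": 0}
    - {"fingers": 1,"x": 0,"y": -0.001,"z": 0.1,"wx": 0,"wy": 0,"wz": 0}
    - {"fingers": 1,"x": 0,"y": -0.001,"z": 0.1,"wx": 0,"wy": 0,"wz": 0}
    - {"fingers": 1,"x": 0,"y": -0.001,"z": 0.1,"wx": 0,"wy": 0,"wz": 0}
    - {"fingers": 0,"x": 0,"y": -0.001,"z": 0.1,"wx": 0,"wy": 0,"wz": 0}
    - {"fingers": -1,"x": 0,"y": -0.001,"z": 0.1,"wx": 0,"wy": 0,"wz": 0}
    - {"fingers": -1,"x": 0,"y": -0.001,"z": 0.1,"wx": 0,"wy": 0,"wz": 0}
    - {"fingers": -1,"x": 0,"y": -0.001,"z": 0.1,"wx": 0,"wy": 0,"wz": 0}
    - {"fingers": -1,"x": 0,"y": -0.001,"z": 0.1,"wx": 0,"wy": 0,"wz": 0}

```text
time: 11.15
ee_pos: [0.5121, -0.0416, 0.0207]
tcp_rot: [179.7, 40.0, 84.7]
wrist_force: [-0.8, 0.7, 7.8]
opening: 0.0546
```

```bash
python3 - <<'E'
from h import *
p,d,c=grab("side");cv2.imwrite("pics/s2.png",cv2.resize(p[120:320,220:460],None,fx=3,fy=3));obs()
E
```

```text
t 11.2 q [ 14.2  13.9 -12.4  79.  -37.4 114.7] p [ 0.5121 -0.0416  0.0207] rpy [179.7  40.   84.7] F [-0.4  0.9  8.3] T [-0.21  0.11 -0.19] op 0.0545
```

View pics/s2.png

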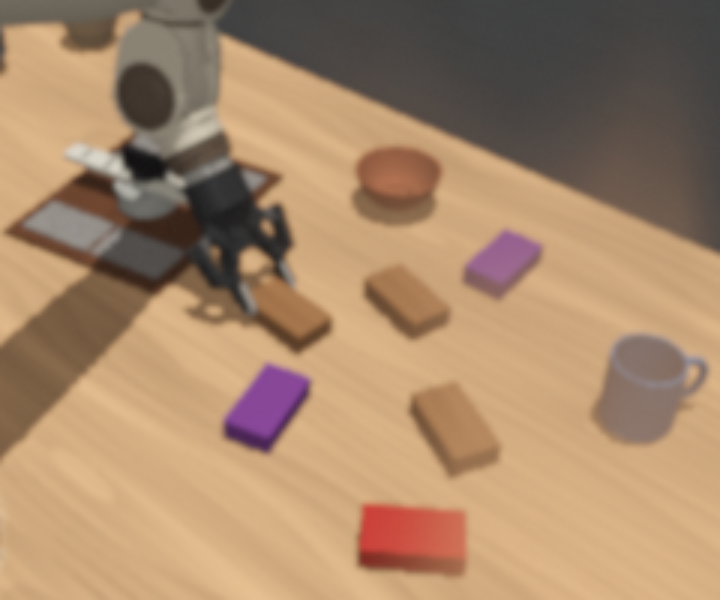

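play_rows:
  targets:
    - {"fingers": -1,"x": -0.02,"y": 0,"z": -0.023,"wx": 0,"wy": 0,"wz": 0}
    - {"fingers": -1,"x": -0.04,"y": 0,"z": -0.046,"wx": 0,"wy": 0,"wz": 0}
    - {"fingers": -1,"x": -0.06,"y": 0,"z": -0.07,"wx": 0,"wy": 0,"wz": 0}
    - {"fingers": -1,"x": -0.077,"y": 0,"z": -0.092,"wx": 0,"wy": 0,"wz": 0}
    - {"fingers": -1,"x": -0.077,"y": 0,"z": -0.092,"wx": 0,"wy": 0,"wz": 0}

```text
time: 11.62
ee_pos: [0.5129, -0.0412, 0.1449]
tcp_rot: [179.3, 39.9, 84.4]
wrist_force: [0.8, -0.3, -1.6]
opening: 0.0545
```

```bash
python3 - <<'E'
from h import *
obs();goal([.511,-.007,.14],rpy(85,75));goal([.511,-.007,.14],rpy(85,20))
E
```

```text
t 11.62 q [ 14.3   9.2  -3.6  92.2 -37.4 114.7] p [ 0.5129 -0.0412  0.1449] rpy [179.3  39.9  84.4] F [ 0.8 -0.3 -1.6] T [ 0.79 -0.06  0.07] op 0.0545
shift [ 0.0291 -0.005  -0.0179] turn [6.3000e-01 1.1486e+02 1.0000e-02]
shift [ 0.0291 -0.005  -0.0179] turn [ 0.5  59.86 -0.25]
```

play_rows:
  targets:
    - {"fingers": -1,"x": 0.029,"y": -0.003,"z": -0.018,"wx": 0,"wy": 7,"wz": 0}
    - {"fingers": -1,"x": 0.029,"y": -0.003,"z": -0.018,"wx": 0,"wy": 14,"wz": 0}
    - {"fingers": -1,"x": 0.029,"y": -0.003,"z": -0.018,"wx": 0,"wy": 21,"wz": 0}
    - {"fingers": -1,"x": 0.029,"y": -0.003,"z": -0.018,"wx": 0,"wy": 28,"wz": 0}
    - {"fingers": -1,"x": 0.029,"y": -0.003,"z": -0.018,"wx": 0,"wy": 35,"wz": 0}
    - {"fingers": -1,"x": 0.029,"y": -0.003,"z": -0.018,"wx": 0,"wy": 42,"wz": 0}
    - {"fingers": -1,"x": 0.029,"y": -0.003,"z": -0.018,"wx": 0,"wy": 49,"wz": 0}
    - {"fingers": -1,"x": 0.029,"y": -0.003,"z": -0.018,"wx": 0,"wy": 56,"wz": 0}
    - {"fingers": -1,"x": 0.029,"y": -0.003,"z": -0.018,"wx": 0,"wy": 63,"wz": 0}
    - {"fingers": -1,"x": 0.029,"y": -0.003,"z": -0.018,"wx": 0,"wy": 70,"wz": 0}
    - {"fingers": -1,"x": 0.029,"y": -0.003,"z": -0.018,"wx": 0,"wy": 77,"wz": 0}
    - {"fingers": -1,"x": 0.029,"y": -0.003,"z": -0.018,"wx": 0,"wy": 84,"wz": 0}
    - {"fingers": -1,"x": 0.029,"y": -0.003,"z": -0.018,"wx": 0,"wy": 91,"wz": 0}
    - {"fingers": -1,"x": 0.029,"y": -0.003,"z": -0.018,"wx": 0,"wy": 98,"wz": 0}
    - {"fingers": -1,"x": 0.029,"y": -0.003,"z": -0.018,"wx": 0,"wy": 105,"wz": 0}
    - {"fingers": -1,"x": 0.029,"y": -0.003,"z": -0.018,"wx": 0,"wy": 112,"wz": 0}
    - {"fingers": -1,"x": 0.029,"y": -0.003,"z": -0.018,"wx": 0,"wy": 115,"wz": 0}
    - {"fingers": -1,"x": 0.029,"y": -0.003,"z": -0.018,"wx": 0,"wy": 115,"wz": 0}
    - {"fingers": -1,"x": 0.029,"y": -0.003,"z": -0.018,"wx": 0,"wy": 115,"wz": 0}

```text
time: 13.2
ee_pos: [0.5109, -0.0083, 0.1324]
tcp_rot: [-179.6, -74.9, 84.4]
wrist_force: [0.9, -0.6, -0.8]
opening: 0.0545
```

```bash
python3 - <<'E'
from h import *
obs()
p,d,c=grab("side");cv2.imwrite("pics/s3.png",cv2.resize(p[100:300,200:440],None,fx=3,fy=3))
p,d,c=grab("scene");cv2.imwrite("pics/sc3.png",cv2.resize(p[120:320,150:390],None,fx=3,fy=3))
obs();goal([.511,-.007,.078],rpy(85,75))
E
```

```text
t 13.2 q [-29.2  30.9  -0.3 115.4  61.9  30.4] p [ 0.5109 -0.0083  0.1324] rpy [-179.6  -74.9   84.4] F [ 0.9 -0.6 -0.8] T [-1.16  0.1   0.01] op 0.0545
t 13.3 q [-29.1  30.6  -0.3 115.4  61.9  30.4] p [ 0.5111 -0.0081  0.1345] rpy [179.4 -74.8  85.4] F [ 0.2  0.9 -0.4] T [-1.14  0.1   0.01] op 0.0548
shift [-0.0543 -0.0004  0.0158] turn [0.2  0.17 0.11]
```

View pics/s3.png

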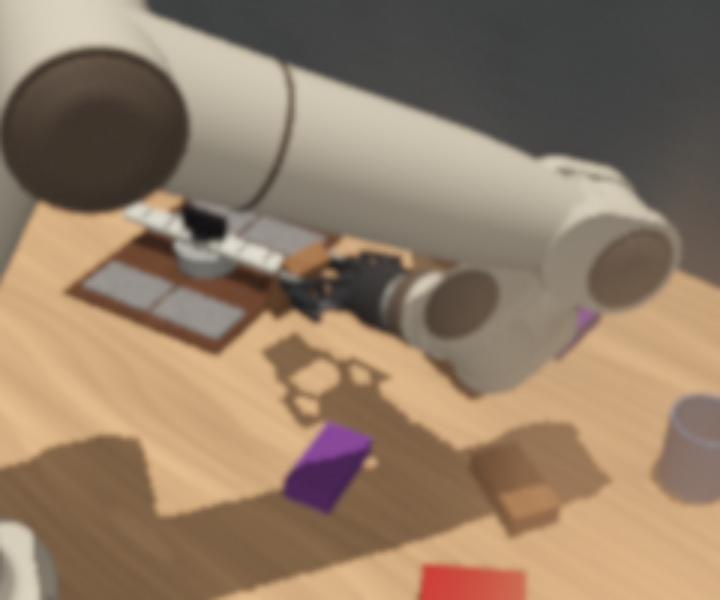

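View pics/sc3.png

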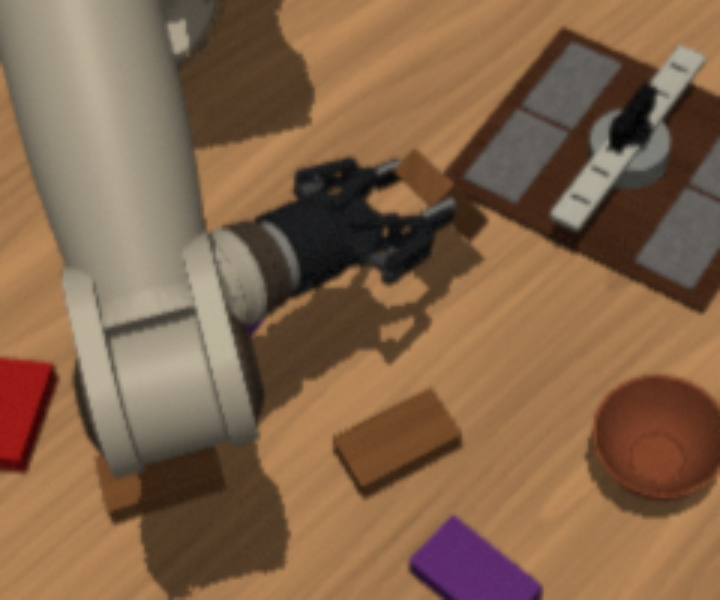

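```bash
python3 - <<'E'
from h import *
for n in("side","scene"):
    p,d,c=grab(n);W=world(d,c)
    hsv=cv2.cvtColor(p,cv2.COLOR_BGR2HSV)
    m=(W[...,2]>.04)&(W[...,1]<-.12)&(W[...,1]>-.42)&(W[...,0]>.25)&(W[...,0]<.6)
    P=W[m]; i=np.argsort(P[:,2])[:2000:200]; print(n,P[i].round(3))
E
```

```text
side [[ 0.469 -0.135  0.143]
 [ 0.464 -0.308  0.174]
 [ 0.489 -0.328  0.188]
 [ 0.475 -0.141  0.199]
 [ 0.491 -0.16   0.207]
 [ 0.434 -0.238  0.216]
 [ 0.439 -0.237  0.224]
 [ 0.437 -0.261  0.234]
 [ 0.594 -0.389  0.243]
 [ 0.464 -0.315  0.251]]
scene [[ 0.535 -0.135  0.152]
 [ 0.532 -0.142  0.186]
 [ 0.529 -0.148  0.198]
 [ 0.503 -0.159  0.205]
 [ 0.507 -0.149  0.211]
 [ 0.472 -0.199  0.22 ]
 [ 0.504 -0.209  0.228]
 [ 0.554 -0.343  0.326]
 [ 0.578 -0.307  0.333]
 [ 0.585 -0.332  0.336]]
```

play_rows:
  targets:
    - {"fingers": -1,"x": -0.025,"y": 0,"z": 0.007,"wx": 0,"wy": 0,"wz": 0}
    - {"fingers": -1,"x": -0.045,"y": 0,"z": 0.013,"wx": 0,"wy": 0,"wz": 0}
    - {"fingers": -1,"x": -0.053,"y": 0,"z": 0.0155,"wx": 0,"wy": 0,"wz": 0}
    - {"fingers": -1,"x": -0.053,"y": 0,"z": 0.0155,"wx": 0,"wy": 0,"wz": 0}
    - {"fingers": -1,"x": -0.053,"y": 0,"z": 0.0155,"wx": 0,"wy": 0,"wz": 0}

```text
time: 13.82
ee_pos: [0.5111, -0.007, 0.0798]
tcp_rot: [179.6, -75.0, 85.1]
wrist_force: [0.8, -0.5, -1.7]
opening: 0.0549
```

```bash
python3 - <<'E'
from h import *
obs()
p,d,c=grab("scene");cv2.imwrite("pics/sc4.png",cv2.resize(p[120:320,150:390],None,fx=3,fy=3));obs()
E
```

```text
t 13.82 q [-29.   34.3  -1.8 110.3  62.1  30.4] p [ 0.5111 -0.007   0.0798] rpy [179.6 -75.   85.1] F [ 0.8 -0.5 -1.7] T [-1.13  0.11  0.01] op 0.0549
t 13.87 q [-29.1  34.3  -1.8 110.3  62.1  30.3] p [ 0.5113 -0.0071  0.08  ] rpy [179.5 -74.9  85.2] F [ 0.1 -0.5 -1. ] T [-1.16  0.12  0.04] op 0.0548
```

View pics/sc4.png

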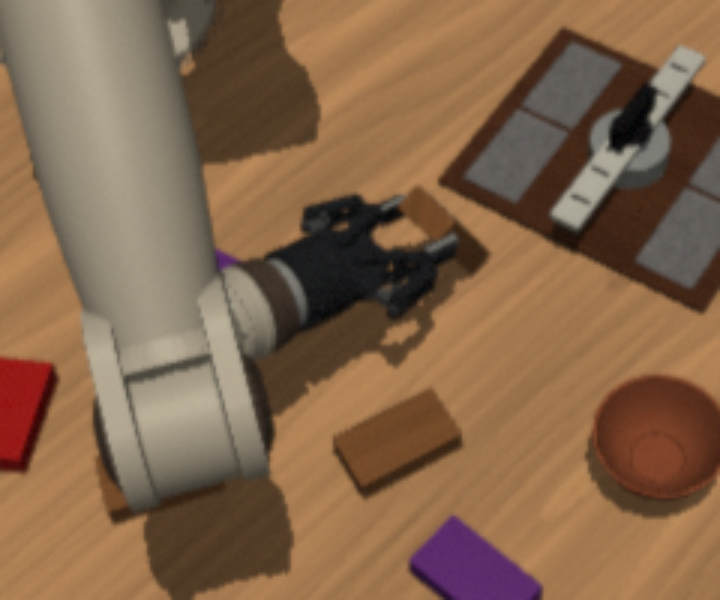

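play_rows:
  targets:
    - {"fingers": 1,"x": -0.002,"y": 0,"z": 0,"wx": 0,"wy": 0,"wz": 0}
    - {"fingers": 1,"x": -0.002,"y": 0,"z": 0,"wx": 0,"wy": 0,"wz": 0}
    - {"fingers": 1,"x": -0.002,"y": 0,"z": 0,"wx": 0,"wy": 0,"wz": 0}
    - {"fingers": 1,"x": -0.002,"y": 0,"z": 0,"wx": 0,"wy": 0,"wz": 0}
    - {"fingers": 1,"x": -0.002,"y": 0,"z": 0,"wx": 0,"wy": 0,"wz": 0}
    - {"fingers": 1,"x": -0.002,"y": 0,"z": 0,"wx": 0,"wy": 0,"wz": 0}

```text
time: 14.37
ee_pos: [0.5109, -0.0077, 0.0768]
tcp_rot: [179.8, -75.0, 84.9]
wrist_force: [0.2, 1.0, 0.6]
opening: 0.0853
```

```bash
python3 - <<'E'
from h import *
obs()
p,d,c=grab("scene");cv2.imwrite("pics/sc5.png",cv2.resize(p[120:320,150:390],None,fx=3,fy=3));obs()
goal([.51,.02,.25],rpy(85,0))
E
```

```text
t 14.37 q [-29.1  34.6  -1.8 110.1  62.   30.3] p [ 0.5109 -0.0077  0.0768] rpy [179.8 -75.   84.9] F [0.2 1.  0.6] T [-0.85  0.08  0.01] op 0.0853
t 14.42 q [-29.1  34.6  -1.8 110.1  62.   30.3] p [ 0.5109 -0.0076  0.0767] rpy [179.8 -75.   84.9] F [-0.4 -0.8  0.2] T [-0.83  0.12 -0.04] op 0.0854
shift [ 0.1745 -0.0033 -0.0184] turn [  0.18 -74.99  -0.16]
```

View pics/sc5.png

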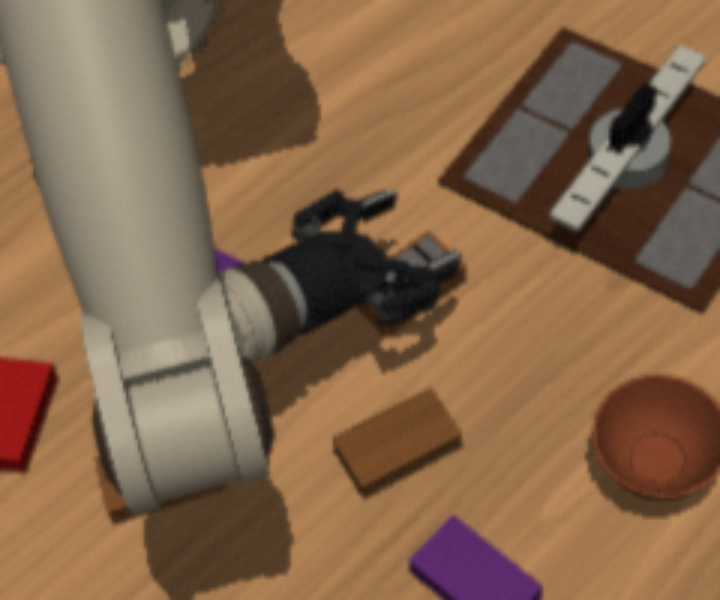

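play_rows:
  targets:
    - {"fingers": 1,"x": 0.04,"y": 0,"z": -0.01,"wx": 0,"wy": 0,"wz": 0}
    - {"fingers": 1,"x": 0.08,"y": 0,"z": -0.018,"wx": 0,"wy": -7,"wz": 0}
    - {"fingers": 1,"x": 0.12,"y": 0,"z": -0.018,"wx": 0,"wy": -14,"wz": 0}
    - {"fingers": 1,"x": 0.15,"y": -0.002,"z": -0.018,"wx": 0,"wy": -21,"wz": 0}
    - {"fingers": 1,"x": 0.17,"y": -0.003,"z": -0.018,"wx": 0,"wy": -28,"wz": 0}
    - {"fingers": 1,"x": 0.174,"y": -0.003,"z": -0.018,"wx": 0,"wy": -35,"wz": 0}
    - {"fingers": 1,"x": 0.174,"y": -0.003,"z": -0.018,"wx": 0,"wy": -42,"wz": 0}
    - {"fingers": 1,"x": 0.174,"y": -0.003,"z": -0.018,"wx": 0,"wy": -49,"wz": 0}
    - {"fingers": 1,"x": 0.174,"y": -0.003,"z": -0.018,"wx": 0,"wy": -56,"wz": 0}
    - {"fingers": 1,"x": 0.174,"y": -0.003,"z": -0.018,"wx": 0,"wy": -63,"wz": 0}
    - {"fingers": 1,"x": 0.174,"y": -0.003,"z": -0.018,"wx": 0,"wy": -70,"wz": 0}
    - {"fingers": 1,"x": 0.174,"y": -0.003,"z": -0.018,"wx": 0,"wy": -75,"wz": 0}
    - {"fingers": 1,"x": 0.174,"y": -0.003,"z": -0.018,"wx": 0,"wy": -75,"wz": 0}

```text
time: 15.5
ee_pos: [0.5102, 0.0221, 0.2499]
tcp_rot: [179.9, 0.2, 85.0]
wrist_force: [0.2, 1.0, -0.3]
opening: 0.0851
```

```bash
python3 - <<'E'
from h import *
import warnings;warnings.simplefilter('ignore')
bot.camera("wrist");obs();blocks("wrist","pics/w8.png");obs()
E
```

```text
t 15.55 q [ 2.4 -0.3  5.4 95.7  0.  97.5] p [0.5101 0.0219 0.2494] rpy [180.  -0.  85.] F [-0.2 -0.6 -0.4] T [0.02 0.04 0.03] op 0.0854
0.88 [397, 255, 443, 344] hsv [ 14. 155. 124.] ([620.5, -160.2, 99.8, 52.2, 75.0, 28.8], 1666)
0.73 [202, 278, 283, 349] hsv [143. 150. 116.] ([387.4, -157.2, 93.7, 54.8, 15.0, 28.8], 2638)
0.7 [300, 166, 355, 259] hsv [ 15.  22. 113.] ([508.4, -36.3, 100.2, 55.3, 85.4, 29.3], 4218)
0.67 [502, 296, 588, 328] hsv [143. 153.  49.] ([769.8, -187.5, 80.8, 20.8, 3.2, 28.5], 945)
t 15.65 q [ 2.2 -0.3  5.4 95.7  0.1 97.4] p [0.51   0.0205 0.2491] rpy [-1.80e+02 -1.00e-01  8.48e+01] F [-0.5 -0.5  0.2] T [ 0.03  0.03 -0.04] op 0.0853
```

View pics/w8.png

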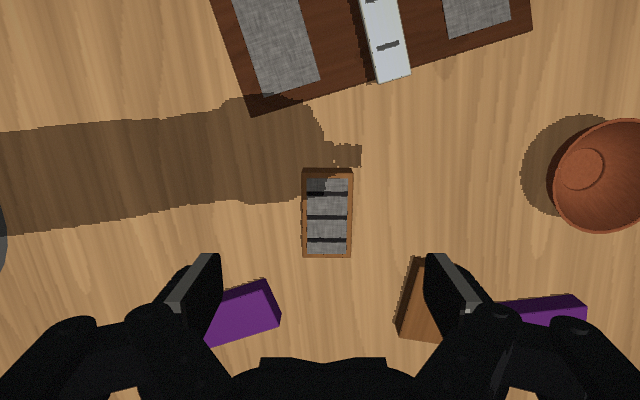

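```bash
python3 - <<'E'
from h import *
goal([.5085,-.036,.018],rpy(85.4))
E
```

```text
shift [-0.057   0.0036  0.231 ] turn [-0.01 -0.13 -0.58]
```

play_rows:
  grip_force: 50
  targets:
    - {"fingers": 1,"x": -0.03,"y": 0.003,"z": 0.03,"wx": 0,"wy": 0,"wz": -0.5}
    - {"fingers": 1,"x": -0.057,"y": 0.0035,"z": 0.06,"wx": 0,"wy": 0,"wz": -0.5}
    - {"fingers": 1,"x": -0.057,"y": 0.0035,"z": 0.1,"wx": 0,"wy": 0,"wz": -0.5}
    - {"fingers": 1,"x": -0.057,"y": 0.0035,"z": 0.14,"wx": 0,"wy": 0,"wz": -0.5}
    - {"fingers": 1,"x": -0.057,"y": 0.0035,"z": 0.18,"wx": 0,"wy": 0,"wz": -0.5}
    - {"fingers": 1,"x": -0.057,"y": 0.0035,"z": 0.21,"wx": 0,"wy": 0,"wz": -0.5}
    - {"fingers": 1,"x": -0.057,"y": 0.0035,"z": 0.231,"wx": 0,"wy": 0,"wz": -0.5}
    - {"fingers": 1,"x": -0.057,"y": 0.0035,"z": 0.231,"wx": 0,"wy": 0,"wz": -0.5}
    - {"fingers": 1,"x": -0.057,"y": 0.0035,"z": 0.231,"wx": 0,"wy": 0,"wz": -0.5}
    - {"fingers": -1,"x": -0.057,"y": 0.0035,"z": 0.231,"wx": 0,"wy": 0,"wz": -0.5}
    - {"fingers": -1,"x": -0.057,"y": 0.0035,"z": 0.231,"wx": 0,"wy": 0,"wz": -0.5}
    - {"fingers": -1,"x": -0.057,"y": 0.0035,"z": 0.231,"wx": 0,"wy": 0,"wz": -0.5}
    - {"fingers": -1,"x": -0.057,"y": 0.0035,"z": 0.231,"wx": 0,"wy": 0,"wz": -0.5}
    - {"fingers": -1,"x": -0.057,"y": 0.0035,"z": 0.231,"wx": 0,"wy": 0,"wz": -0.5}

```text
time: 16.82
ee_pos: [0.5101, -0.0371, 0.0206]
tcp_rot: [179.8, 0.0, 85.3]
wrist_force: [-0.5, -2.4, 7.7]
opening: 0.0547
```

play_rows:
  targets:
    - {"fingers": -1,"x": 0,"y": 0,"z": -0.04,"wx": 0,"wy": 0,"wz": 0}
    - {"fingers": -1,"x": 0,"y": 0,"z": -0.08,"wx": 0,"wy": 0,"wz": 0}
    - {"fingers": -1,"x": 0,"y": 0,"z": -0.11,"wx": 0,"wy": 0,"wz": 0}
    - {"fingers": -1,"x": 0,"y": 0,"z": -0.13,"wx": 0,"wy": 0,"wz": 0}
    - {"fingers": -1,"x": 0,"y": 0,"z": -0.13,"wx": 0,"wy": 0,"wz": 0}

```text
time: 17.23
ee_pos: [0.5107, -0.0369, 0.1543]
tcp_rot: [179.5, -0.0, 85.3]
wrist_force: [0.7, -0.2, -0.9]
opening: 0.0546
```

```bash
python3 - <<'E'
from h import *
obs()
p,d,c=grab("wrist");cv2.imwrite("pics/w9.png",p)
c=np.array([.559,.2273]);a=np.deg2rad(11.5);ey=np.array([np.cos(a),np.sin(a)]);ex=np.array([ey[1],-ey[0]])
for s,t in((1,-1),(-1,-1),(1,1),(-1,1)): print(s,t,(c+.056*s*ex+.098*t*ey).round(4))
A=c+.056*ex-.098*ey
goal([*A,.15],rpy(101.5))
E
```

```text
t 17.23 q [-4.1 -1.6 -6.4 84.7  0.  90.6] p [ 0.5107 -0.0369  0.1543] rpy [179.5  -0.   85.3] F [ 0.7 -0.2 -0.9] T [ 0.01 -0.04 -0.01] op 0.0546
1 -1 [0.4741 0.1529]
-1 -1 [0.4518 0.2626]
1 1 [0.6662 0.192 ]
-1 1 [0.6439 0.3017]
shift [ 0.1862 -0.0514  0.0012] turn [  0.35   0.04 -16.21]
```

View pics/w9.png

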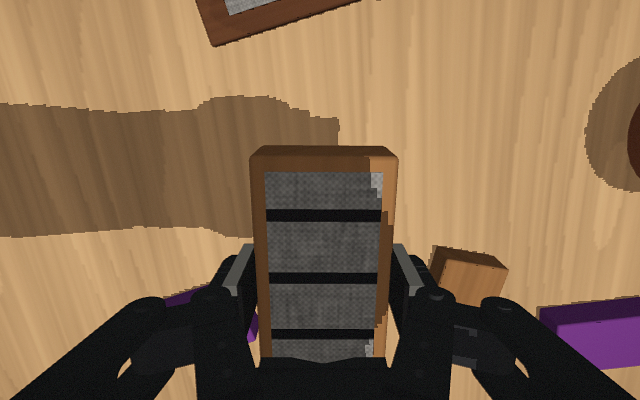

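```bash
cat >> h.py <<'E'
def held(save=None):
    o=bot.get_obs();c=bot.get_calibration("wrist");p,d=bot.camera("wrist");W=world(d,c)
    R0=R.from_euler('xyz',o['tcp_rot'],degrees=True); T=(W-o['ee_pos'])@R0.as_matrix()
    m=np.zeros((400,640),bool);m[100:355,255:395]=1;m&=np.isfinite(T[...,2])&(abs(T[...,2])<.03)&(abs(T[...,1])<.026)
    P=T[m]; 
    for y in(-.015,0,.015):
        s=P[abs(P[:,1]-y)<.004]; print('y',y,'max x',np.percentile(s[:,0],99.5).round(4),'z top',np.median(s[:,2]).round(4))
    if save: cv2.imwrite(save,p)
    return o
E
python3 - <<'E'
from h import *
held();o=obs()
goal([.4741,.1529,.15],rpy(101.5))
E
```

```text
y -0.015 max x 0.0507 z top -0.0088
y 0 max x 0.0506 z top -0.0087
y 0.015 max x 0.0505 z top -0.0087
t 17.33 q [-4.1 -1.4 -6.8 84.5  0.  90.6] p [ 0.5092 -0.0368  0.1494] rpy [179.8  -0.   85.3] F [-0.3 -0.  -1.4] T [ 0.02  0.02 -0.03] op 0.0548
shift [ 0.1862 -0.0506 -0.0008] turn [  0.17   0.02 -16.21]
```

play_rows:
  targets:
    - {"fingers": -1,"x": 0.04,"y": -0.011,"z": 0,"wx": 0,"wy": 0,"wz": -4}
    - {"fingers": -1,"x": 0.08,"y": -0.022,"z": 0,"wx": 0,"wy": 0,"wz": -8}
    - {"fingers": -1,"x": 0.12,"y": -0.033,"z": 0,"wx": 0,"wy": 0,"wz": -12}
    - {"fingers": -1,"x": 0.155,"y": -0.042,"z": 0,"wx": 0,"wy": 0,"wz": -15}
    - {"fingers": -1,"x": 0.186,"y": -0.0505,"z": 0,"wx": 0,"wy": 0,"wz": -16.2}
    - {"fingers": -1,"x": 0.186,"y": -0.0505,"z": 0,"wx": 0,"wy": 0,"wz": -16.2}
    - {"fingers": -1,"x": 0.186,"y": -0.0505,"z": 0.04,"wx": 0,"wy": 0,"wz": -16.2}
    - {"fingers": -1,"x": 0.186,"y": -0.0505,"z": 0.08,"wx": 0,"wy": 0,"wz": -16.2}
    - {"fingers": -1,"x": 0.186,"y": -0.0505,"z": 0.1,"wx": 0,"wy": 0,"wz": -16.2}
    - {"fingers": -1,"x": 0.186,"y": -0.0505,"z": 0.1,"wx": 0,"wy": 0,"wz": -16.2}
    - {"fingers": -1,"x": 0.186,"y": -0.0505,"z": 0.1,"wx": 0,"wy": 0,"wz": -16.2}

```text
time: 18.25
ee_pos: [0.4724, 0.1521, 0.0469]
tcp_rot: [-179.8, 0.0, 101.5]
wrist_force: [0.3, 0.7, 0.0]
opening: 0.055
```

```bash
python3 - <<'E'
from h import *
obs()
held("pics/w10.png");o=obs()
goal([.4741,.1529,.028],rpy(101.5))
E
```

```text
t 18.25 q [ 17.9  -1.3 -18.   73.4  -0.   96.4] p [0.4724 0.1521 0.0469] rpy [-179.8    0.   101.5] F [0.3 0.7 0. ] T [-0.01 -0.01  0.02] op 0.055
y -0.015 max x 0.0509 z top -0.0088
y 0 max x 0.0508 z top -0.0088
y 0.015 max x 0.0507 z top -0.0087
t 18.3 q [ 17.9  -1.4 -17.9  73.5  -0.   96.4] p [0.4736 0.1525 0.0487] rpy [180.    0.  101.5] F [ 1.4  0.5 -1.4] T [-0.02  0.01  0.  ] op 0.0551
shift [0.0003 0.0005 0.0207] turn [ 0.01  0.02 -0.03]
```

View pics/w10.png

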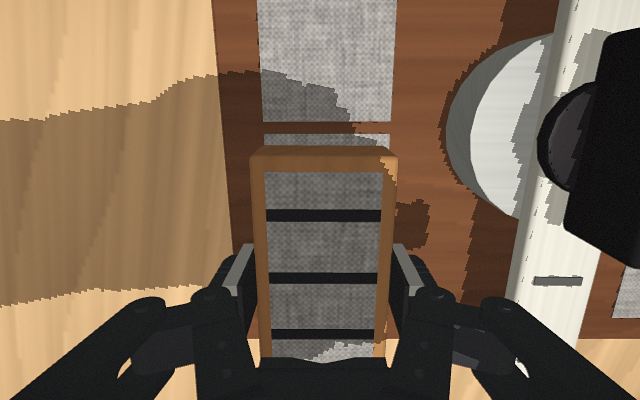

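play_rows:
  targets:
    - {"fingers": -1,"x": 0,"y": 0.0005,"z": 0.012,"wx": 0,"wy": 0,"wz": 0}
    - {"fingers": -1,"x": 0,"y": 0.0005,"z": 0.0205,"wx": 0,"wy": 0,"wz": 0}
    - {"fingers": -1,"x": 0,"y": 0.0005,"z": 0.0205,"wx": 0,"wy": 0,"wz": 0}
    - {"fingers": -1,"x": 0,"y": 0.0005,"z": 0.0205,"wx": 0,"wy": 0,"wz": 0}
    - {"fingers": 0.6,"x": 0,"y": 0.0005,"z": 0.0205,"wx": 0,"wy": 0,"wz": 0}
    - {"fingers": 0.6,"x": 0,"y": 0.0005,"z": 0.0205,"wx": 0,"wy": 0,"wz": 0}
    - {"fingers": 0.7,"x": 0,"y": 0.0005,"z": 0.0205,"wx": 0,"wy": 0,"wz": 0}
    - {"fingers": 0.8,"x": 0,"y": 0.0005,"z": 0.0205,"wx": 0,"wy": 0,"wz": 0}
    - {"fingers": 0.8,"x": 0,"y": 0.0005,"z": -0.01,"wx": 0,"wy": 0,"wz": 0}
    - {"fingers": 0.8,"x": 0,"y": 0.0005,"z": -0.05,"wx": 0,"wy": 0,"wz": 0}
    - {"fingers": 1,"x": 0,"y": 0.0005,"z": -0.09,"wx": 0,"wy": 0,"wz": 0}
    - {"fingers": 1,"x": 0,"y": 0.0005,"z": -0.13,"wx": 0,"wy": 0,"wz": 0}
    - {"fingers": 1,"x": 0,"y": 0.0005,"z": -0.17,"wx": 0,"wy": 0,"wz": 0}
    - {"fingers": 1,"x": 0,"y": 0.0005,"z": -0.2,"wx": 0,"wy": 0,"wz": 0}
    - {"fingers": 1,"x": 0,"y": 0.0005,"z": -0.2,"wx": 0,"wy": 0,"wz": 0}

```text
time: 19.55
ee_pos: [0.4755, 0.1533, 0.2551]
tcp_rot: [179.4, -0.0, 101.5]
wrist_force: [0.7, 0.1, 0.5]
opening: 0.0854
```

```bash
python3 - <<'E'
from h import *
import warnings;warnings.simplefilter('ignore')
bot.camera("wrist");p,W,c=blocks("wrist","pics/w11.png",.03,.042);obs()
blocks("scene")
E
```

```text
0.86 [214, 347, 248, 379] hsv [143. 151.  55.] ([414.8, -132.1, 12.9, 8.8, -76.2, 30.1], 10)
0.59 [291, 113, 349, 216] hsv [15. 22. 77.] ([473.6, 153.3, 99.2, 55.6, -78.5, 37.3], 4919)
0.33 [396, 0, 448, 238] hsv [ 27.  21. 191.] ([0.0, 0.0, 0.0, 0.0, 0.0, nan], 0)
t 19.7 q [17.9 -2.   3.5 95.6 -0.  96.4] p [0.4741 0.1528 0.2479] rpy [180.    0.  101.5] F [-0.3 -0.7 -0.2] T [ 0.03  0.   -0.02] op 0.0852
0.8 [260, 247, 303, 286] hsv [ 13. 163. 115.] ([627.1, -165.6, 98.2, 56.8, 74.3, 27.3], 710)
0.76 [180, 263, 226, 296] hsv [ 13. 163. 115.] ([498.5, -325.8, 95.7, 57.5, 63.5, 27.3], 732)
0.72 [205, 199, 244, 232] hsv [142. 159. 105.] ([388.1, -163.4, 100.9, 54.9, 14.1, 27.2], 563)
0.64 [309, 155, 339, 184] hsv [13. 59. 56.] ([480.0, 148.1, 96.5, 52.9, -78.7, 33.2], 322)
0.63 [133, 243, 166, 278] hsv [  1. 217. 154.] ([357.4, -382.1, 97.7, 55.1, -55.0, 27.3], 656)
0.56 [285, 294, 333, 333] hsv [143. 152. 110.] ([764.8, -209.6, 98.7, 55.8, 2.5, 27.5], 822)
```

View pics/w11.png

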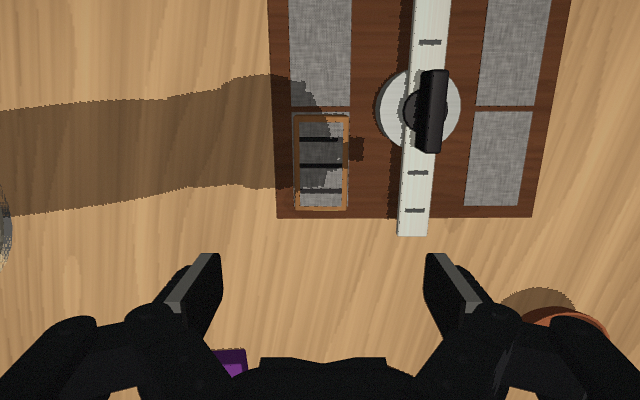

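```bash
python3 - <<'E'
from h import *
t=np.array([.6292,-.1312,.0195]); r=rpy(75,-40); zd=R.from_euler('xyz',r,degrees=True).apply([0,0,1])
goal(t-.14*zd,r); goal(t-.14*zd+[0,0,.05],rpy(85,-15))
E
```

```text
shift [-0.2285  0.1363  0.12  ] turn [  9.16 -39.22  25.41]
shift [-0.2285  0.1362  0.07  ] turn [  2.07 -14.85  16.39]
```

play_rows:
  targets:
    - {"fingers": 1,"x": -0.035,"y": 0.02,"z": 0.0,"wx": 0.5,"wy": -3,"wz": 4}
    - {"fingers": 1,"x": -0.07,"y": 0.04,"z": 0.0,"wx": 1,"wy": -7,"wz": 8}
    - {"fingers": 1,"x": -0.105,"y": 0.06,"z": 0.02,"wx": 1.5,"wy": -11,"wz": 12}
    - {"fingers": 1,"x": -0.14,"y": 0.08,"z": 0.04,"wx": 2,"wy": -15,"wz": 16}
    - {"fingers": 1,"x": -0.175,"y": 0.1,"z": 0.06,"wx": 4,"wy": -22,"wz": 19}
    - {"fingers": 1,"x": -0.21,"y": 0.12,"z": 0.09,"wx": 6,"wy": -29,"wz": 22}
    - {"fingers": 1,"x": -0.228,"y": 0.136,"z": 0.12,"wx": 8,"wy": -35,"wz": 24}
    - {"fingers": 1,"x": -0.2285,"y": 0.136,"z": 0.12,"wx": 9.2,"wy": -39.2,"wz": 25.4}
    - {"fingers": 1,"x": -0.2285,"y": 0.136,"z": 0.12,"wx": 9.2,"wy": -39.2,"wz": 25.4}
    - {"fingers": 1,"x": -0.2285,"y": 0.136,"z": 0.12,"wx": 9.2,"wy": -39.2,"wz": 25.4}
    - {"fingers": 1,"x": -0.2285,"y": 0.136,"z": 0.12,"wx": 9.2,"wy": -39.2,"wz": 25.4}

```text
time: 20.72
ee_pos: [0.6526, -0.0438, 0.1294]
tcp_rot: [179.9, 39.8, 75.0]
wrist_force: [-0.0, 0.5, 1.4]
opening: 0.0855
```

```bash
python3 - <<'E'
from h import *
import warnings;warnings.simplefilter('ignore')
bot.camera("wrist");blocks("wrist","pics/w12.png");obs()
goal([.6292,-.1312,.0195],rpy(75,-40))
E
```

```text
0.97 [48, 191, 160, 257] hsv [143. 154.  91.] ([386.3, -156.8, 98.1, 54.0, 14.7, 28.7], 2917)
0.83 [421, 165, 549, 237] hsv [143. 154. 105.] ([760.5, -205.0, 98.1, 57.0, 3.6, 28.9], 4293)
0.76 [292, 151, 362, 236] hsv [ 14. 156. 119.] ([622.8, -160.0, 99.9, 54.9, 73.7, 28.9], 4178)
0.66 [240, 247, 291, 295] hsv [ 14. 156. 116.] ([495.8, -322.5, 100.5, 54.3, 63.3, 28.9], 1266)
0.57 [155, 275, 229, 310] hsv [  1. 214.  87.] ([389.6, -405.9, 29.9, 9.9, 47.9, 26.8], 52)
t 20.87 q [ 10.2  34.2  27.2 102.1 -35.5 121.5] p [ 0.653  -0.044   0.1324] rpy [179.5  39.7  74.7] F [ 0.2 -0.3  0.7] T [ 0.57 -0.17 -0.05] op 0.0853
shift [ 0.0026 -0.0011  0.1446] turn [ 0.28 -0.29 -0.21]
```

View pics/w12.png

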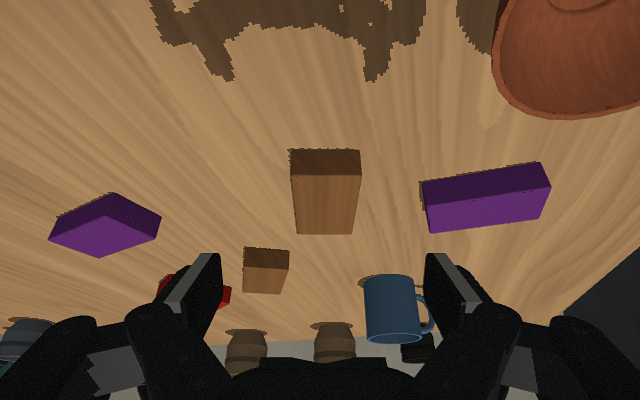

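play_rows:
  grip_force: 60
  targets:
    - {"fingers": 1,"x": 0.002,"y": 0,"z": 0.04,"wx": 0,"wy": 0,"wz": 0}
    - {"fingers": 1,"x": 0.002,"y": 0,"z": 0.08,"wx": 0,"wy": 0,"wz": 0}
    - {"fingers": 1,"x": 0.002,"y": 0,"z": 0.115,"wx": 0,"wy": 0,"wz": 0}
    - {"fingers": 1,"x": 0.0025,"y": 0,"z": 0.143,"wx": 0,"wy": 0,"wz": 0}
    - {"fingers": 1,"x": 0.0025,"y": 0,"z": 0.143,"wx": 0,"wy": 0,"wz": 0}
    - {"fingers": 1,"x": 0.0025,"y": 0,"z": 0.143,"wx": 0,"wy": 0,"wz": 0}
    - {"fingers": 0,"x": 0.0025,"y": 0,"z": 0.143,"wx": 0,"wy": 0,"wz": 0}
    - {"fingers": -1,"x": 0.0025,"y": 0,"z": 0.143,"wx": 0,"wy": 0,"wz": 0}
    - {"fingers": -1,"x": 0.0025,"y": 0,"z": 0.143,"wx": 0,"wy": 0,"wz": 0}
    - {"fingers": -1,"x": 0.0025,"y": 0,"z": 0.143,"wx": 0,"wy": 0,"wz": 0}
    - {"fingers": -1,"x": 0.0025,"y": 0,"z": 0.143,"wx": 0,"wy": 0,"wz": 0}

```text
time: 21.78
ee_pos: [0.6313, -0.13, 0.0198]
tcp_rot: [179.6, 39.9, 74.9]
wrist_force: [-0.7, 3.6, 8.1]
opening: 0.0546
```

```bash
python3 - <<'E'
from h import *
o=obs(); p=o['ee_pos']; goal(p+[0,0,.12],o['tcp_rot'])
E
```

```text
t 21.78 q [  3.4  30.8   9.9  83.6 -37.6 113.3] p [ 0.6313 -0.13    0.0198] rpy [179.6  39.9  74.9] F [-0.7  3.6  8.1] T [-0.02  0.17 -0.23] op 0.0546
shift [-0.077   0.0006 -0.0921] turn [0. 0. 0.]
```

play_rows:
  targets:
    - {"fingers": -1,"x": -0.02,"y": 0,"z": -0.023,"wx": 0,"wy": 0,"wz": 0}
    - {"fingers": -1,"x": -0.04,"y": 0,"z": -0.046,"wx": 0,"wy": 0,"wz": 0}
    - {"fingers": -1,"x": -0.06,"y": 0,"z": -0.07,"wx": 0,"wy": 0,"wz": 0}
    - {"fingers": -1,"x": -0.077,"y": 0,"z": -0.092,"wx": 0,"wy": 0,"wz": 0}
    - {"fingers": -1,"x": -0.077,"y": 0,"z": -0.092,"wx": 0,"wy": 0,"wz": 0}

```text
time: 22.2
ee_pos: [0.6318, -0.13, 0.1446]
tcp_rot: [179.2, 39.8, 74.6]
wrist_force: [1.4, 0.5, 0.0]
opening: 0.0547
```

```bash
python3 - <<'E'
from h import *
obs();goal([.511,-.007,.14],rpy(75,-40));goal([.511,-.007,.14],rpy(85,-40))
E
```

```text
t 22.2 q [  3.4  27.3  19.1  95.9 -37.6 113.4] p [ 0.6318 -0.13    0.1446] rpy [179.2  39.8  74.6] F [1.4 0.5 0. ] T [ 0.68 -0.21  0.03] op 0.0547
shift [ 0.0694 -0.1485 -0.0538] turn [ 0.5  -0.23 -0.32]
shift [ 0.0694 -0.1485 -0.0538] turn [-5.91 -0.17 -7.99]
```

play_rows:
  targets:
    - {"fingers": -1,"x": 0.016,"y": -0.034,"z": -0.012,"wx": -1,"wy": 0,"wz": -2}
    - {"fingers": -1,"x": 0.031,"y": -0.067,"z": -0.024,"wx": -3,"wy": 0,"wz": -4}
    - {"fingers": -1,"x": 0.047,"y": -0.1,"z": -0.036,"wx": -4.5,"wy": 0,"wz": -6}
    - {"fingers": -1,"x": 0.062,"y": -0.132,"z": -0.048,"wx": -6,"wy": 0,"wz": -8}
    - {"fingers": -1,"x": 0.0694,"y": -0.1485,"z": -0.054,"wx": -6,"wy": 0,"wz": -8}
    - {"fingers": -1,"x": 0.0694,"y": -0.1485,"z": -0.054,"wx": -6,"wy": 0,"wz": -8}
    - {"fingers": -1,"x": 0.0694,"y": -0.1485,"z": -0.054,"wx": -6,"wy": 0,"wz": -8}

```text
time: 22.78
ee_pos: [0.509, -0.0061, 0.1345]
tcp_rot: [-179.5, 39.8, 85.5]
wrist_force: [0.6, -0.4, -1.6]
opening: 0.0548
```

```bash
python3 - <<'E'
from h import *
obs();goal([.511,-.007,.135],rpy(85,75))
E
```

```text
t 22.78 q [ 17.8  11.6  -2.3  94.2 -36.1 118.5] p [ 0.509  -0.0061  0.1345] rpy [-179.5   39.8   85.5] F [ 0.6 -0.4 -1.6] T [ 0.75 -0.07  0.09] op 0.0548
shift [-0.0009  0.0021  0.0001] turn [-5.0000e-01  1.1484e+02  3.0000e-02]
```

play_rows:
  targets:
    - {"fingers": -1,"x": 0,"y": 0,"z": 0,"wx": 0,"wy": 7,"wz": 0}
    - {"fingers": -1,"x": 0,"y": 0,"z": 0,"wx": 0,"wy": 14,"wz": 0}
    - {"fingers": -1,"x": 0,"y": 0,"z": 0,"wx": 0,"wy": 21,"wz": 0}
    - {"fingers": -1,"x": 0,"y": 0,"z": 0,"wx": 0,"wy": 28,"wz": 0}
    - {"fingers": -1,"x": 0,"y": 0,"z": 0,"wx": 0,"wy": 35,"wz": 0}
    - {"fingers": -1,"x": 0,"y": 0,"z": 0,"wx": 0,"wy": 42,"wz": 0}
    - {"fingers": -1,"x": 0,"y": 0,"z": 0,"wx": 0,"wy": 49,"wz": 0}
    - {"fingers": -1,"x": 0,"y": 0,"z": 0,"wx": 0,"wy": 56,"wz": 0}
    - {"fingers": -1,"x": 0,"y": 0,"z": 0,"wx": 0,"wy": 63,"wz": 0}
    - {"fingers": -1,"x": 0,"y": 0,"z": 0,"wx": 0,"wy": 70,"wz": 0}
    - {"fingers": -1,"x": 0,"y": 0,"z": 0,"wx": 0,"wy": 77,"wz": 0}
    - {"fingers": -1,"x": 0,"y": 0,"z": 0,"wx": 0,"wy": 84,"wz": 0}
    - {"fingers": -1,"x": 0,"y": 0,"z": 0,"wx": 0,"wy": 91,"wz": 0}
    - {"fingers": -1,"x": 0,"y": 0,"z": 0,"wx": 0,"wy": 98,"wz": 0}
    - {"fingers": -1,"x": 0,"y": 0,"z": 0,"wx": 0,"wy": 105,"wz": 0}
    - {"fingers": -1,"x": 0,"y": 0,"z": 0,"wx": 0,"wy": 112,"wz": 0}
    - {"fingers": -1,"x": 0,"y": 0,"z": 0,"wx": 0,"wy": 115,"wz": 0}
    - {"fingers": -1,"x": 0,"y": 0,"z": 0,"wx": 0,"wy": 115,"wz": 0}
    - {"fingers": -1,"x": 0,"y": 0,"z": 0,"wx": 0,"wy": 115,"wz": 0}

```text
time: 24.37
ee_pos: [0.5093, -0.0086, 0.1323]
tcp_rot: [-177.7, -75.0, 82.7]
wrist_force: [1.4, -0.6, -1.3]
opening: 0.0543
```

```bash
python3 - <<'E'
from h import *
p,d,c=grab("scene");cv2.imwrite("pics/sc6.png",cv2.resize(p[120:320,150:390],None,fx=3,fy=3));obs()
goal([.511,-.007,.079],rpy(85,75))
E
```

```text
t 24.42 q [-29.2  30.9  -0.2 115.8  61.7  30.3] p [ 0.5094 -0.0083  0.1336] rpy [-178.3  -75.    83.3] F [ 0.3  1.1 -1.6] T [-1.12  0.1  -0.01] op 0.0547
shift [-0.0524  0.0019  0.0156] turn [-0.08  0.03 -0.43]
```

View pics/sc6.png

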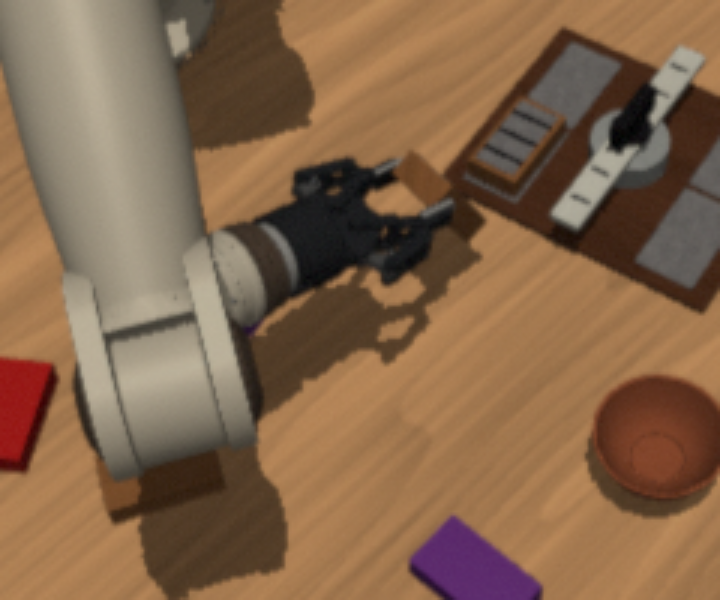

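Same as before: the block hangs in the jaws at (430,180), with its end down. I'll lower it and release.

play_rows:
  targets:
    - {"fingers": -1,"x": -0.025,"y": 0.001,"z": 0.007,"wx": 0,"wy": 0,"wz": 0}
    - {"fingers": -1,"x": -0.045,"y": 0.0015,"z": 0.013,"wx": 0,"wy": 0,"wz": 0}
    - {"fingers": -1,"x": -0.0525,"y": 0.002,"z": 0.0155,"wx": 0,"wy": 0,"wz": 0}
    - {"fingers": -1,"x": -0.0525,"y": 0.002,"z": 0.0155,"wx": 0,"wy": 0,"wz": 0}
    - {"fingers": -1,"x": -0.0525,"y": 0.002,"z": 0.0155,"wx": 0,"wy": 0,"wz": 0}
    - {"fingers": 1,"x": -0.0535,"y": 0.002,"z": 0.0155,"wx": 0,"wy": 0,"wz": 0}
    - {"fingers": 1,"x": -0.0535,"y": 0.002,"z": 0.0155,"wx": 0,"wy": 0,"wz": 0}
    - {"fingers": 1,"x": -0.0535,"y": 0.002,"z": 0.0155,"wx": 0,"wy": 0,"wz": 0}
    - {"fingers": 1,"x": -0.0535,"y": 0.002,"z": 0.0155,"wx": 0,"wy": 0,"wz": 0}
    - {"fingers": 1,"x": -0.0535,"y": 0.002,"z": 0.0155,"wx": 0,"wy": 0,"wz": 0}
    - {"fingers": 1,"x": -0.0535,"y": 0.002,"z": 0.0155,"wx": 0,"wy": 0,"wz": 0}

```text
time: 25.33
ee_pos: [0.5106, -0.0065, 0.0783]
tcp_rot: [-178.2, -75.1, 83.3]
wrist_force: [1.1, 0.1, 0.2]
opening: 0.0858
```

```bash
python3 - <<'E'
from h import *
p,d,c=grab("scene");cv2.imwrite("pics/sc7.png",cv2.resize(p[160:260,210:330],None,fx=5,fy=5));obs()
goal([.51,.02,.25],rpy(85,0))
E
```

```text
t 25.38 q [-29.   34.7  -1.6 110.6  61.9  30.4] p [ 0.5106 -0.0065  0.0782] rpy [-178.2  -75.1   83.2] F [0.4 0.4 0.2] T [-0.87  0.08 -0.02] op 0.0855
shift [ 0.1727 -0.0043 -0.0186] turn [ -0.39 -75.12  -0.32]
```

View pics/sc7.png

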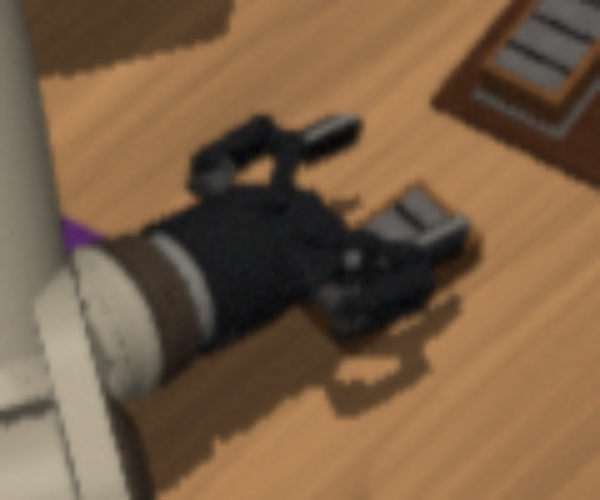

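Toppled with the grooved face up. I'll withdraw and look.

play_rows:
  targets:
    - {"fingers": 1,"x": 0.04,"y": 0,"z": -0.01,"wx": 0,"wy": 0,"wz": 0}
    - {"fingers": 1,"x": 0.08,"y": 0,"z": -0.018,"wx": 0,"wy": -7,"wz": 0}
    - {"fingers": 1,"x": 0.12,"y": 0,"z": -0.018,"wx": 0,"wy": -14,"wz": 0}
    - {"fingers": 1,"x": 0.15,"y": -0.003,"z": -0.018,"wx": 0,"wy": -21,"wz": 0}
    - {"fingers": 1,"x": 0.17,"y": -0.004,"z": -0.018,"wx": 0,"wy": -28,"wz": 0}
    - {"fingers": 1,"x": 0.173,"y": -0.004,"z": -0.018,"wx": 0,"wy": -35,"wz": 0}
    - {"fingers": 1,"x": 0.173,"y": -0.004,"z": -0.018,"wx": 0,"wy": -42,"wz": 0}
    - {"fingers": 1,"x": 0.173,"y": -0.004,"z": -0.018,"wx": 0,"wy": -49,"wz": 0}
    - {"fingers": 1,"x": 0.173,"y": -0.004,"z": -0.018,"wx": 0,"wy": -56,"wz": 0}
    - {"fingers": 1,"x": 0.173,"y": -0.004,"z": -0.018,"wx": 0,"wy": -63,"wz": 0}
    - {"fingers": 1,"x": 0.173,"y": -0.004,"z": -0.018,"wx": 0,"wy": -70,"wz": 0}
    - {"fingers": 1,"x": 0.173,"y": -0.004,"z": -0.018,"wx": 0,"wy": -75,"wz": 0}
    - {"fingers": 1,"x": 0.173,"y": -0.004,"z": -0.018,"wx": 0,"wy": -75,"wz": 0}
    - {"fingers": 1,"x": 0.173,"y": -0.004,"z": -0.018,"wx": 0,"wy": -75,"wz": 0}

```text
time: 26.55
ee_pos: [0.5102, 0.0219, 0.2499]
tcp_rot: [-179.5, -0.2, 85.1]
wrist_force: [0.4, -0.3, 0.9]
opening: 0.0854
```

```bash
python3 - <<'E'
from h import *
import warnings;warnings.simplefilter('ignore')
bot.camera("wrist");blocks("wrist","pics/w13.png");obs()
goal([.5085,-.036,.0185],rpy(85.4))
E
```

```text
0.98 [234, 0, 316, 95] hsv [ 15.  21. 110.] ([475.0, 144.2, 81.4, 55.0, -79.6, 35.7], 298)
0.98 [202, 278, 281, 346] hsv [143. 151. 115.] ([386.2, -157.7, 96.3, 54.9, 15.4, 28.8], 2697)
0.81 [304, 161, 356, 253] hsv [ 15.  23. 108.] ([508.4, -30.7, 97.7, 55.8, 85.4, 29.3], 4266)
0.69 [507, 296, 591, 329] hsv [143. 155.  48.] ([768.9, -185.9, 80.1, 19.0, 1.0, 28.3], 783)
t 26.7 q [ 2.1  0.2  6.  96.2  0.3 97.2] p [0.5102 0.0201 0.2498] rpy [-179.5   -0.2   84.9] F [-0.2 -0.1 -0. ] T [-0.03  0.02 -0.02] op 0.0854
shift [-0.0569  0.0053  0.231 ] turn [-0.51 -0.22 -0.47]
```

View pics/w13.png

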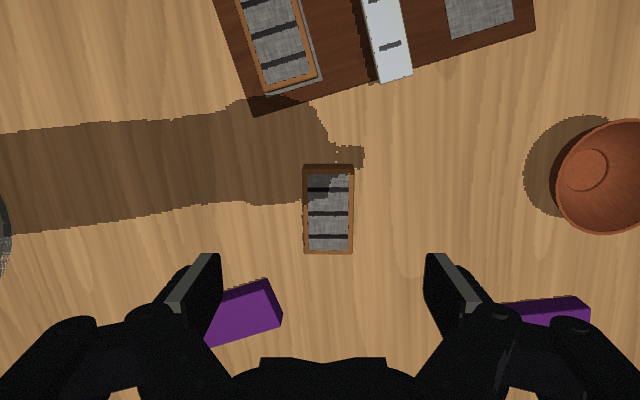

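play_rows:
  grip_force: 50
  targets:
    - {"fingers": 1,"x": -0.03,"y": 0.003,"z": 0.03,"wx": -0.5,"wy": -0.2,"wz": -0.5}
    - {"fingers": 1,"x": -0.052,"y": 0.005,"z": 0.06,"wx": -0.5,"wy": -0.2,"wz": -0.5}
    - {"fingers": 1,"x": -0.052,"y": 0.005,"z": 0.1,"wx": -0.5,"wy": -0.2,"wz": -0.5}
    - {"fingers": 1,"x": -0.052,"y": 0.005,"z": 0.14,"wx": -0.5,"wy": -0.2,"wz": -0.5}
    - {"fingers": 1,"x": -0.052,"y": 0.005,"z": 0.18,"wx": -0.5,"wy": -0.2,"wz": -0.5}
    - {"fingers": 1,"x": -0.052,"y": 0.005,"z": 0.21,"wx": -0.5,"wy": -0.2,"wz": -0.5}
    - {"fingers": 1,"x": -0.052,"y": 0.005,"z": 0.23,"wx": -0.5,"wy": -0.2,"wz": -0.5}
    - {"fingers": 1,"x": -0.052,"y": 0.005,"z": 0.23,"wx": -0.5,"wy": -0.2,"wz": -0.5}
    - {"fingers": 1,"x": -0.052,"y": 0.005,"z": 0.23,"wx": -0.5,"wy": -0.2,"wz": -0.5}
    - {"fingers": -1,"x": -0.052,"y": 0.005,"z": 0.23,"wx": -0.5,"wy": -0.2,"wz": -0.5}
    - {"fingers": -1,"x": -0.052,"y": 0.005,"z": 0.23,"wx": -0.5,"wy": -0.2,"wz": -0.5}
    - {"fingers": -1,"x": -0.052,"y": 0.005,"z": 0.23,"wx": -0.5,"wy": -0.2,"wz": -0.5}
    - {"fingers": -1,"x": -0.052,"y": 0.005,"z": 0.23,"wx": -0.5,"wy": -0.2,"wz": -0.5}
    - {"fingers": -1,"x": -0.052,"y": 0.005,"z": 0.23,"wx": -0.5,"wy": -0.2,"wz": -0.5}

```text
time: 27.87
ee_pos: [0.5103, -0.0312, 0.0221]
tcp_rot: [179.8, 0.1, 85.5]
wrist_force: [-1.4, -0.4, 6.8]
opening: 0.0548
```

play_rows:
  targets:
    - {"fingers": -1,"x": 0,"y": 0,"z": -0.04,"wx": 0,"wy": 0,"wz": 0}
    - {"fingers": -1,"x": 0,"y": 0,"z": -0.08,"wx": 0,"wy": 0,"wz": 0}
    - {"fingers": -1,"x": 0,"y": 0,"z": -0.11,"wx": 0,"wy": 0,"wz": 0}
    - {"fingers": -1,"x": 0,"y": 0,"z": -0.13,"wx": 0,"wy": 0,"wz": 0}
    - {"fingers": -1,"x": 0,"y": 0,"z": -0.13,"wx": 0,"wy": 0,"wz": 0}

```text
time: 28.28
ee_pos: [0.511, -0.0308, 0.1559]
tcp_rot: [179.5, 0.1, 85.5]
wrist_force: [0.9, -0.3, -1.1]
opening: 0.0549
```

```bash
python3 - <<'E'
from h import *
bot.camera("wrist");held();obs()
goal([.4518,.2626,.15],rpy(101.5))
E
```

```text
y -0.015 max x 0.0492 z top -0.0073
y 0 max x 0.0492 z top -0.0072
y 0.015 max x 0.0492 z top -0.0072
t 28.38 q [-3.4 -1.5 -6.6 84.7 -0.1 91.1] p [ 0.5095 -0.0307  0.1509] rpy [1.798e+02 1.000e-01 8.550e+01] F [ 0.8  0.8 -1.1] T [0.   0.03 0.01] op 0.0546
shift [ 0.2879 -0.0805  0.0003] turn [  0.16   0.1  -16.01]
```

play_rows:
  targets:
    - {"fingers": -1,"x": 0.04,"y": -0.011,"z": 0,"wx": 0,"wy": 0,"wz": -3}
    - {"fingers": -1,"x": 0.08,"y": -0.022,"z": 0,"wx": 0,"wy": 0,"wz": -6}
    - {"fingers": -1,"x": 0.12,"y": -0.033,"z": 0,"wx": 0,"wy": 0,"wz": -9}
    - {"fingers": -1,"x": 0.16,"y": -0.045,"z": 0,"wx": 0,"wy": 0,"wz": -11}
    - {"fingers": -1,"x": 0.2,"y": -0.056,"z": 0,"wx": 0,"wy": 0,"wz": -13}
    - {"fingers": -1,"x": 0.24,"y": -0.067,"z": 0,"wx": 0,"wy": 0,"wz": -15}
    - {"fingers": -1,"x": 0.27,"y": -0.076,"z": 0,"wx": 0,"wy": 0,"wz": -16}
    - {"fingers": -1,"x": 0.289,"y": -0.0805,"z": 0,"wx": 0.1,"wy": 0.1,"wz": -16}
    - {"fingers": -1,"x": 0.289,"y": -0.0805,"z": 0,"wx": 0.1,"wy": 0.1,"wz": -16}
    - {"fingers": -1,"x": 0.289,"y": -0.0805,"z": 0.04,"wx": 0.1,"wy": 0.1,"wz": -16}
    - {"fingers": -1,"x": 0.289,"y": -0.0805,"z": 0.08,"wx": 0.1,"wy": 0.1,"wz": -16}
    - {"fingers": -1,"x": 0.289,"y": -0.0805,"z": 0.1,"wx": 0.1,"wy": 0.1,"wz": -16}
    - {"fingers": -1,"x": 0.289,"y": -0.0805,"z": 0.1,"wx": 0.1,"wy": 0.1,"wz": -16}
    - {"fingers": -1,"x": 0.289,"y": -0.0805,"z": 0.1,"wx": 0.1,"wy": 0.1,"wz": -16}

```text
time: 29.55
ee_pos: [0.4504, 0.2626, 0.0481]
tcp_rot: [-179.7, 0.0, 101.5]
wrist_force: [-0.8, -0.7, -1.3]
opening: 0.0544
```

```bash
python3 - <<'E'
from h import *
held("pics/w14.png");o=obs()
goal([.4516,.2636,.0295],rpy(101.5))
E
```

```text
y -0.015 max x 0.0494 z top -0.0073
y 0 max x 0.0494 z top -0.0072
y 0.015 max x 0.0493 z top -0.0072
t 29.6 q [ 30.2   2.1 -14.3  73.7   0.  108.8] p [0.4515 0.2632 0.05  ] rpy [-179.9   -0.   101.5] F [ 0.7  0.4 -0.5] T [ 0.04 -0.01  0.01] op 0.0545
shift [0.0003 0.0002 0.0205] turn [-0.09 -0.02 -0.03]
```

View pics/w14.png

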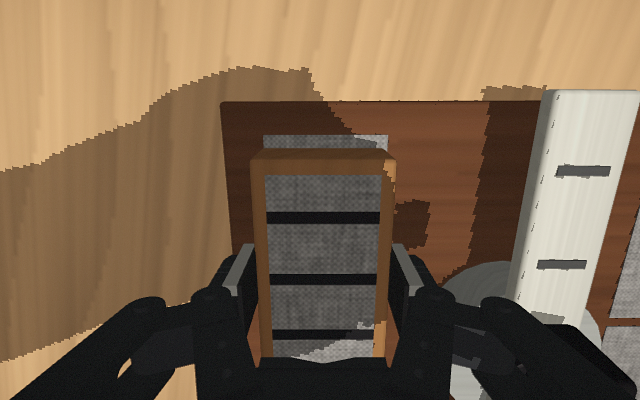

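play_rows:
  targets:
    - {"fingers": -1,"x": 0,"y": 0,"z": 0.012,"wx": 0,"wy": 0,"wz": 0}
    - {"fingers": -1,"x": 0,"y": 0,"z": 0.0205,"wx": 0,"wy": 0,"wz": 0}
    - {"fingers": -1,"x": 0,"y": 0,"z": 0.0205,"wx": 0,"wy": 0,"wz": 0}
    - {"fingers": -1,"x": 0,"y": 0,"z": 0.0205,"wx": 0,"wy": 0,"wz": 0}
    - {"fingers": 0.6,"x": 0,"y": 0,"z": 0.0205,"wx": 0,"wy": 0,"wz": 0}
    - {"fingers": 0.6,"x": 0,"y": 0,"z": 0.0205,"wx": 0,"wy": 0,"wz": 0}
    - {"fingers": 0.7,"x": 0,"y": 0,"z": 0.0205,"wx": 0,"wy": 0,"wz": 0}
    - {"fingers": 0.8,"x": 0,"y": 0,"z": 0.0205,"wx": 0,"wy": 0,"wz": 0}
    - {"fingers": 0.8,"x": 0,"y": 0,"z": -0.01,"wx": 0,"wy": 0,"wz": 0}
    - {"fingers": 0.8,"x": 0,"y": 0,"z": -0.05,"wx": 0,"wy": 0,"wz": 0}
    - {"fingers": 1,"x": 0,"y": 0,"z": -0.09,"wx": 0,"wy": 0,"wz": 0}
    - {"fingers": 1,"x": 0,"y": 0,"z": -0.13,"wx": 0,"wy": 0,"wz": 0}
    - {"fingers": 1,"x": 0,"y": 0,"z": -0.17,"wx": 0,"wy": 0,"wz": 0}
    - {"fingers": 1,"x": 0,"y": 0,"z": -0.2,"wx": 0,"wy": 0,"wz": 0}
    - {"fingers": 1,"x": 0,"y": 0,"z": -0.2,"wx": 0,"wy": 0,"wz": 0}

```text
time: 30.85
ee_pos: [0.453, 0.2643, 0.2564]
tcp_rot: [179.6, -0.2, 101.5]
wrist_force: [1.5, 0.7, 0.8]
opening: 0.0854
```

```bash
python3 - <<'E'
from h import *
import warnings;warnings.simplefilter('ignore')
bot.camera("wrist");p,W,c=blocks("wrist","pics/w15.png",.03,.042);obs()
blocks("scene","pics/sc8.png")
# B3: wrist est (495.8,-320), 63.3
u=np.array([np.cos(np.deg2rad(63.3)),np.sin(np.deg2rad(63.3))]); g=np.array([.4958,-.321])+.035*u
t=np.array([*(g-.008*.643*u),.0195]); r=rpy(63.3,-40); zd=R.from_euler('xyz',r,degrees=True).apply([0,0,1]); print(t,t-.14*zd)
goal([.51,-.1,.25],rpy(75,-20)); 
E
```

```text
0.83 [296, 213, 348, 306] hsv [ 15.  20. 134.] ([472.8, 154.0, 99.3, 54.9, -79.1, 37.4], 3786)
0.57 [294, 114, 350, 213] hsv [15. 21. 82.] ([450.5, 263.5, 97.8, 55.9, -79.1, 37.4], 4834)
t 31.0 q [ 30.2   1.5   7.2  95.8   0.  108.7] p [0.4518 0.2636 0.2492] rpy [-179.9   -0.   101.5] F [-0.2  0.5  0.4] T [0.03 0.01 0.07] op 0.0854
0.91 [324, 130, 357, 163] hsv [13.  66.  59.5] ([456.8, 259.2, 101.7, 53.0, -78.4, 33.8], 289)
0.81 [290, 293, 330, 334] hsv [143. 152. 108.] ([765.9, -211.1, 97.6, 54.7, 2.8, 27.5], 807)
0.69 [136, 241, 173, 276] hsv [  1. 217. 151.] ([358.0, -381.8, 95.4, 54.3, -54.7, 27.6], 641)
0.64 [204, 201, 245, 229] hsv [143. 160. 103.] ([389.9, -162.2, 96.4, 55.9, 14.3, 27.2], 550)
0.62 [180, 262, 228, 295] hsv [ 13. 163. 113.] ([498.8, -326.3, 95.9, 56.5, 63.8, 27.5], 723)
0.59 [307, 153, 339, 185] hsv [13. 61. 89.] ([479.9, 150.2, 101.2, 52.5, -78.3, 33.2], 310)
[ 0.50921487 -0.2943275   0.0195    ] [ 0.5496492  -0.21393278  0.12674622]
shift [-0.3677 -0.0149 -0.0018] turn [  4.45 -19.58  26.25]
```

View pics/w15.png

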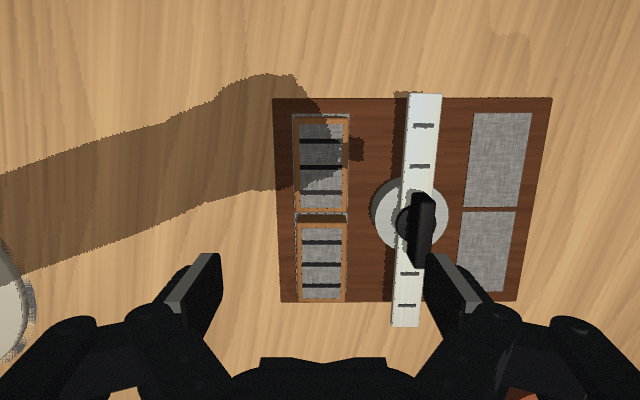

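View pics/sc8.png

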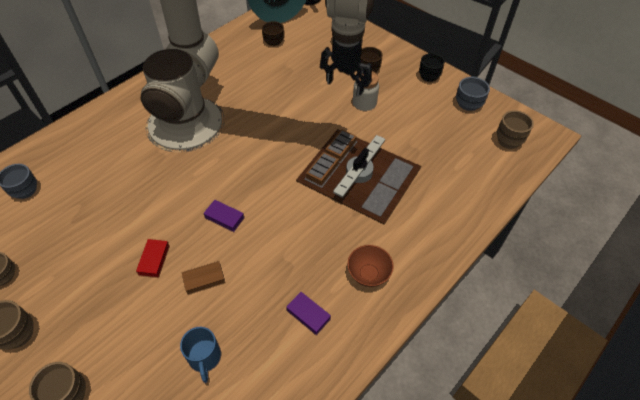

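play_rows:
  targets:
    - {"fingers": 1,"x": -0.04,"y": -0.002,"z": 0,"wx": 0,"wy": 0,"wz": 3}
    - {"fingers": 1,"x": -0.08,"y": -0.003,"z": 0,"wx": 0.5,"wy": -2,"wz": 6}
    - {"fingers": 1,"x": -0.12,"y": -0.005,"z": 0,"wx": 1,"wy": -4,"wz": 9}
    - {"fingers": 1,"x": -0.16,"y": -0.006,"z": 0,"wx": 1.5,"wy": -6,"wz": 12}
    - {"fingers": 1,"x": -0.2,"y": -0.008,"z": 0,"wx": 2,"wy": -8,"wz": 15}
    - {"fingers": 1,"x": -0.24,"y": -0.01,"z": 0,"wx": 2.5,"wy": -11,"wz": 18}
    - {"fingers": 1,"x": -0.28,"y": -0.011,"z": 0,"wx": 3,"wy": -14,"wz": 21}
    - {"fingers": 1,"x": -0.32,"y": -0.013,"z": 0,"wx": 4,"wy": -17,"wz": 24}
    - {"fingers": 1,"x": -0.355,"y": -0.015,"z": 0,"wx": 4.4,"wy": -19.5,"wz": 26}
    - {"fingers": 1,"x": -0.368,"y": -0.015,"z": 0,"wx": 4.4,"wy": -19.5,"wz": 26}
    - {"fingers": 1,"x": -0.368,"y": -0.015,"z": 0,"wx": 4.4,"wy": -19.5,"wz": 26}

```text
time: 32.02
ee_pos: [0.5099, -0.1024, 0.2474]
tcp_rot: [-179.9, 19.9, 75.1]
wrist_force: [-0.1, 0.4, 0.1]
opening: 0.0851
```

```bash
python3 - <<'E'
from h import *
import warnings;warnings.simplefilter('ignore')
bot.camera("wrist");blocks("wrist");obs()
goal([.5496,-.2139,.127],rpy(63.3,-40))
E
```

```text
0.91 [526, 81, 638, 165] hsv [144. 154. 100.] ([759.7, -205.2, 99.3, 55.9, 2.2, 28.9], 5181)
0.81 [323, 207, 387, 278] hsv [ 14. 158. 114.] ([494.3, -322.6, 100.4, 54.9, 63.3, 28.9], 2423)
0.81 [230, 259, 306, 314] hsv [  1. 213. 146.] ([352.2, -374.9, 96.8, 53.7, -52.9, 28.8], 1754)
0.77 [175, 120, 279, 205] hsv [144. 152. 106.] ([385.0, -157.6, 98.7, 54.6, 14.5, 28.9], 4013)
t 32.17 q [ -1.1   4.2   8.1  98.8 -19.2 104.5] p [ 0.5099 -0.0997  0.2486] rpy [-180.    19.8   75.2] F [ 0.8 -0.1  0.4] T [ 0.28 -0.05  0.01] op 0.0853
shift [-0.0532  0.0675  0.1484] turn [  5.98 -20.11  10.41]
```

play_rows:
  targets:
    - {"fingers": 1,"x": -0.012,"y": 0.015,"z": 0.033,"wx": 1.5,"wy": -5,"wz": 2.5}
    - {"fingers": 1,"x": -0.024,"y": 0.03,"z": 0.066,"wx": 3,"wy": -10,"wz": 5}
    - {"fingers": 1,"x": -0.036,"y": 0.045,"z": 0.1,"wx": 4.5,"wy": -15,"wz": 8}
    - {"fingers": 1,"x": -0.048,"y": 0.06,"z": 0.132,"wx": 6,"wy": -20,"wz": 10}
    - {"fingers": 1,"x": -0.053,"y": 0.067,"z": 0.148,"wx": 6,"wy": -20,"wz": 10.4}
    - {"fingers": 1,"x": -0.053,"y": 0.067,"z": 0.148,"wx": 6,"wy": -20,"wz": 10.4}
    - {"fingers": 1,"x": -0.053,"y": 0.067,"z": 0.148,"wx": 6,"wy": -20,"wz": 10.4}
    - {"fingers": 1,"x": -0.053,"y": 0.067,"z": 0.148,"wx": 6,"wy": -20,"wz": 10.4}

```text
time: 32.83
ee_pos: [0.55, -0.2129, 0.1298]
tcp_rot: [179.8, 39.8, 63.3]
wrist_force: [0.3, -0.3, 0.9]
opening: 0.0855
```

```bash
python3 - <<'E'
from h import *
import warnings;warnings.simplefilter('ignore')
bot.camera("wrist");blocks("wrist","pics/w16.png");obs()
u=np.array([np.cos(np.deg2rad(63.3)),np.sin(np.deg2rad(63.3))]); g=np.array([.4955,-.3225])+.035*u
goal([*(g-.008*.643*u),.0195],rpy(63.3,-40))
E
```

```text
0.96 [1, 35, 146, 184] hsv [144. 154. 104.] ([385.3, -158.6, 100.8, 54.8, 14.5, 28.8], 10156)
0.72 [188, 219, 284, 272] hsv [  1. 211.  93.] ([352.8, -376.0, 98.0, 54.1, -53.6, 28.7], 1784)
0.71 [286, 150, 362, 235] hsv [ 14. 156. 117.] ([495.6, -321.4, 97.8, 54.3, 63.4, 28.9], 4027)
t 32.98 q [ -5.1  21.9  10.2  95.  -36.6 117.2] p [ 0.5502 -0.2132  0.1305] rpy [179.7  39.8  63.2] F [0.  0.5 0.2] T [ 0.5 -0.3 -0. ] op 0.0855
shift [ 1.000e-04 -3.000e-04  1.444e-01] turn [ 0.22 -0.2  -0.1 ]
```

View pics/w16.png

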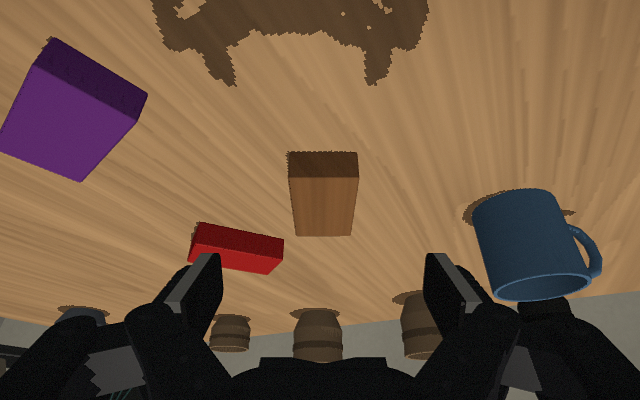

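play_rows:
  grip_force: 60
  targets:
    - {"fingers": 1,"x": 0,"y": 0,"z": 0.04,"wx": 0,"wy": 0,"wz": 0}
    - {"fingers": 1,"x": 0,"y": 0,"z": 0.08,"wx": 0,"wy": 0,"wz": 0}
    - {"fingers": 1,"x": 0,"y": 0,"z": 0.115,"wx": 0,"wy": 0,"wz": 0}
    - {"fingers": 1,"x": 0,"y": 0,"z": 0.143,"wx": 0,"wy": 0,"wz": 0}
    - {"fingers": 1,"x": 0,"y": 0,"z": 0.143,"wx": 0,"wy": 0,"wz": 0}
    - {"fingers": 1,"x": 0,"y": 0,"z": 0.143,"wx": 0,"wy": 0,"wz": 0}
    - {"fingers": 0,"x": 0,"y": 0,"z": 0.143,"wx": 0,"wy": 0,"wz": 0}
    - {"fingers": -1,"x": 0,"y": 0,"z": 0.143,"wx": 0,"wy": 0,"wz": 0}
    - {"fingers": -1,"x": 0,"y": 0,"z": 0.143,"wx": 0,"wy": 0,"wz": 0}
    - {"fingers": -1,"x": 0,"y": 0,"z": 0.143,"wx": 0,"wy": 0,"wz": 0}
    - {"fingers": -1,"x": 0,"y": 0,"z": 0.143,"wx": 0,"wy": 0,"wz": 0}

```text
time: 33.9
ee_pos: [0.5103, -0.2954, 0.0205]
tcp_rot: [179.7, 39.9, 63.2]
wrist_force: [0.8, 3.3, 7.6]
opening: 0.0543
```

play_rows:
  targets:
    - {"fingers": -1,"x": -0.02,"y": 0,"z": -0.023,"wx": 0,"wy": 0,"wz": 0}
    - {"fingers": -1,"x": -0.04,"y": 0,"z": -0.046,"wx": 0,"wy": 0,"wz": 0}
    - {"fingers": -1,"x": -0.06,"y": 0,"z": -0.07,"wx": 0,"wy": 0,"wz": 0}
    - {"fingers": -1,"x": -0.077,"y": 0,"z": -0.092,"wx": 0,"wy": 0,"wz": 0}
    - {"fingers": -1,"x": -0.077,"y": 0,"z": -0.092,"wx": 0,"wy": 0,"wz": 0}

```text
time: 34.32
ee_pos: [0.5109, -0.2959, 0.1453]
tcp_rot: [179.3, 39.8, 62.9]
wrist_force: [0.8, -0.5, -1.7]
opening: 0.0549
```

```bash
python3 - <<'E'
from h import *
obs();goal([.511,-.007,.138],rpy(63.3,-40));goal([.511,-.007,.138],rpy(85,-40))
E
```

```text
t 34.32 q [-13.2  15.8   4.4  89.1 -38.6 107.3] p [ 0.5109 -0.2959  0.1453] rpy [179.3  39.8  62.9] F [ 0.8 -0.5 -1.7] T [ 0.69 -0.39  0.02] op 0.0549
shift [ 0.2023 -0.1295 -0.1607] turn [ 0.46 -0.2  -0.31]
shift [ 0.2023 -0.1295 -0.1607] turn [-13.46  -0.09 -16.95]
```

play_rows:
  targets:
    - {"fingers": -1,"x": 0.028,"y": -0.018,"z": -0.022,"wx": -2,"wy": 0,"wz": -2.4}
    - {"fingers": -1,"x": 0.056,"y": -0.036,"z": -0.044,"wx": -4,"wy": 0,"wz": -5}
    - {"fingers": -1,"x": 0.084,"y": -0.054,"z": -0.067,"wx": -6,"wy": 0,"wz": -7.5}
    - {"fingers": -1,"x": 0.112,"y": -0.072,"z": -0.09,"wx": -8,"wy": 0,"wz": -10}
    - {"fingers": -1,"x": 0.14,"y": -0.09,"z": -0.112,"wx": -10,"wy": 0,"wz": -12.5}
    - {"fingers": -1,"x": 0.168,"y": -0.108,"z": -0.134,"wx": -12,"wy": 0,"wz": -15}
    - {"fingers": -1,"x": 0.19,"y": -0.121,"z": -0.151,"wx": -13.5,"wy": 0,"wz": -17}
    - {"fingers": -1,"x": 0.202,"y": -0.1295,"z": -0.161,"wx": -13.5,"wy": 0,"wz": -17}
    - {"fingers": -1,"x": 0.202,"y": -0.1295,"z": -0.161,"wx": -13.5,"wy": 0,"wz": -17}
    - {"fingers": -1,"x": 0.202,"y": -0.1295,"z": -0.161,"wx": -13.5,"wy": 0,"wz": -17}

```text
time: 35.15
ee_pos: [0.5092, -0.0057, 0.1323]
tcp_rot: [-179.4, 39.8, 85.6]
wrist_force: [-1.3, 0.2, -2.1]
opening: 0.0546
```

```bash
python3 - <<'E'
from h import *
obs();goal([.511,-.007,.135],rpy(85,75))
E
```

```text
t 35.15 q [ 17.8  11.7  -2.4  94.1 -36.  118.4] p [ 0.5092 -0.0057  0.1323] rpy [-179.4   39.8   85.6] F [-1.3  0.2 -2.1] T [ 0.79 -0.1  -0.02] op 0.0546
shift [-0.0026  0.0019 -0.0013] turn [-6.0000e-01  1.1479e+02  1.0000e-02]
```

play_rows:
  targets:
    - {"fingers": -1,"x": 0,"y": 0,"z": 0,"wx": 0,"wy": 7,"wz": 0}
    - {"fingers": -1,"x": 0,"y": 0,"z": 0,"wx": 0,"wy": 14,"wz": 0}
    - {"fingers": -1,"x": 0,"y": 0,"z": 0,"wx": 0,"wy": 21,"wz": 0}
    - {"fingers": -1,"x": 0,"y": 0,"z": 0,"wx": 0,"wy": 28,"wz": 0}
    - {"fingers": -1,"x": 0,"y": 0,"z": 0,"wx": 0,"wy": 35,"wz": 0}
    - {"fingers": -1,"x": 0,"y": 0,"z": 0,"wx": 0,"wy": 42,"wz": 0}
    - {"fingers": -1,"x": 0,"y": 0,"z": 0,"wx": 0,"wy": 49,"wz": 0}
    - {"fingers": -1,"x": 0,"y": 0,"z": 0,"wx": 0,"wy": 56,"wz": 0}
    - {"fingers": -1,"x": 0,"y": 0,"z": 0,"wx": 0,"wy": 63,"wz": 0}
    - {"fingers": -1,"x": 0,"y": 0,"z": 0,"wx": 0,"wy": 70,"wz": 0}
    - {"fingers": -1,"x": 0,"y": 0,"z": 0,"wx": 0,"wy": 77,"wz": 0}
    - {"fingers": -1,"x": 0,"y": 0,"z": 0,"wx": 0,"wy": 84,"wz": 0}
    - {"fingers": -1,"x": 0,"y": 0,"z": 0,"wx": 0,"wy": 91,"wz": 0}
    - {"fingers": -1,"x": 0,"y": 0,"z": 0,"wx": 0,"wy": 98,"wz": 0}
    - {"fingers": -1,"x": 0,"y": 0,"z": 0,"wx": 0,"wy": 105,"wz": 0}
    - {"fingers": -1,"x": 0,"y": 0,"z": 0,"wx": 0,"wy": 112,"wz": 0}
    - {"fingers": -1,"x": 0,"y": 0,"z": 0,"wx": 0,"wy": 115,"wz": 0}
    - {"fingers": -1,"x": 0,"y": 0,"z": 0,"wx": 0,"wy": 115,"wz": 0}
    - {"fingers": -1,"x": 0,"y": 0,"z": 0,"wx": 0,"wy": 115,"wz": 0}

```text
time: 36.73
ee_pos: [0.5087, -0.0082, 0.131]
tcp_rot: [-177.6, -75.1, 82.6]
wrist_force: [-0.4, 0.7, -1.2]
opening: 0.0545
```

```bash
python3 - <<'E'
from h import *
p,d,c=grab("scene");cv2.imwrite("pics/sc9.png",cv2.resize(p[120:320,150:390],None,fx=3,fy=3));obs()
goal([.511,-.007,.079],rpy(85,75))
E
```

```text
t 36.78 q [-29.2  30.9  -0.4 115.7  61.7  30.3] p [ 0.5089 -0.0078  0.1322] rpy [-178.2  -75.    83.2] F [ 0.8  0.2 -1.1] T [-1.12  0.09  0.01] op 0.0549
shift [-0.0512  0.0024  0.0147] turn [-0.08 -0.05 -0.46]
```

View pics/sc9.png

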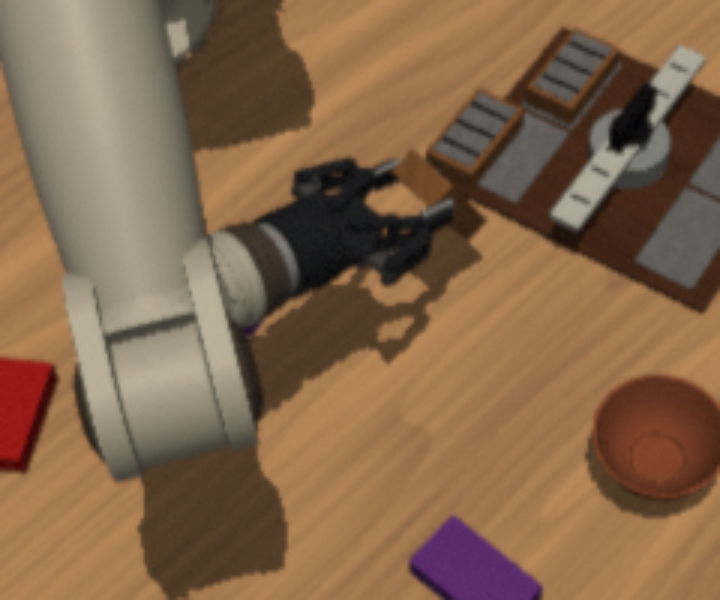

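play_rows:
  targets:
    - {"fingers": -1,"x": -0.025,"y": 0.001,"z": 0.007,"wx": 0,"wy": 0,"wz": 0}
    - {"fingers": -1,"x": -0.045,"y": 0.0015,"z": 0.013,"wx": 0,"wy": 0,"wz": 0}
    - {"fingers": -1,"x": -0.0515,"y": 0.002,"z": 0.015,"wx": 0,"wy": 0,"wz": 0}
    - {"fingers": -1,"x": -0.0515,"y": 0.002,"z": 0.015,"wx": 0,"wy": 0,"wz": 0}
    - {"fingers": -1,"x": -0.0515,"y": 0.002,"z": 0.015,"wx": 0,"wy": 0,"wz": 0}
    - {"fingers": 1,"x": -0.0525,"y": 0.002,"z": 0.015,"wx": 0,"wy": 0,"wz": 0}
    - {"fingers": 1,"x": -0.0525,"y": 0.002,"z": 0.015,"wx": 0,"wy": 0,"wz": 0}
    - {"fingers": 1,"x": -0.0525,"y": 0.002,"z": 0.015,"wx": 0,"wy": 0,"wz": 0}
    - {"fingers": 1,"x": -0.0525,"y": 0.002,"z": 0.015,"wx": 0,"wy": 0,"wz": 0}
    - {"fingers": 1,"x": -0.0525,"y": 0.002,"z": 0.015,"wx": 0,"wy": 0,"wz": 0}
    - {"fingers": 1,"x": -0.0525,"y": 0.002,"z": 0.015,"wx": 0,"wy": 0,"wz": 0}

```text
time: 37.7
ee_pos: [0.5105, -0.0062, 0.0778]
tcp_rot: [-178.1, -75.2, 83.2]
wrist_force: [-0.0, -0.8, 0.5]
opening: 0.0856
```

```bash
python3 - <<'E'
from h import *
p,d,c=grab("scene");cv2.imwrite("pics/sc10.png",cv2.resize(p[120:260,210:390],None,fx=4,fy=4));obs()
goal([.51,.02,.25],rpy(85,0))
E
```

```text
t 37.75 q [-29.   34.8  -1.6 110.7  62.   30.3] p [ 0.5104 -0.0061  0.0777] rpy [-178.   -75.2   83.1] F [-0.2  0.7 -0.6] T [-0.85  0.06 -0.03] op 0.0854
shift [ 0.1732 -0.0042 -0.0189] turn [ -0.43 -75.2   -0.33]
```

View pics/sc10.png

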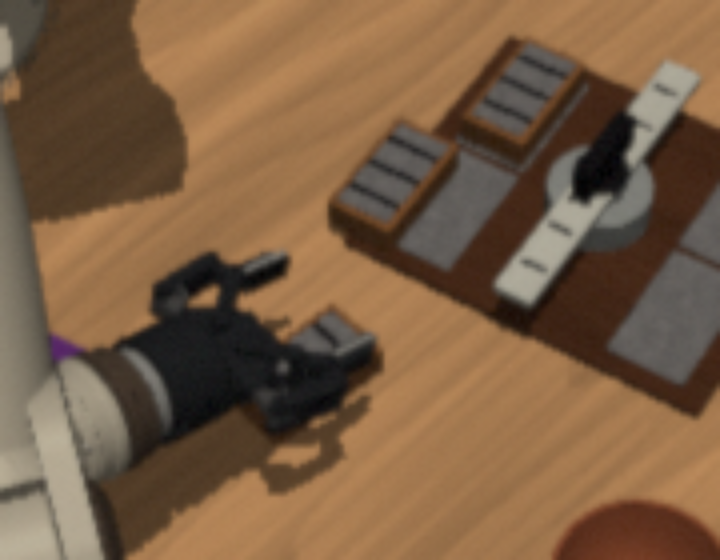

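play_rows:
  targets:
    - {"fingers": 1,"x": 0.04,"y": 0,"z": -0.01,"wx": 0,"wy": 0,"wz": 0}
    - {"fingers": 1,"x": 0.08,"y": 0,"z": -0.018,"wx": 0,"wy": -7,"wz": 0}
    - {"fingers": 1,"x": 0.12,"y": 0,"z": -0.018,"wx": 0,"wy": -14,"wz": 0}
    - {"fingers": 1,"x": 0.15,"y": -0.003,"z": -0.018,"wx": 0,"wy": -21,"wz": 0}
    - {"fingers": 1,"x": 0.17,"y": -0.004,"z": -0.018,"wx": 0,"wy": -28,"wz": 0}
    - {"fingers": 1,"x": 0.173,"y": -0.004,"z": -0.019,"wx": 0,"wy": -35,"wz": 0}
    - {"fingers": 1,"x": 0.173,"y": -0.004,"z": -0.019,"wx": 0,"wy": -42,"wz": 0}
    - {"fingers": 1,"x": 0.173,"y": -0.004,"z": -0.019,"wx": 0,"wy": -49,"wz": 0}
    - {"fingers": 1,"x": 0.173,"y": -0.004,"z": -0.019,"wx": 0,"wy": -56,"wz": 0}
    - {"fingers": 1,"x": 0.173,"y": -0.004,"z": -0.019,"wx": 0,"wy": -63,"wz": 0}
    - {"fingers": 1,"x": 0.173,"y": -0.004,"z": -0.019,"wx": 0,"wy": -70,"wz": 0}
    - {"fingers": 1,"x": 0.173,"y": -0.004,"z": -0.019,"wx": -0.4,"wy": -75,"wz": -0.3}
    - {"fingers": 1,"x": 0.173,"y": -0.004,"z": -0.019,"wx": -0.4,"wy": -75.2,"wz": -0.3}
    - {"fingers": 1,"x": 0.173,"y": -0.004,"z": -0.019,"wx": -0.4,"wy": -75.2,"wz": -0.3}

```text
time: 38.92
ee_pos: [0.51, 0.0211, 0.2498]
tcp_rot: [-179.9, -0.1, 85.1]
wrist_force: [-1.1, -0.1, 0.7]
opening: 0.0855
```

```bash
python3 - <<'E'
from h import *
import warnings;warnings.simplefilter('ignore')
bot.camera("wrist");blocks("wrist","pics/w17.png",.02,.045);obs()
goal([.5085,-.031,.0185],rpy(85.4))
E
```

```text
0.92 [188, 0, 281, 119] hsv [ 15.  22. 108.] ([436.6, 131.7, 99.1, 55.1, -78.8, 37.2], 6477)
0.86 [502, 295, 586, 329] hsv [143. 154.  48.] ([768.2, -187.0, 80.2, 20.2, 3.7, 28.5], 877)
0.82 [300, 163, 351, 252] hsv [ 15.  22. 109.] ([507.2, -31.7, 97.7, 52.9, 84.4, 29.3], 4063)
0.8 [203, 276, 281, 348] hsv [143. 151. 115.] ([387.2, -157.1, 94.3, 54.1, 15.9, 28.9], 2638)
t 39.07 q [ 2.1 -0.2  5.5 95.8  0.1 97.2] p [0.51   0.0193 0.2495] rpy [-1.799e+02 -1.000e-01  8.490e+01] F [ 0.3 -0.3  0.1] T [ 0.01  0.02 -0.02] op 0.0852
shift [-0.0507  0.0033  0.2309] turn [-0.08 -0.1  -0.46]
```

View pics/w17.png

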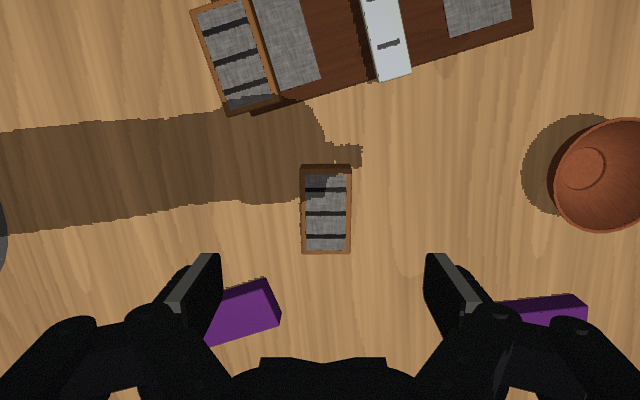

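play_rows:
  grip_force: 50
  targets:
    - {"fingers": 1,"x": -0.03,"y": 0.002,"z": 0.03,"wx": 0,"wy": -0.1,"wz": 0.3}
    - {"fingers": 1,"x": -0.051,"y": 0.0025,"z": 0.06,"wx": 0,"wy": -0.1,"wz": 0.3}
    - {"fingers": 1,"x": -0.051,"y": 0.0025,"z": 0.1,"wx": 0,"wy": -0.1,"wz": 0.3}
    - {"fingers": 1,"x": -0.051,"y": 0.0025,"z": 0.14,"wx": 0,"wy": -0.1,"wz": 0.3}
    - {"fingers": 1,"x": -0.051,"y": 0.0025,"z": 0.18,"wx": 0,"wy": -0.1,"wz": 0.3}
    - {"fingers": 1,"x": -0.051,"y": 0.0025,"z": 0.21,"wx": 0,"wy": -0.1,"wz": 0.3}
    - {"fingers": 1,"x": -0.051,"y": 0.0025,"z": 0.23,"wx": 0,"wy": -0.1,"wz": 0.3}
    - {"fingers": 1,"x": -0.051,"y": 0.0025,"z": 0.23,"wx": 0,"wy": -0.1,"wz": 0.3}
    - {"fingers": 1,"x": -0.051,"y": 0.0025,"z": 0.23,"wx": 0,"wy": -0.1,"wz": 0.3}
    - {"fingers": -1,"x": -0.051,"y": 0.0025,"z": 0.23,"wx": 0,"wy": -0.1,"wz": 0.3}
    - {"fingers": -1,"x": -0.051,"y": 0.0025,"z": 0.23,"wx": 0,"wy": -0.1,"wz": 0.3}
    - {"fingers": -1,"x": -0.051,"y": 0.0025,"z": 0.23,"wx": 0,"wy": -0.1,"wz": 0.3}
    - {"fingers": -1,"x": -0.051,"y": 0.0025,"z": 0.23,"wx": 0,"wy": -0.1,"wz": 0.3}
    - {"fingers": -1,"x": -0.051,"y": 0.0025,"z": 0.23,"wx": 0,"wy": -0.1,"wz": 0.3}

```text
time: 40.23
ee_pos: [0.5094, -0.0314, 0.022]
tcp_rot: [179.8, 0.1, 84.7]
wrist_force: [-0.4, -1.7, 7.2]
opening: 0.0546
```

play_rows:
  targets:
    - {"fingers": -1,"x": 0,"y": 0,"z": -0.04,"wx": 0,"wy": 0,"wz": 0}
    - {"fingers": -1,"x": 0,"y": 0,"z": -0.08,"wx": 0,"wy": 0,"wz": 0}
    - {"fingers": -1,"x": 0,"y": 0,"z": -0.11,"wx": 0,"wy": 0,"wz": 0}
    - {"fingers": -1,"x": 0,"y": 0,"z": -0.13,"wx": 0,"wy": 0,"wz": 0}
    - {"fingers": -1,"x": 0,"y": 0,"z": -0.13,"wx": 0,"wy": 0,"wz": 0}

```text
time: 40.65
ee_pos: [0.5103, -0.031, 0.1558]
tcp_rot: [179.5, 0.1, 84.7]
wrist_force: [-0.6, -0.9, -1.7]
opening: 0.0548
```

```bash
python3 - <<'E'
from h import *
bot.camera("wrist");held();obs()
goal([.6662,.192,.15],rpy(101.5))
E
```

```text
y -0.015 max x 0.0481 z top -0.0074
y 0 max x 0.0481 z top -0.0074
y 0.015 max x 0.0482 z top -0.0073
t 40.75 q [-3.4 -1.5 -6.7 84.7 -0.1 91.9] p [ 0.5088 -0.0309  0.1508] rpy [1.799e+02 1.000e-01 8.470e+01] F [-0.5  0.8 -1.8] T [0.02 0.04 0.  ] op 0.0548
shift [0.2365 0.1362 0.0007] turn [  0.09   0.11 -16.8 ]
```

play_rows:
  targets:
    - {"fingers": -1,"x": 0.035,"y": 0.02,"z": 0,"wx": 0,"wy": 0,"wz": -3}
    - {"fingers": -1,"x": 0.07,"y": 0.04,"z": 0,"wx": 0,"wy": 0,"wz": -6}
    - {"fingers": -1,"x": 0.105,"y": 0.06,"z": 0,"wx": 0,"wy": 0,"wz": -9}
    - {"fingers": -1,"x": 0.14,"y": 0.08,"z": 0,"wx": 0,"wy": 0,"wz": -11}
    - {"fingers": -1,"x": 0.175,"y": 0.1,"z": 0,"wx": 0,"wy": 0,"wz": -13}
    - {"fingers": -1,"x": 0.21,"y": 0.12,"z": 0,"wx": 0,"wy": 0,"wz": -15}
    - {"fingers": -1,"x": 0.238,"y": 0.1365,"z": 0,"wx": 0.1,"wy": 0.1,"wz": -16.8}
    - {"fingers": -1,"x": 0.2385,"y": 0.1365,"z": 0,"wx": 0.1,"wy": 0.1,"wz": -16.8}
    - {"fingers": -1,"x": 0.2385,"y": 0.1365,"z": 0,"wx": 0.1,"wy": 0.1,"wz": -16.8}
    - {"fingers": -1,"x": 0.2385,"y": 0.1365,"z": 0.04,"wx": 0.1,"wy": 0.1,"wz": -16.8}
    - {"fingers": -1,"x": 0.2385,"y": 0.1365,"z": 0.08,"wx": 0.1,"wy": 0.1,"wz": -16.8}
    - {"fingers": -1,"x": 0.2385,"y": 0.1365,"z": 0.1,"wx": 0.1,"wy": 0.1,"wz": -16.8}
    - {"fingers": -1,"x": 0.2385,"y": 0.1365,"z": 0.1,"wx": 0.1,"wy": 0.1,"wz": -16.8}
    - {"fingers": -1,"x": 0.2385,"y": 0.1365,"z": 0.1,"wx": 0.1,"wy": 0.1,"wz": -16.8}

```text
time: 41.92
ee_pos: [0.6648, 0.1925, 0.0485]
tcp_rot: [-179.7, -0.0, 101.4]
wrist_force: [-0.4, -0.2, -0.7]
opening: 0.0545
```

```bash
python3 - <<'E'
from h import *
held("pics/w18.png");o=obs()
goal([.6658,.194,.0295],rpy(101.5))
E
```

```text
y -0.015 max x 0.0483 z top -0.0073
y 0 max x 0.0483 z top -0.0073
y 0.015 max x 0.0484 z top -0.0073
t 41.97 q [16.1 25.2 13.4 78.3  0.  94.7] p [0.666  0.193  0.0507] rpy [-179.9   -0.   101.4] F [-0.2  0.6  0.1] T [ 0.05 -0.02  0.04] op 0.0549
shift [ 0.001  -0.      0.0212] turn [-0.1  -0.03 -0.06]
```

View pics/w18.png

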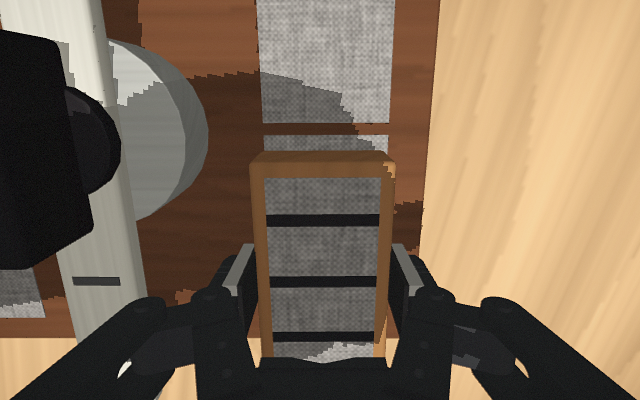

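play_rows:
  targets:
    - {"fingers": -1,"x": 0.001,"y": 0,"z": 0.012,"wx": 0,"wy": 0,"wz": 0}
    - {"fingers": -1,"x": 0.001,"y": 0,"z": 0.021,"wx": 0,"wy": 0,"wz": 0}
    - {"fingers": -1,"x": 0.001,"y": 0,"z": 0.021,"wx": 0,"wy": 0,"wz": 0}
    - {"fingers": -1,"x": 0.001,"y": 0,"z": 0.021,"wx": 0,"wy": 0,"wz": 0}
    - {"fingers": 0.6,"x": 0.001,"y": 0,"z": 0.021,"wx": 0,"wy": 0,"wz": 0}
    - {"fingers": 0.6,"x": 0.001,"y": 0,"z": 0.021,"wx": 0,"wy": 0,"wz": 0}
    - {"fingers": 0.7,"x": 0.001,"y": 0,"z": 0.021,"wx": 0,"wy": 0,"wz": 0}
    - {"fingers": 0.7,"x": 0.001,"y": 0,"z": 0.021,"wx": 0,"wy": 0,"wz": 0}
    - {"fingers": 0.7,"x": 0.001,"y": 0,"z": -0.01,"wx": 0,"wy": 0,"wz": 0}
    - {"fingers": 0.8,"x": 0.001,"y": 0,"z": -0.05,"wx": 0,"wy": 0,"wz": 0}
    - {"fingers": 1,"x": 0,"y": 0,"z": -0.09,"wx": 0,"wy": 0,"wz": 0}
    - {"fingers": 1,"x": 0,"y": 0,"z": -0.13,"wx": 0,"wy": 0,"wz": 0}
    - {"fingers": 1,"x": 0,"y": 0,"z": -0.17,"wx": 0,"wy": 0,"wz": 0}
    - {"fingers": 1,"x": 0,"y": 0,"z": -0.2,"wx": 0,"wy": 0,"wz": 0}
    - {"fingers": 1,"x": 0,"y": 0,"z": -0.2,"wx": 0,"wy": 0,"wz": 0}

```text
time: 43.22
ee_pos: [0.6676, 0.194, 0.2574]
tcp_rot: [179.6, -0.1, 101.5]
wrist_force: [-0.2, -0.7, 0.1]
opening: 0.0854
```

```bash
python3 - <<'E'
from h import *
import warnings;warnings.simplefilter('ignore')
bot.camera("wrist");p,W,c=blocks("wrist","pics/w19.png",.03,.042);obs()
goal([.4366,.1317,.25],rpy(101.5))
E
```

```text
0.98 [60, 125, 140, 224] hsv [15. 43. 69.] ([437.4, 132.4, 99.4, 55.3, -78.6, 37.2], 5030)
0.62 [77, 1, 160, 105] hsv [ 15.  22. 118.] ([452.3, 260.2, 92.6, 56.1, -78.4, 37.2], 6357)
0.57 [292, 114, 348, 211] hsv [15. 22. 77.] ([665.3, 192.7, 100.0, 54.9, -78.2, 37.3], 4861)
t 43.37 q [ 16.2  27.3  38.3 101.1   0.   94.7] p [0.6668 0.1938 0.2489] rpy [-179.9   -0.   101.5] F [ 0.3  0.2 -0.7] T [-0.07  0.03 -0.04] op 0.0853
shift [-0.015  -0.2379 -0.0005] turn [-0.14 -0.02 -0.  ]
```

View pics/w19.png

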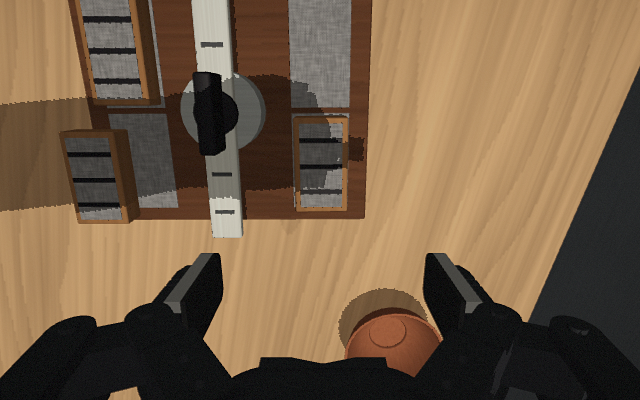

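B3 sits at (665.3, 192.7). I'll move over block B1, which was knocked out of its bay.

play_rows:
  targets:
    - {"fingers": 1,"x": -0.002,"y": -0.04,"z": 0,"wx": 0,"wy": 0,"wz": 0}
    - {"fingers": 1,"x": -0.005,"y": -0.08,"z": 0,"wx": 0,"wy": 0,"wz": 0}
    - {"fingers": 1,"x": -0.008,"y": -0.12,"z": 0,"wx": 0,"wy": 0,"wz": 0}
    - {"fingers": 1,"x": -0.01,"y": -0.16,"z": 0,"wx": 0,"wy": 0,"wz": 0}
    - {"fingers": 1,"x": -0.013,"y": -0.2,"z": 0,"wx": 0,"wy": 0,"wz": 0}
    - {"fingers": 1,"x": -0.015,"y": -0.238,"z": 0,"wx": 0,"wy": 0,"wz": 0}
    - {"fingers": 1,"x": -0.015,"y": -0.238,"z": 0,"wx": 0,"wy": 0,"wz": 0}
    - {"fingers": 1,"x": -0.015,"y": -0.238,"z": 0,"wx": 0,"wy": 0,"wz": 0}

```text
time: 44.03
ee_pos: [0.4345, 0.1311, 0.2492]
tcp_rot: [-179.8, -0.0, 101.5]
wrist_force: [1.0, 0.6, 0.2]
opening: 0.0854
```

```bash
python3 - <<'E'
from h import *
import warnings;warnings.simplefilter('ignore')
bot.camera("wrist");p,W,c=blocks("wrist","pics/w20.png",.03,.042);obs()
goal([.4366,.1317,.0275],rpy(101.3))
E
```

```text
0.96 [339, 0, 400, 89] hsv [ 15.  20. 123.] ([452.8, 251.6, 75.8, 55.0, -78.6, 37.3], 5210)
0.88 [207, 342, 279, 379] hsv [143. 151.  55.] ([384.9, -138.1, 36.2, 24.9, 32.3, 30.1], 35)
0.78 [509, 98, 599, 199] hsv [ 15.  24. 119.] ([664.5, 192.9, 97.9, 55.8, -78.4, 37.3], 5519)
0.76 [296, 112, 354, 214] hsv [15. 22. 75.] ([435.8, 132.2, 99.1, 54.1, -78.4, 37.3], 4960)
t 44.18 q [16.8 -7.4 -1.4 96.3  0.  95.3] p [0.4368 0.1317 0.2489] rpy [-179.8   -0.   101.5] F [ 0.7 -0.2  0.2] T [ 0.05 -0.    0.06] op 0.0854
shift [-1.000e-04  6.000e-04  2.214e-01] turn [-0.21 -0.02  0.2 ]
```

View pics/w20.png

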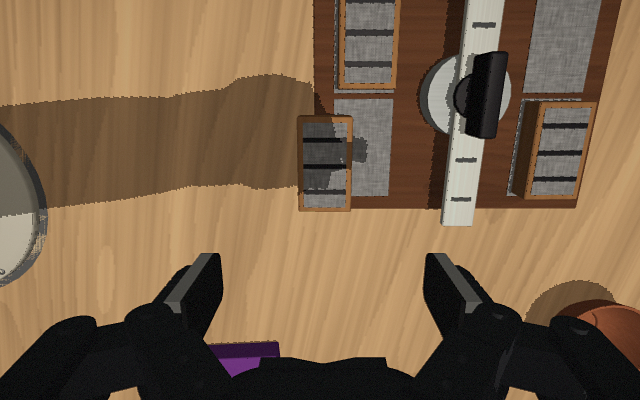

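play_rows:
  grip_force: 50
  targets:
    - {"fingers": 1,"x": 0,"y": 0,"z": 0.04,"wx": 0,"wy": 0,"wz": 0}
    - {"fingers": 1,"x": 0,"y": 0,"z": 0.08,"wx": 0,"wy": 0,"wz": 0}
    - {"fingers": 1,"x": 0,"y": 0,"z": 0.12,"wx": 0,"wy": 0,"wz": 0}
    - {"fingers": 1,"x": 0,"y": 0,"z": 0.16,"wx": 0,"wy": 0,"wz": 0}
    - {"fingers": 1,"x": 0,"y": 0,"z": 0.2,"wx": 0,"wy": 0,"wz": 0}
    - {"fingers": 1,"x": 0,"y": 0,"z": 0.221,"wx": 0,"wy": 0,"wz": 0}
    - {"fingers": 1,"x": 0,"y": 0,"z": 0.221,"wx": 0,"wy": 0,"wz": 0}
    - {"fingers": 1,"x": 0,"y": 0,"z": 0.221,"wx": 0,"wy": 0,"wz": 0}
    - {"fingers": -1,"x": 0,"y": 0,"z": 0.221,"wx": 0,"wy": 0,"wz": 0}
    - {"fingers": -1,"x": 0,"y": 0,"z": 0.221,"wx": 0,"wy": 0,"wz": 0}
    - {"fingers": -1,"x": 0,"y": 0,"z": 0.221,"wx": 0,"wy": 0,"wz": 0}
    - {"fingers": -1,"x": 0,"y": 0,"z": 0.221,"wx": 0,"wy": 0,"wz": 0}
    - {"fingers": -1,"x": 0,"y": 0,"z": 0.221,"wx": 0,"wy": 0,"wz": 0}
    - {"fingers": -1,"x": 0,"y": 0,"z": 0.2,"wx": 0,"wy": 0,"wz": 0}
    - {"fingers": -1,"x": 0,"y": 0,"z": 0.18,"wx": 0,"wy": 0,"wz": 0}
    - {"fingers": -1,"x": 0,"y": 0,"z": 0.18,"wx": 0,"wy": 0,"wz": 0}

```text
time: 45.52
ee_pos: [0.438, 0.1322, 0.0745]
tcp_rot: [179.8, -0.1, 101.5]
wrist_force: [0.2, -0.4, -1.6]
opening: 0.055
```

```bash
python3 - <<'E'
from h import *
bot.camera("wrist");held();obs()
goal([.4741,.1529,.03],rpy(101.5))
E
```

```text
y -0.015 max x 0.0501 z top -0.0063
y 0 max x 0.0501 z top -0.0063
y 0.015 max x 0.0501 z top -0.0063
t 45.62 q [ 16.8  -7.7 -21.3  76.4   0.   95.3] p [0.4367 0.1318 0.0711] rpy [180.   -0.  101.5] F [ 0.5 -0.2 -2.7] T [-0.01 -0.01 -0.  ] op 0.0543
shift [0.0132 0.0408 0.0411] turn [ 0.01 -0.04 -0.  ]
```

play_rows:
  targets:
    - {"fingers": -1,"x": 0.0065,"y": 0.02,"z": 0,"wx": 0,"wy": 0,"wz": 0}
    - {"fingers": -1,"x": 0.013,"y": 0.041,"z": 0,"wx": 0,"wy": 0,"wz": 0}
    - {"fingers": -1,"x": 0.013,"y": 0.041,"z": 0.01,"wx": 0,"wy": 0,"wz": 0}
    - {"fingers": -1,"x": 0.013,"y": 0.041,"z": 0.03,"wx": 0,"wy": 0,"wz": 0}
    - {"fingers": -1,"x": 0.013,"y": 0.041,"z": 0.041,"wx": 0,"wy": 0,"wz": 0}
    - {"fingers": -1,"x": 0.013,"y": 0.041,"z": 0.041,"wx": 0,"wy": 0,"wz": 0}
    - {"fingers": -1,"x": 0.013,"y": 0.041,"z": 0.041,"wx": 0,"wy": 0,"wz": 0}
    - {"fingers": 0.6,"x": 0.013,"y": 0.041,"z": 0.041,"wx": 0,"wy": 0,"wz": 0}
    - {"fingers": 0.6,"x": 0.013,"y": 0.041,"z": 0.041,"wx": 0,"wy": 0,"wz": 0}
    - {"fingers": 0.7,"x": 0.013,"y": 0.041,"z": 0.041,"wx": 0,"wy": 0,"wz": 0}
    - {"fingers": 0.7,"x": 0.013,"y": 0.041,"z": 0.041,"wx": 0,"wy": 0,"wz": 0}
    - {"fingers": 0.7,"x": 0.013,"y": 0.041,"z": 0.01,"wx": 0,"wy": 0,"wz": 0}
    - {"fingers": 0.8,"x": 0.013,"y": 0.041,"z": -0.03,"wx": 0,"wy": 0,"wz": 0}
    - {"fingers": 1,"x": 0.013,"y": 0.041,"z": -0.07,"wx": 0,"wy": 0,"wz": 0}
    - {"fingers": 1,"x": 0.013,"y": 0.041,"z": -0.11,"wx": 0,"wy": 0,"wz": 0}
    - {"fingers": 1,"x": 0.013,"y": 0.041,"z": -0.15,"wx": 0,"wy": 0,"wz": 0}
    - {"fingers": 1,"x": 0.013,"y": 0.041,"z": -0.18,"wx": 0,"wy": 0,"wz": 0}
    - {"fingers": 1,"x": 0.013,"y": 0.041,"z": -0.18,"wx": 0,"wy": 0,"wz": 0}

```text
time: 47.12
ee_pos: [0.4754, 0.153, 0.2566]
tcp_rot: [179.6, -0.1, 101.5]
wrist_force: [0.9, 0.3, -0.1]
opening: 0.0852
```

```bash
python3 - <<'E'
from h import *
import warnings;warnings.simplefilter('ignore')
bot.camera("wrist");p,W,c=blocks("wrist","pics/w21.png",.03,.042);obs()
goal([.559,.2273,.25],rpy(101.5))
blocks("scene","pics/sc11.png")
E
```

```text
0.94 [291, 112, 346, 212] hsv [15. 22. 77.] ([471.4, 152.8, 98.1, 53.5, -78.8, 37.3], 4710)
0.77 [293, 0, 352, 104] hsv [ 15.  20. 126.] ([452.0, 258.9, 90.1, 55.0, -78.7, 37.3], 5800)
0.62 [466, 111, 546, 207] hsv [ 15.  22. 125.] ([665.0, 192.7, 99.9, 56.2, -78.1, 37.3], 5161)
0.62 [213, 343, 247, 377] hsv [143. 150.  56.] ([418.6, -130.6, 16.8, 6.6, 59.9, 30.4], 8)
0.61 [267, 2, 574, 233] hsv [ 12. 149.  94.] ([542.3, 242.0, 121.7, 79.1, -43.7, 38.9], 2086)
t 47.27 q [17.8 -1.9  3.9 95.9  0.  96.3] p [0.474  0.1525 0.2494] rpy [-179.9   -0.   101.5] F [ 0.1 -0.1 -0.8] T [-0.03  0.01 -0.02] op 0.0856
shift [ 0.0563  0.0982 -0.0008] turn [-0.14 -0.02 -0.  ]
0.97 [204, 199, 244, 232] hsv [143. 160. 104.] ([390.2, -163.2, 96.7, 54.0, 14.7, 27.1], 549)
0.93 [135, 240, 171, 275] hsv [  1. 216. 153.] ([356.7, -380.9, 98.7, 57.5, -53.4, 27.4], 694)
0.79 [327, 132, 356, 160] hsv [13. 66. 85.] ([456.9, 258.4, 100.8, 53.7, -79.6, 33.4], 292)
0.63 [288, 291, 330, 333] hsv [143. 152. 109.] ([765.7, -211.0, 96.6, 52.7, 2.9, 27.7], 800)
0.61 [362, 179, 396, 216] hsv [13. 50. 94.] ([672.2, 187.5, 101.0, 51.9, -79.3, 34.0], 332)
0.6 [307, 151, 338, 187] hsv [13. 62. 54.] ([478.0, 146.5, 97.8, 53.8, -76.4, 33.4], 324)
```

View pics/w21.png

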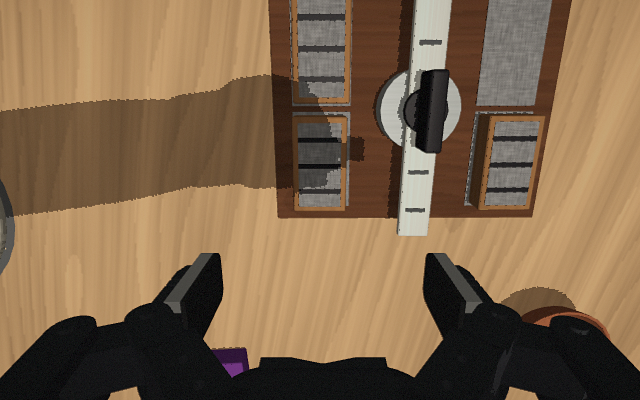

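play_rows:
  targets:
    - {"fingers": 1,"x": 0.028,"y": 0.05,"z": 0,"wx": 0,"wy": 0,"wz": -7}
    - {"fingers": 1,"x": 0.0565,"y": 0.098,"z": 0,"wx": 0,"wy": 0,"wz": -14}
    - {"fingers": 1,"x": 0.0565,"y": 0.098,"z": 0,"wx": 0,"wy": 0,"wz": -90}
    - {"fingers": 1,"x": 0.0565,"y": 0.098,"z": 0,"wx": 0,"wy": 0,"wz": -90}
    - {"fingers": 1,"x": 0.0565,"y": 0.098,"z": 0,"wx": 0,"wy": 0,"wz": -90}
    - {"fingers": 1,"x": 0.0565,"y": 0.098,"z": 0,"wx": 0,"wy": 0,"wz": -90}
    - {"fingers": 1,"x": 0.0565,"y": 0.098,"z": 0,"wx": 0,"wy": 0,"wz": -90}
    - {"fingers": 1,"x": 0.0565,"y": 0.098,"z": 0,"wx": 0,"wy": 0,"wz": -90}
    - {"fingers": 1,"x": 0.0565,"y": 0.098,"z": 0,"wx": 0,"wy": 0,"wz": -90}
    - {"fingers": 1,"x": 0.0565,"y": 0.098,"z": 0,"wx": 0,"wy": 0,"wz": -90}
    - {"fingers": 1,"x": 0.0565,"y": 0.098,"z": 0,"wx": 0,"wy": 0,"wz": -90}
    - {"fingers": 1,"x": 0.0565,"y": 0.098,"z": 0,"wx": 0,"wy": 0,"wz": -90}
    - {"fingers": 1,"x": 0.0565,"y": 0.098,"z": 0,"wx": 0,"wy": 0,"wz": -90}
    - {"fingers": 1,"x": 0.0565,"y": 0.098,"z": 0,"wx": 0,"wy": 0,"wz": -90}
    - {"fingers": 1,"x": 0.0565,"y": 0.098,"z": 0,"wx": 0,"wy": 0,"wz": -90}

```text
time: 48.62
ee_pos: [0.5584, 0.2273, 0.2484]
tcp_rot: [180.0, -0.3, -168.7]
wrist_force: [-0.0, 0.3, -0.1]
opening: 0.0852
```

play_rows:
  targets:
    - {"fingers": 1,"x": 0,"y": 0,"z": 0,"wx": 0,"wy": 0,"wz": -90}
    - {"fingers": 1,"x": 0,"y": 0,"z": 0,"wx": 0,"wy": 0,"wz": -90}
    - {"fingers": 1,"x": 0,"y": 0,"z": 0,"wx": 0,"wy": 0,"wz": -90}
    - {"fingers": 1,"x": 0,"y": 0,"z": 0,"wx": 0,"wy": 0,"wz": -90}
    - {"fingers": 1,"x": 0,"y": 0,"z": 0,"wx": 0,"wy": 0,"wz": -90}
    - {"fingers": 1,"x": 0,"y": 0,"z": 0,"wx": 0,"wy": 0,"wz": -90}
    - {"fingers": 1,"x": 0,"y": 0,"z": 0,"wx": 0,"wy": 0,"wz": -90}
    - {"fingers": 1,"x": 0,"y": 0,"z": 0,"wx": 0,"wy": 0,"wz": -90}
    - {"fingers": 1,"x": 0,"y": 0,"z": 0,"wx": 0,"wy": 0,"wz": -90}
    - {"fingers": 1,"x": 0,"y": 0,"z": 0,"wx": 0,"wy": 0,"wz": -90}
    - {"fingers": 1,"x": 0,"y": 0,"z": 0,"wx": 0,"wy": 0,"wz": -90}
    - {"fingers": 1,"x": 0,"y": 0,"z": 0,"wx": 0,"wy": 0,"wz": -90}
    - {"fingers": 1,"x": 0,"y": 0,"z": 0,"wx": 0,"wy": 0,"wz": -90}
    - {"fingers": 1,"x": 0,"y": 0,"z": 0,"wx": 0,"wy": 0,"wz": -90}
    - {"fingers": 1,"x": 0,"y": 0,"z": 0,"wx": 0,"wy": 0,"wz": -90}

```text
time: 49.87
ee_pos: [0.5586, 0.2274, 0.2491]
tcp_rot: [179.8, 0.0, -78.8]
wrist_force: [0.9, 0.3, 0.4]
opening: 0.0853
```

```bash
python3 - <<'E'
from h import *
import warnings;warnings.simplefilter('ignore')
bot.camera("wrist");p,W,c=blocks("wrist","pics/w22.png",.03,.042);obs()
h=np.hypot(W[...,0]-.559,W[...,1]-.226)
print('grip top',rect(W,h<.06,.083,.093)); print('bar',rect(W,h<.14,.045,.055))
goal([.559,.2273,.076],rpy(-78.8))
E
```

```text
0.96 [383, 167, 443, 259] hsv [15. 23. 75.] ([451.8, 262.4, 99.9, 55.8, -78.5, 37.2], 4434)
0.9 [385, 52, 457, 164] hsv [ 15.  21. 124.] ([472.0, 152.8, 98.3, 56.1, -78.5, 37.3], 5844)
0.85 [187, 53, 256, 161] hsv [ 15.  21. 132.] ([665.4, 192.8, 97.4, 55.4, -78.5, 37.3], 5758)
t 50.02 q [ 22.1  12.9  19.8  97.    0.  -79.2] p [0.5587 0.2274 0.2494] rpy [179.8   0.  -78.7] F [-0.7 -0.2  0. ] T [-0.04 -0.02  0.05] op 0.0856
grip top ([558.2, 226.7, 68.9, 15.6, -79.2, 88.6], 1372)
bar ([557.0, 227.0, 259.0, 34.9, -79.0, 50.8], 6557)
shift [ 0.0002 -0.0008  0.1734] turn [0.16 0.02 0.13]
```

View pics/w22.png

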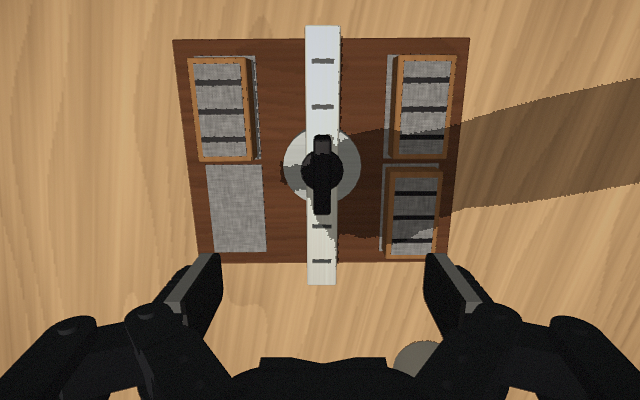

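play_rows:
  grip_force: 110
  targets:
    - {"fingers": 1,"x": 0,"y": 0,"z": 0.04,"wx": 0.1,"wy": 0,"wz": 0.1}
    - {"fingers": 0,"x": 0,"y": 0,"z": 0.08,"wx": 0.1,"wy": 0,"wz": 0.1}
    - {"fingers": 0,"x": 0,"y": 0,"z": 0.12,"wx": 0.1,"wy": 0,"wz": 0.1}
    - {"fingers": 0,"x": 0,"y": 0,"z": 0.155,"wx": 0.1,"wy": 0,"wz": 0.1}
    - {"fingers": 0,"x": 0,"y": 0,"z": 0.172,"wx": 0.1,"wy": 0,"wz": 0.1}
    - {"fingers": 0,"x": 0,"y": 0,"z": 0.172,"wx": 0.1,"wy": 0,"wz": 0.1}
    - {"fingers": 0,"x": 0,"y": 0,"z": 0.172,"wx": 0.1,"wy": 0,"wz": 0.1}
    - {"fingers": -1,"x": 0,"y": 0,"z": 0.172,"wx": 0.1,"wy": 0,"wz": 0.1}
    - {"fingers": -1,"x": 0,"y": 0,"z": 0.172,"wx": 0.1,"wy": 0,"wz": 0.1}
    - {"fingers": -1,"x": 0,"y": 0,"z": 0.172,"wx": 0.1,"wy": 0,"wz": 0.1}
    - {"fingers": -1,"x": 0,"y": 0,"z": 0.172,"wx": 0.1,"wy": 0,"wz": 0.1}
    - {"fingers": -1,"x": 0,"y": 0,"z": 0.172,"wx": 0.1,"wy": 0,"wz": 0.1}

```text
time: 51.02
ee_pos: [0.5589, 0.2278, 0.0803]
tcp_rot: [-179.9, 0.1, -78.6]
wrist_force: [-3.8, -0.4, 6.8]
opening: 0.0137
```

```bash
python3 - <<'E'
from h import *
obs()
E
```

```text
t 51.02 q [ 22.2  12.    0.1  77.9   0.  -79.2] p [0.5589 0.2278 0.0803] rpy [-1.799e+02  1.000e-01 -7.860e+01] F [-3.8 -0.4  6.8] T [-0.2   0.78 -0.07] op 0.0137
```

play_rows:
  targets:
    - {"fingers": -1,"x": 0,"y": 0,"z": 0,"wx": 0,"wy": 0,"wz": 7}
    - {"fingers": -1,"x": 0,"y": 0,"z": 0,"wx": 0,"wy": 0,"wz": 14}
    - {"fingers": -1,"x": 0,"y": 0,"z": 0,"wx": 0,"wy": 0,"wz": 21}
    - {"fingers": -1,"x": 0,"y": 0,"z": 0,"wx": 0,"wy": 0,"wz": 28}
    - {"fingers": -1,"x": 0,"y": 0,"z": 0,"wx": 0,"wy": 0,"wz": 35}
    - {"fingers": -1,"x": 0,"y": 0,"z": 0,"wx": 0,"wy": 0,"wz": 42}
    - {"fingers": -1,"x": 0,"y": 0,"z": 0,"wx": 0,"wy": 0,"wz": 49}
    - {"fingers": -1,"x": 0,"y": 0,"z": 0,"wx": 0,"wy": 0,"wz": 56}
    - {"fingers": -1,"x": 0,"y": 0,"z": 0,"wx": 0,"wy": 0,"wz": 63}
    - {"fingers": -1,"x": 0,"y": 0,"z": 0,"wx": 0,"wy": 0,"wz": 70}
    - {"fingers": -1,"x": 0,"y": 0,"z": 0,"wx": 0,"wy": 0,"wz": 77}
    - {"fingers": -1,"x": 0,"y": 0,"z": 0,"wx": 0,"wy": 0,"wz": 84}
    - {"fingers": -1,"x": 0,"y": 0,"z": 0,"wx": 0,"wy": 0,"wz": 89}
    - {"fingers": -1,"x": 0,"y": 0,"z": 0,"wx": 0,"wy": 0,"wz": 91}
    - {"fingers": -1,"x": 0,"y": 0,"z": 0,"wx": 0,"wy": 0,"wz": 91}
    - {"fingers": -1,"x": 0,"y": 0,"z": 0,"wx": 0,"wy": 0,"wz": 91}
    - {"fingers": -1,"x": 0,"y": 0,"z": 0,"wx": 0,"wy": 0,"wz": 91}
    - {"fingers": -1,"x": 0,"y": 0,"z": 0,"wx": 0,"wy": 0,"wz": 91}

```text
time: 52.52
ee_pos: [0.5592, 0.2276, 0.0802]
tcp_rot: [180.0, 0.1, -169.5]
wrist_force: [-1.8, -2.8, 6.3]
opening: 0.0131
```

```bash
python3 - <<'E'
from h import *
obs();p,d,c=grab("wrist");cv2.imwrite("pics/w23.png",p)
E
```

```text
t 52.52 q [22.2 12.   0.1 77.9 -0.  11.7] p [0.5592 0.2276 0.0802] rpy [ 1.800e+02  1.000e-01 -1.695e+02] F [-1.8 -2.8  6.3] T [-0.6   0.42  1.1 ] op 0.0131
```

View pics/w23.png

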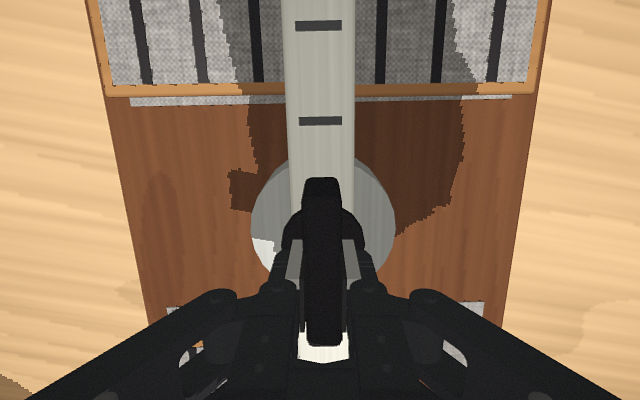

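play_rows:
  targets:
    - {"fingers": 0,"x": 0,"y": 0,"z": 0,"wx": 0,"wy": 0,"wz": -1}
    - {"fingers": 0,"x": 0,"y": 0,"z": 0,"wx": 0,"wy": 0,"wz": -1}
    - {"fingers": 0,"x": 0,"y": 0,"z": 0,"wx": 0,"wy": 0,"wz": -1}
    - {"fingers": 0,"x": 0,"y": 0,"z": 0,"wx": 0,"wy": 0,"wz": -1}
    - {"fingers": 0.2,"x": 0,"y": 0,"z": -0.04,"wx": 0,"wy": 0,"wz": -1}
    - {"fingers": 1,"x": 0,"y": 0,"z": -0.08,"wx": 0,"wy": 0,"wz": -1}
    - {"fingers": 1,"x": 0,"y": 0,"z": -0.12,"wx": 0,"wy": 0,"wz": -1}
    - {"fingers": 1,"x": 0,"y": 0,"z": -0.16,"wx": 0,"wy": 0,"wz": -1}
    - {"fingers": 1,"x": 0,"y": 0,"z": -0.17,"wx": 0,"wy": 0,"wz": -1}
    - {"fingers": 1,"x": 0,"y": 0,"z": -0.17,"wx": 0,"wy": 0,"wz": -1}
    - {"fingers": 1,"x": 0,"y": 0,"z": -0.17,"wx": 0,"wy": 0,"wz": -1}

```text
time: 53.48
ee_pos: [0.5587, 0.2275, 0.2478]
tcp_rot: [180.0, 0.0, -168.6]
wrist_force: [-0.1, 0.2, -1.3]
opening: 0.0851
```

```bash
python3 - <<'E'
from h import *
import warnings;warnings.simplefilter('ignore')
bot.camera("wrist");p,W,c=blocks("wrist","pics/w24.png",.03,.042);obs()
h=np.hypot(W[...,0]-.559,W[...,1]-.226)
print('grip top',rect(W,h<.06,.083,.093)); print('bar',rect(W,h<.14,.045,.055))
p,d,c=grab("scene");W=world(d,c);cv2.imwrite("pics/sc12.png",p)
for q in("mug","bowl","jar"): 
    for r in bot.outline_of(q,"scene")[:1]: print(q,r['extent'],rect(W,r['region'],.01,.2))
E
```

```text
0.9 [222, 222, 310, 277] hsv [ 15.  21. 126.] ([666.0, 187.2, 85.8, 54.9, -78.1, 37.3], 3627)
0.64 [340, 32, 439, 95] hsv [15. 21. 72.] ([450.2, 267.0, 88.4, 54.0, -78.6, 37.3], 5655)
0.57 [207, 27, 303, 96] hsv [ 15.  20. 123.] ([472.6, 147.0, 87.5, 53.8, -78.6, 37.4], 5679)
t 53.63 q [22.1 12.7 19.2 96.6  0.  10.7] p [0.558  0.2272 0.2457] rpy [-180.    -0.2 -168.6] F [-0.   0.3 -0.7] T [ 0.05 -0.01  0.01] op 0.0852
grip top ([557.8, 226.9, 68.6, 15.4, 11.7, 88.6], 1370)
bar ([558.1, 226.3, 258.0, 33.8, 11.6, 50.9], 6636)
mug [177.8, 325.0, 223.0, 383.4] ([668.1, -454.1, 105.7, 79.0, -3.6, 57.7], 1104)
bowl [346.5, 244.6, 396.8, 283.6] ([799.7, -14.8, 116.4, 116.4, -44.4, 27.7], 1115)
jar [353.7, 86.3, 374.0, 112.2] ([378.2, 447.2, 76.1, 24.4, 13.4, 54.4], 70)
```

View pics/w24.png

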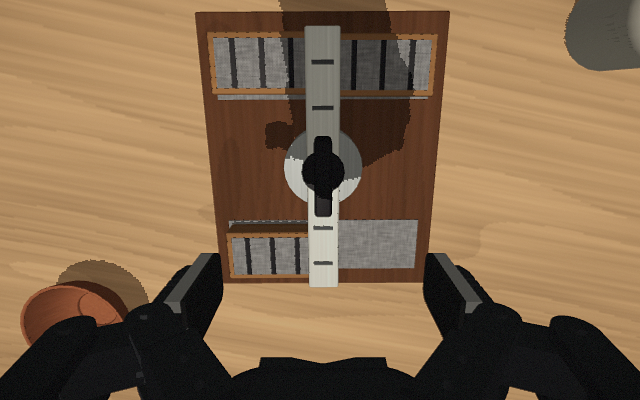

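View pics/sc12.png

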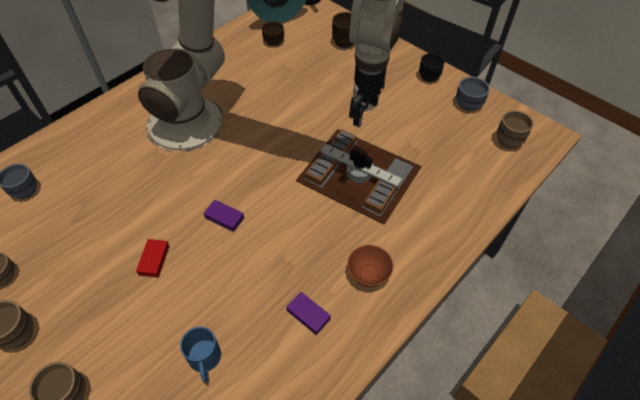

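```bash
python3 -c "
from workcell import bot
print(bot.job_done())"
```

```text
the job is handed in; nothing more can be done
None
```

The job is done and handed in at about 54 s. I broke the knob loose and turned the keeper bar aside by about 90°. All three oak blocks are turned over and laid in bays of their own, and the knob is turned back until it pressed on its stop. The purple and red look-alikes were left alone.

- **Knocked block:** one placed block was pushed about 4 cm out of its bay partway through. I picked it up and put it back before closing the keeper.
- **Blocks:** my last full measurement was just before closing. All three lay flat with the grooved face up, within about 2 mm of the bay centres and under 1° off the tray's direction. After closing they still looked flat and in place, but the bar then covered their inner ends, so I could not measure their centres again.
- **Keeper:** the bar lies at 11.6°, the same as the 11.5–11.6° measured before I loosened it. The gripper is open and well clear above the tray.
- **Crockery:** the mug and bowl measure within about 1 mm of where they started. The arm partly hid the jar in the last scene picture, so I did not measure it again; nothing was moved near it.
- **Disagreement:** the scene camera read the tray blocks about 5–7 mm away from the wrist camera. I used the wrist camera because it agreed with the knob position felt while gripping it.

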